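Load the tilting drain cradle and lock it at its steep angle

ROBOT

A 7-joint arm with a two-finger parallel gripper is mounted at the origin on a cart in front of the work surface, level with it; the furniture and walls round the work are solid. World frame = base frame: x ahead of the robot, y to its left, z up, the work surface at z = 0. Lengths are in m, angles in rad, forces in N, time in s.
With the tool pointing down it reaches from about 0.4 to 0.85 m from the base axis. Payload 4.5 kg.
Tool frame: the origin (TCP) lies at the very end of the fingers, on their centre line; the grasp point (between the pads) lies 19 mm behind it; z points along the fingers, y is the line along which they close (so a half turn about z gives the same grasp; the last joint's range is limited). The gripper opens to 88 mm and grips with 3 to 60 N. Pads are 18 mm wide; open, the fingers measure 123 mm over their backs; the gripper's body (75 mm by 187 mm) begins 45 mm behind the grasp point.
Start: joints at [-1.153, 0.689, -0.195, 1.565, 0.157, 0.902, -0.215], TCP at [0.234, 0.58, 0.212] pointing down, gripper open.
Joint ranges: [-3.01, 3.01], [-0.46, 2.08], [-1.47, 1.51], [0.13, 2.56], [-1, 4.14], [0.04, 2.09], [-2.66, 2.66]. Speed limits (rad/s): [2.57, 2.57, 3.14, 3.14, 3.14, 3.14, 3.14].

INTERFACE

Orientations are given as a unit quaternion [x, y, z, w].
In Python, from plant import r gives the robot as it stands. The module is installed in compiled form; this text tells all that it offers.
- The arm moves only by the tool step_arm, never from a script. Its argument "increments" is a list of rows, each a list of 2 entries, a list of its own where there are three numbers: the shift along the world's x, y, z in cm, then the turn, a rotation vector about the world's x, y, z in degrees. A call has exactly 10 rows; each row shifts and turns the commanded pose from where the row before left it; what a row does not reach is not made up. A row lasts 1/10 s, in which the tool goes at most 50 mm and 8.59 degrees, less where a joint would pass 70% of its speed; a pose out of reach is approached as far as the arm can. A call is refused whole if a number of a shift passes 5 or a number of a turn 8.59, either way. A call with a gripper value outside its range is refused whole. "fingers" is the opening, from 0 (shut) to 1 (fully open), set as the call begins (left out, the last holds). The fingers move at their own pace and stop on an object; "grip_force" is the grip in N (left out, the last holds). Time passes only in rows, so rows that do not move let the fingers close, or fill a call up. It gives the time, the measured TCP pose, the force, the opening and the grip force at its end, in the units of the state.
- r.get_state(): the state, without advancing time (a new reading comes with each control period).
- r.snapshot(name): name is "scene" or "top"; returns (picture, depth): 480x640x3 uint8, red, green, blue; 480x640 float32, m along the optical axis (not along the pixel's ray), 0 where there is no reading.
- r.calibration(name): a dict with "fov_y" (degrees; the focal length in pixels is half the picture's height over the tangent of half this angle, whatever the lens; pixels are square), "cx", "cy" (the principal point, pixels), "k1" (the pictures are not rectified: a ray, as slopes to the right and down, at radius r is drawn at 1 + k1 r^2 times it, then the intrinsics apply), "R" (3x3) and "t" (3): a world point X has camera coordinates R X + t. Camera axes: x right, y down, z forward; pixel columns grow to the right and rows downward; lengths in m; the calibration is good to about 2 mm. A picture is of the moment at which its call begins. calibration takes no time and is no camera call.
- r.finish_job(): hands the job in; it is judged then, once.
The state is a dict: "clock": time; "q": joint angles; "qd": joint speeds; "joint_torque": joint torques, N m; "tool_pos": TCP position; "eef_rot": TCP orientation; "contact_force": force on the tool from outside, world axes, zero at the start; "moment": the same for the moment, N m; "opening": opening from 0.0 (shut) to 1.0 (fully open); "finger_force": force on a finger pad.
Only numpy, scipy, OpenCV 4.12 (cv2) and the standard library are available. Lean on these libraries where they do the work, as an engineer would, in place of code of your own. Each camera call takes 0.05 s, during which the arm holds its last target. There are 200 camera calls.

TASK

First set the tilting drain cradle level and lock it there by pushing its pin fully home. Then lay every slide box that is on the worktop flat into a bay of its own and press all three covers down until they click shut (also over an empty bay), the cradle staying locked level. Finally pull the pin, tilt the loaded cradle towards the robot to its last, steepest notch (about 40 degrees) and push the pin fully home again, leaving everything else on the bench where it stands.

Things in the scene. Friction and masses are not known exactly. Their poses are not given: they have to be found in the camera images.
- cradle (a joint): tilt of the cradle about its level trunnion axis (rad): 0 = level, positive = the handle edge, nearest the robot, lower; range -0.15 to 0.82. Stiff: friction of about 0.35 N m holds it at any angle when the pin is out. The index wheel has exactly three notches for the pin, at 0 (level), 0.35 and 0.70 (steepest)
- pin (a joint): height of the locking pin (m): 0 = fully home in a notch, 0.024 = fully pulled up; above 0.013 it is clear of the wheel. About 3 N of friction keeps it wherever it is left, it has no spring. Its round tip draws the wheel into line if the cradle is within about 0.06 rad of a notch; between notches it stops on a tooth at about 0.012. Pressing it home takes about 10 N; out of a notch it pulls up with under 10 N
- cover0 (a joint): opening angle of the cover of bay 0 (rad): 0 = shut, 1.65 = fully open, leaning slightly back away from the robot; a weak spring keeps it open until the catch holds it. The catch clicks below 0.05 rad and needs about 9 N on the pad
- cover1 (a joint): the same for bay 1
- cover2 (a joint): the same for bay 2
- cradle_axis (a point): middle of the trunnion axis, 130 mm above the worktop, midway between the two uprights. Axes turn with the cradle: -x towards the handle, y along the axis to the robot's left, z up out of the tray floor (at tilt 0). The stand is bolted down and stands at a yaw that varies by some degrees. Tray: floor 10 mm below the axis, 152 x 228 mm; uprights at y = +-129 mm, top 150 mm above the worktop
- handle (a point): middle of the handle, a straight round steel bar 12 mm thick and 110 mm long, along y, in front of the tray: at (-135, 0, +65) mm from cradle_axis in the cradle's axes. Free 45 mm all round except for its two end struts; it may be pinched from above
- pin_knob (a point): centre of the upright black round knob on the locking pin, 22 mm thick and 30 mm tall, on the bridge over the toothed index wheel at the right end of the stand (150 mm right of cradle_axis along its y); rises with the pin. With the pin home the knob's centre is 231 mm above the worktop and its underside 14 mm above the bridge
- bay0 (a point): middle of the floor of the left bay; a bay is 96 mm long (along the cradle's x) and 42 mm wide (y) between 12 mm high corner posts and 22 mm high end walls (above its floor); bays are 68 mm apart. The middle 68 mm of its long sides are open for fingers. A box lies in it with its length along the cradle's x, either way round
- bay1 (a point): middle of the floor of the middle bay; a bay is 96 mm long (along the cradle's x) and 42 mm wide (y) between 12 mm high corner posts and 22 mm high end walls (above its floor); bays are 68 mm apart. The middle 68 mm of its long sides are open for fingers. A box lies in it with its length along the cradle's x, either way round
- bay2 (a point): middle of the floor of the right bay; a bay is 96 mm long (along the cradle's x) and 42 mm wide (y) between 12 mm high corner posts and 22 mm high end walls (above its floor); bays are 68 mm apart. The middle 68 mm of its long sides are open for fingers. A box lies in it with its length along the cradle's x, either way round
- cover0_hinge (a point): middle of the hinge of cover 0, at the bay's far end, 64 mm from the bay's middle and 42 mm above its floor; axis along the cradle's y. The cover is a flat grey flap 4 mm thick, 42 mm wide and 127 mm long; open, it rises to 290 mm above the worktop and must be pushed over from its far side before it can be pressed down
- cover0_pad (a point): middle of the dark rubber pressing pad on the outer face of cover 0, 95 mm from its hinge line; when the cover is shut it is the place to press straight down. The outer face looks away from the robot when open, up when shut
- cover1_hinge (a point): middle of the hinge of cover 1, at the bay's far end, 64 mm from the bay's middle and 42 mm above its floor; axis along the cradle's y. The cover is a flat grey flap 4 mm thick, 42 mm wide and 127 mm long; open, it rises to 290 mm above the worktop and must be pushed over from its far side before it can be pressed down
- cover1_pad (a point): middle of the dark rubber pressing pad on the outer face of cover 1, 95 mm from its hinge line; when the cover is shut it is the place to press straight down. The outer face looks away from the robot when open, up when shut
- cover2_hinge (a point): middle of the hinge of cover 2, at the bay's far end, 64 mm from the bay's middle and 42 mm above its floor; axis along the cradle's y. The cover is a flat grey flap 4 mm thick, 42 mm wide and 127 mm long; open, it rises to 290 mm above the worktop and must be pushed over from its far side before it can be pressed down
- cover2_pad (a point): middle of the dark rubber pressing pad on the outer face of cover 2, 95 mm from its hinge line; when the cover is shut it is the place to press straight down. The outer face looks away from the robot when open, up when shut
- box0_centre (a point): centre of a slide box, a closed cardboard box 36 x 86 x 32 mm (x, y, z of its own axes), 110 g, lying flat on the worktop (may be absent)
- box1_centre (a point): centre of a slide box, a closed cardboard box 36 x 86 x 32 mm (x, y, z of its own axes), 110 g, lying flat on the worktop (may be absent)
- box2_centre (a point): centre of a slide box, a closed cardboard box 36 x 86 x 32 mm (x, y, z of its own axes), 110 g, lying flat on the worktop (may be absent)
- brown_bottle: bystander: brown bottle with a blue cap, 48 mm thick, 88 mm tall; origin under its middle
- tape: bystander: roll of tape lying flat, 94 mm across, 25 mm tall; origin under its middle
- cotton_buds: bystander: tub of cotton buds, 77 mm across, 80 mm tall; origin under its middle

How it is judged:
By the outcome, as a careful person would: the job done as asked, in the order asked, and still so for the second after the job is handed in, with the robot touching nothing.
Of box0, box1, box2 only 2 to 3 are there at a start; the rules pass over those that are not, and their reading is None.
At some moment in a run one of box0, box1, box2 may be knocked a few centimetres aside while the robot is not near it.
Once in a run the grip may slacken for a moment while it holds something.
It also fails if it takes over 208 s, if anything falls off the work surface, if the arm or the gripper's body presses on something with over 40 N, if the wrist force passes 120 N, or if a joint passes its speed limit or range.

## Working session

There is one attempt and no reset: what is moved stays moved. The work goes in short steps, Python scripts to look and compute and a tool call to move; the robot and the scene stay as the last step left them, time stands still between calls to the robot, and variables do not carry over. Pictures are saved under pics/ and viewed, at most 14 in all, crops included, and the job is handed in when it is done.

Besides the shell and the picture viewer there is one more tool, called after ">>>" as a command line: name --argument value ..., lists and objects as JSON in quotes. step_arm: Moves the arm, as the interface text tells. Its arguments: {"type":"object","properties":{"increments":{"type":"array","items":{"type":"array"}},"fingers":{"type":"number"},"grip_force":{"type":"number"}},"required":["increments"]}

```bash
mkdir -p pics; cat > h.py <<'E'
import numpy as np, cv2
from plant import r
def K(n):
    c=r.calibration(n); f=240/np.tan(np.radians(c["fov_y"])/2)
    return c,f
def snap(n,name=None):
    p,d=r.snapshot(n)
    if name: cv2.imwrite(f"pics/{name}.png",p[:,:,::-1])
    return p,d
def rays(n,uv):
    c,f=K(n); uv=np.atleast_2d(np.array(uv,float))
    xd=(uv-[c["cx"],c["cy"]])/f; x=xd.copy()
    for _ in range(20): x=xd/(1+c["k1"]*(x**2).sum(1,keepdims=True))
    R=np.array(c["R"]);t=np.array(c["t"])
    return -R.T@t, np.c_[x,np.ones(len(x))], R, t
def onplane(n,uv,z):
    o,x,R,t=rays(n,uv); d=x@R
    return o+d*((z-o[2])/d[:,2])[:,None]
def withdepth(n,uv,d):
    o,x,R,t=rays(n,uv)
    return (x*np.ravel(d)[:,None]-t)@R
def cloud(n,d):
    v,u=np.mgrid[0:480,0:640]
    P=withdepth(n,np.c_[u.ravel(),v.ravel()],d.ravel()); P[d.ravel()==0]=np.nan
    return P.reshape(480,640,3)
def proj(n,X):
    c,f=K(n); Y=np.atleast_2d(X)@np.array(c["R"]).T+c["t"]; s=Y[:,:2]/Y[:,2:]
    s=s*(1+c["k1"]*(s**2).sum(1,keepdims=True)); return s*f+[c["cx"],c["cy"]]
E
python3 - <<'E'
from h import *
for n in("scene","top"):
    p,d=snap(n,n+"0"); np.save(n+"0.npy",d); c=r.calibration(n); print(n,c["fov_y"],c["k1"],rays(n,[[320,240]])[0],np.round(c["R"],2).tolist())
s=r.get_state(); print({k:np.round(v,3).tolist() for k,v in s.items()})
E
```

```text
scene 42.35609353045315 -0.15456944123749972 [ 0.06721081 -0.85944272  1.44132685] [[0.82, -0.57, -0.01], [-0.46, -0.64, -0.61], [0.34, 0.51, -0.79]]
top 55.12206853234768 -0.000948380532070206 [ 0.46837634 -0.02848045  1.25534981] [[-0.01, -1.0, -0.01], [-0.99, 0.01, -0.15], [0.15, 0.01, -0.99]]
{'clock': 0.1, 'q': [-1.153, 0.69, -0.195, 1.566, 0.157, 0.903, -0.215], 'qd': [0.0, -0.003, -0.001, -0.003, -0.0, -0.001, -0.0], 'joint_torque': [-0.003, -52.85, -1.271, -15.384, -0.053, 0.002, 0.0], 'tool_pos': [0.234, 0.579, 0.211], 'eef_rot': [0.191, 0.982, -0.001, -0.0], 'contact_force': [0.307, 0.553, -0.139], 'moment': [-0.026, 0.001, 0.001], 'finger_force': 0.0, 'opening': 1.003}
```

View pics/scene0.png

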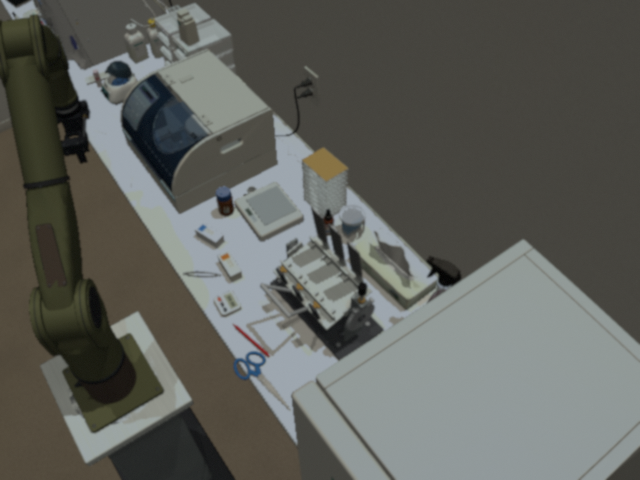

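View pics/top0.png

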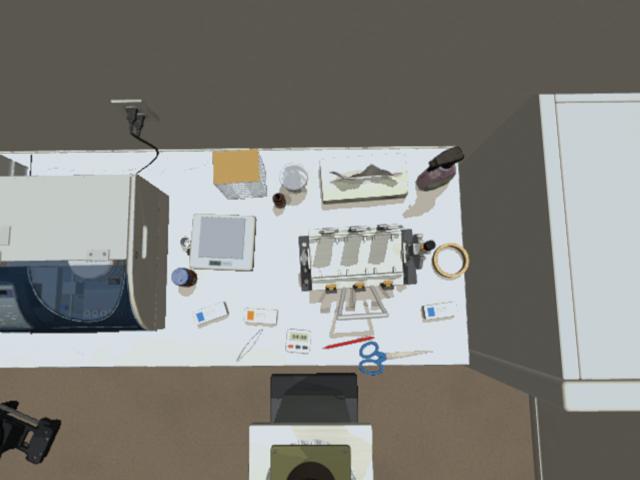

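Scene view: arm at left, cradle near (320,285). Top view: boxes at (210,313), (261,316), (439,311); cradle round (358,258), handle near (352,328), knob (429,245). Zooming on the cradle.

```bash
python3 - <<'E'
from h import *
p=cv2.imread("pics/top0.png"); d=np.load("top0.npy")
cv2.imwrite("pics/crop1.png",cv2.resize(p[195:345,285:480],None,fx=4,fy=4,interpolation=cv2.INTER_CUBIC))
P=cloud("top",d); np.save("P0.npy",P)
hsv=cv2.cvtColor(p,cv2.COLOR_BGR2HSV)
# boxes: height ~32mm blobs
m=((P[...,2]>.024)&(P[...,2]<.042)&(P[...,0]<.6)).astype(np.uint8)
n,l,st,c=cv2.connectedComponentsWithStats(m)
for i in range(1,n):
    if st[i,4]>100:
        ys,xs=np.where(l==i); 
        (ctr,sz,a)=cv2.minAreaRect((P[ys,xs][:,:2]*1000).astype(np.float32)); print("blob",st[i],np.round(ctr),np.round(sz),round(a,1),np.round(np.median(P[ys,xs][:,2]),4))
for nm,uv in dict(knob=(429,245),barL=(335,332),barR=(371,332),bott=(183,277),tape=(450,246)).items():
    print(nm,np.round(P[uv[1]-1:uv[1]+2,uv[0]-1:uv[0]+2].reshape(-1,3),3)[[1,4,7]].tolist())
# dark uprights/knob
print(np.round(onplane("top",[[303,262],[412,258]],.15),3))
E
```

```text
blob [477 250   9 105 250] [ 464. -450.] [270.   4.] 0.1 0.033
blob [162 253   6  77 172] [499. 381.] [  8. 201.] 89.3 0.0331
blob [193 302  34  24 447] [438. 262.] [35. 87.] 19.0 0.0322
blob [423 302  35  18 456] [ 441. -344.] [35. 85.] 7.4 0.032
blob [244 309  33  15 443] [431. 128.] [85. 35.] 85.9 0.0321
blob [287 463  47  17 115] [48. -0.] [115.  36.] 89.2 0.0331
knob [[0.588, -0.266, 0.266], [0.586, -0.266, 0.266], [0.584, -0.266, 0.265]]
barL [[0.389, -0.069, 0.001], [0.386, -0.069, 0.001], [0.383, -0.069, -0.002]]
barR [[0.388, -0.165, -0.001], [0.385, -0.165, 0.004], [0.383, -0.165, 0.003]]
bott [[0.534, 0.319, 0.084], [0.531, 0.317, 0.089], [0.529, 0.316, 0.092]]
tape [[0.614, -0.38, 0.025], [0.612, -0.382, 0.017], [0.611, -0.387, -0.001]]
[[ 0.561  0.01   0.15 ]
 [ 0.569 -0.252  0.15 ]]
```

View pics/crop1.png

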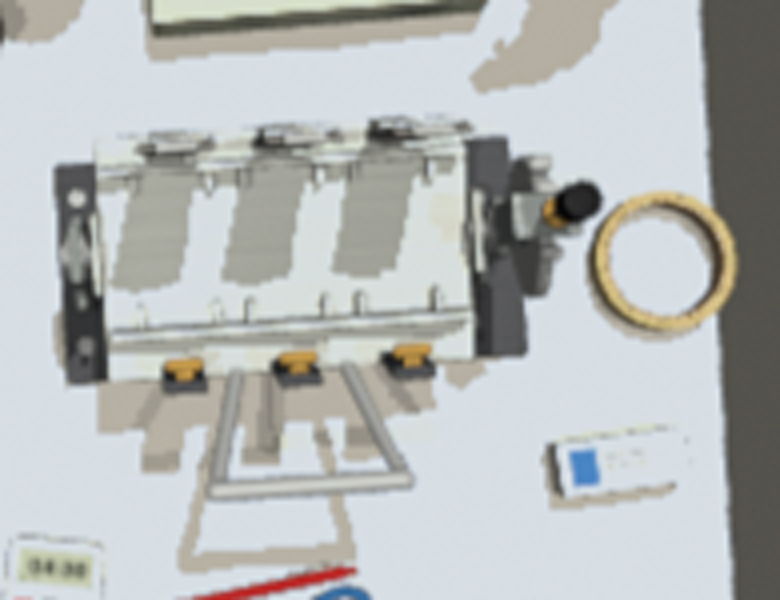

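The crop shows the cradle tilted little, the handle bar at crop (210–410,485), knob (575,200) with pin up ~20 mm, three orange catches, covers open at the back. Now measuring the axis, yaw and tilt.

```bash
python3 - <<'E'
from h import *
P=np.load("P0.npy"); p=cv2.imread("pics/top0.png")
f=lambda u,v:np.round(P[v,u],3).tolist()
print("bar");[print((u,v),f(u,v)) for u in (342,352,362,372,382) for v in (315,316,317)]
print("plates");[print((u,v),f(u,v)) for u,v in [(303,245),(303,280),(308,258),(304,258),(410,240),(412,275),(405,250),(406,258),(312,250),(312,262)]]
# upright top region z ~.145-.155
R=P[...,2]; reg=(P[...,0]>.42)&(P[...,0]<.72)&(P[...,1]<.07)&(P[...,1]>-.33)
for lo,hi in((.14,.155),(.155,.175),(.2,.225),(.24,.28)):
    m=(reg&(R>lo)&(R<hi)).astype(np.uint8); n,l,st,c=cv2.connectedComponentsWithStats(m)
    for i in range(1,n):
        if st[i,4]>8: q=P[l==i]; print(lo,st[i],"mean",np.round(q.mean(0),3),"min",np.round(q.min(0),3),"max",np.round(q.max(0),3))
# tray plane: points in tray
q=P[228:275:4,320:400:8].reshape(-1,3); print(np.round(q[::3],3).tolist())
E
```

```text
bar
(342, 315) [0.435, -0.081, 0.162]
(342, 316) [0.433, -0.08, 0.167]
(342, 317) [0.431, -0.08, 0.167]
(352, 315) [0.435, -0.104, 0.168]
(352, 316) [0.433, -0.103, 0.172]
(352, 317) [0.431, -0.103, 0.169]
(362, 315) [0.435, -0.127, 0.17]
(362, 316) [0.433, -0.127, 0.169]
(362, 317) [0.431, -0.127, 0.169]
(372, 315) [0.435, -0.15, 0.171]
(372, 316) [0.433, -0.15, 0.17]
(372, 317) [0.43, -0.15, 0.166]
(382, 315) [0.435, -0.173, 0.169]
(382, 316) [0.433, -0.172, 0.174]
(382, 317) [0.43, -0.173, 0.167]
plates
(303, 245) [0.619, 0.015, 0.014]
(303, 280) [0.524, 0.015, 0.012]
(308, 258) [0.572, -0.002, 0.141]
(304, 258) [0.571, 0.008, 0.15]
(410, 240) [0.631, -0.277, 0.009]
(412, 275) [0.535, -0.278, 0.01]
(405, 250) [0.59, -0.239, 0.134]
(406, 258) [0.572, -0.244, 0.113]
(312, 250) [0.593, -0.011, 0.127]
(312, 262) [0.564, -0.011, 0.121]
0.14 [310 232  91  11 238] mean [ 0.624 -0.116  0.15 ] min [ 0.611 -0.225  0.14 ] max [ 0.634 -0.007  0.155]
0.14 [415 234   3  10  16] mean [ 0.617 -0.263  0.147] min [ 0.604 -0.268  0.14 ] max [ 0.628 -0.261  0.154]
0.14 [402 243   3   9  15] mean [ 0.
[... 2704 characters left out ...]
], [0.617, -0.031, 0.127], [0.616, -0.09, 0.134], [0.615, -0.149, 0.134], [0.616, -0.209, 0.126], [0.607, -0.071, 0.125], [0.607, -0.13, 0.123], [0.606, -0.189, 0.129], [0.598, -0.051, 0.123], [nan, nan, nan], [0.597, -0.17, 0.12], [0.588, -0.031, 0.121], [0.588, -0.09, 0.123], [0.587, -0.149, 0.122], [0.586, -0.209, 0.121], [0.578, -0.07, 0.121], [0.577, -0.13, 0.12], [0.577, -0.189, 0.123], [0.569, -0.051, 0.115], [0.568, -0.11, 0.118], [0.567, -0.169, 0.118], [0.559, -0.031, 0.117], [0.558, -0.09, 0.117], [0.558, -0.149, 0.116], [0.557, -0.209, 0.117], [0.549, -0.07, 0.114], [0.548, -0.13, 0.113], [0.548, -0.189, 0.112], [0.539, -0.05, 0.112], [0.539, -0.11, 0.11], [0.538, -0.169, 0.113]]
```

>>> step_arm --increments '[[[0, -2.4, 0.4], [0, 0, 0]], [[0, -2.4, 0.4], [0, 0, 0]], [[0, -2.4, 0.4], [0, 0, 0]], [[0, -2.4, 0.4], [0, 0, 0]], [[0, -2.4, 0.4], [0, 0, 0]], [[0, -2.4, 0.4], [0, 0, 0]], [[0, -2.4, 0.4], [0, 0, 0]], [[0, -2.4, 0.4], [0, 0, 0]], [[0, -2.4, 0.4], [0, 0, 0]], [[0, -2.4, 0.4], [0, 0, 0]]]' --fingers 0.5 --grip_force 25

```text
clock: 1.1
tool_pos: [0.2338, 0.3383, 0.2515]
eef_rot: [0.191, 0.982, -0.0, -0.0]
contact_force: [1.0, -0.3, -0.0]
opening: 0.501
finger_force: 0.0
```

>>> step_arm --increments '[[[1.8, -2.4, 0], [0, 0, -6.45]], [[1.8, -2.4, 0], [0, 0, -6.45]], [[1.8, -2.4, 0], [0, 0, -6.45]], [[1.8, -2.4, 0], [0, 0, -6.45]], [[1.8, -2.4, 0], [0, 0, -6.45]], [[1.8, -2.4, 0], [0, 0, -6.45]], [[1.8, -2.4, 0], [0, 0, -6.45]], [[1.8, -2.4, 0], [0, 0, -6.45]], [[1.8, -2.4, 0], [0, 0, -6.45]], [[1.8, -2.4, 0], [0, 0, -6.45]]]'

```text
clock: 2.1
tool_pos: [0.4144, 0.0985, 0.2514]
eef_rot: [0.687, 0.727, -0.0, -0.0]
contact_force: [0.0, -0.1, -1.0]
opening: 0.504
finger_force: 0.0
```

>>> step_arm --increments '[[[0.2, -2.5, 0], [0, 0, 0]], [[0.2, -2.5, 0], [0, 0, 0]], [[0.2, -2.5, 0], [0, 0, 0]], [[0.2, -2.5, 0], [0, 0, 0]], [[0.2, -2.5, 0], [0, 0, 0]], [[0.2, -2.5, 0], [0, 0, 0]], [[0.2, -2.5, 0], [0, 0, 0]], [[0.2, -2.5, 0], [0, 0, 0]], [[0.2, -2.5, 0], [0, 0, 0]], [[0, 0, 0], [0, 0, 0]]]'

```text
clock: 3.1
tool_pos: [0.4318, -0.129, 0.2515]
eef_rot: [0.687, 0.726, -0.001, 0.001]
contact_force: [-0.8, 0.0, -0.2]
opening: 0.499
finger_force: 0.0
```

>>> step_arm --increments '[[[0, 0, -1.6], [0, 0, 0]], [[0, 0, -1.6], [0, 0, 0]], [[0, 0, -1.6], [0, 0, 0]], [[0, 0, -1.6], [0, 0, 0]], [[0, 0, -1.4], [0, 0, 0]], [[0, 0, -1.0], [0, 0, 0]], [[0, 0, -1.0], [0, 0, 0]], [[0, 0, -0.8], [0, 0, 0]], [[0, 0, 0], [0, 0, 0]], [[0, 0, 0], [0, 0, 0]]]'

```text
clock: 4.1
tool_pos: [0.4321, -0.1254, 0.1456]
eef_rot: [0.685, 0.728, 0.0, 0.0]
contact_force: [0.0, 0.0, -0.0]
opening: 0.501
finger_force: 0.0
```

>>> step_arm --increments '[[[0, 0, 0], [0, 0, 0]], [[0, 0, 0], [0, 0, 0]], [[0, 0, 0], [0, 0, 0]], [[0, 0, 0], [0, 0, 0]], [[0, 0, 0], [0, 0, 0]], [[0, 0, 0], [0, 0, 0]], [[0, 0, 0], [0, 0, 0]], [[0, 0, 0], [0, 0, 0]], [[0, 0, 0], [0, 0, 0]], [[0, 0, 0], [0, 0, 0]]]' --fingers 0

```text
clock: 5.1
tool_pos: [0.432, -0.1254, 0.1455]
eef_rot: [0.685, 0.728, 0.0, 0.0]
contact_force: [-0.1, -0.0, -0.5]
opening: 0.005
finger_force: 0.0
```

```bash
python3 - <<'E'
from h import *
p,d=snap("top"); p=p[:,:,::-1]
q,_=snap("scene"); q=q[:,:,::-1]
a=cv2.resize(p[215:345,285:435],None,fx=4,fy=4,interpolation=cv2.INTER_CUBIC)[:520]
cv2.imwrite("pics/c2.png",a)
b=cv2.resize(q[235:365,235:385],None,fx=4,fy=4,interpolation=cv2.INTER_CUBIC)
cv2.imwrite("pics/c2.png",cv2.resize(np.hstack([a,b]),None,fx=.66,fy=.66))
print(proj("top",[[.432,-.1254,.1455]]),proj("scene",[[.432,-.1254,.1455]]))
E
```

```text
[[360.55357491 316.09457796]] [[274.75104004 303.74436541]]
```

View pics/c2.png

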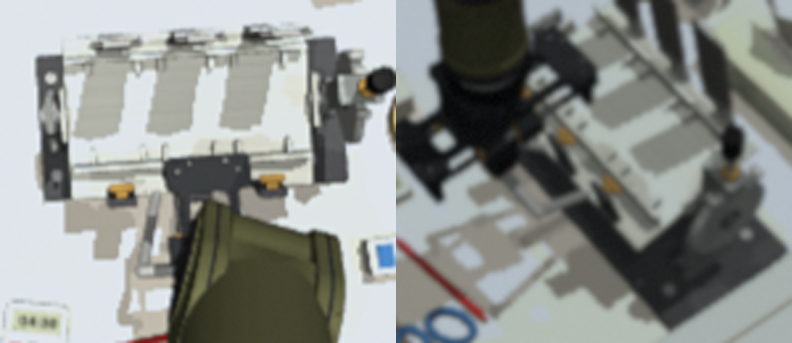

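```bash
python3 - <<'E'
from h import *
p,d=snap("scene"); p=p[:,:,::-1].copy()
a=cv2.resize(p[270:340,235:325],None,fx=8,fy=8,interpolation=cv2.INTER_CUBIC)
for X in ([.432,-.1254,.1455],[.432,-.1254,.21],[.4325,-.072,.164],[.4355,-.126,.164],[.4385,-.18,.164]):
    u=(proj("scene",[X])[0]-[235,270]+.5)*8; cv2.circle(a,tuple(int(i) for i in u),4,(0,0,255),-1)
cv2.imwrite("pics/c3.png",a)
p,d=snap("top"); P=cloud("top",d)
for u in range(334,350,2): print(u,[np.round(P[v,u],3).tolist() for v in (314,316,318)])
print(np.round(r.get_state()["q"],3))
E
```

```text
334 [[0.433, -0.067, -0.001], [0.428, -0.067, 0.003], [0.423, -0.067, 0.002]]
336 [[0.433, -0.073, -0.005], [0.428, -0.072, 0.002], [0.429, -0.066, 0.167]]
338 [[0.438, -0.071, 0.162], [0.433, -0.071, 0.166], [0.429, -0.071, 0.168]]
340 [[0.438, -0.076, 0.16], [0.433, -0.076, 0.169], [0.429, -0.075, 0.175]]
342 [[0.433, -0.088, 0.001], [0.433, -0.08, 0.167], [0.429, -0.08, 0.17]]
344 [[0.433, -0.094, 0.001], [nan, nan, nan], [0.429, -0.085, 0.171]]
346 [[0.433, -0.099, -0.001], [0.433, -0.09, 0.167], [0.429, -0.089, 0.172]]
348 [[0.433, -0.104, 0.002], [0.433, -0.094, 0.17], [0.428, -0.094, 0.165]]
[ 0.135  0.59   0.071  2.153 -0.101  0.401  0.347]
```

View pics/c3.png

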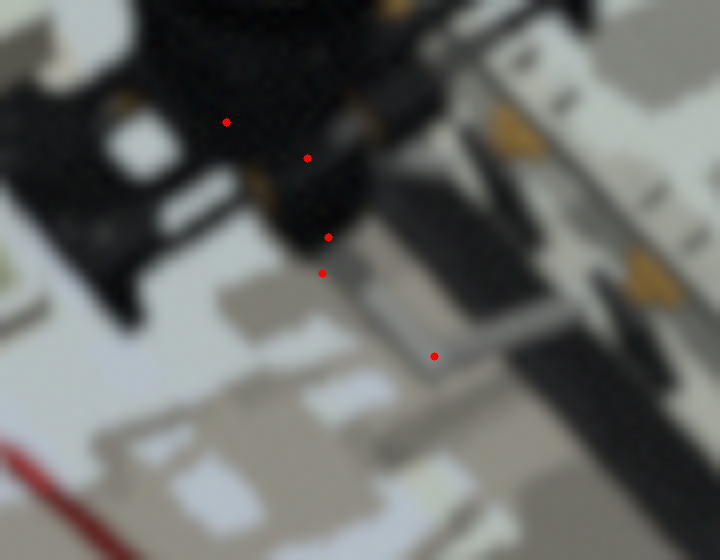

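```bash
python3 - <<'E'
from h import *
p,d=snap("scene"); P=cloud("scene",d); np.set_printoptions(suppress=True)
for cy in (180,200,220,235,245,255,265,275,290):
    for cx in (290,305,320,335,350):
        u,v=int(cx/8+235),int(cy/8+270); print((cx,cy),p[v,u].tolist(),np.round(P[v,u],3).tolist(),end=" | ")
    print()
E
```

```text
(290, 180) [23, 25, 26] [0.41, -0.159, 0.26] | (305, 180) [20, 21, 23] [0.413, -0.163, 0.262] | (320, 180) [15, 18, 19] [0.419, -0.16, 0.253] | (335, 180) [12, 14, 15] [0.422, -0.159, 0.249] | (350, 180) [10, 10, 12] [0.44, -0.134, 0.202] | 
(290, 200) [13, 14, 15] [0.407, -0.163, 0.256] | (305, 200) [14, 15, 16] [0.416, -0.155, 0.238] | (320, 200) [6, 10, 10] [0.418, -0.16, 0.242] | (335, 200) [9, 12, 12] [0.434, -0.135, 0.196] | (350, 200) [12, 14, 13] [0.44, -0.133, 0.188] | 
(290, 220) [10, 12, 13] [0.408, -0.159, 0.241] | (305, 220) [8, 9, 10] [0.426, -0.133, 0.192] | (320, 220) [10, 11, 10] [0.431, -0.134, 0.188] | (335, 220) [10, 11, 11] [0.434, -0.134, 0.185] | (350, 220) [22, 23, 23] [0.439, -0.134, 0.181] | 
(290, 235) [23, 23, 23] [0.419, -0.136, 0.193] | (305, 235) [13, 13, 14] [0.422, -0.139, 0.193] | (320, 235) [17, 18, 19] [0.429, -0.137, 0.185] | (335, 235) [27, 27, 27] [0.432, -0.135, 0.179] | (350, 235) [68, 66, 63] [0.438, -0.134, 0.173] | 
(290, 245) [42, 43, 40] [0.417, -0.139, 0.194] | (305, 245) [15, 15, 16] [0.424, -0.134, 0.181] | (320, 245) [29, 31, 30] [0.4
[... 422 characters left out ...]
65) [96, 95, 89] [0.471, -0.038, -0.001] | (320, 265) [84, 84, 80] [0.43, -0.132, 0.16] | (335, 265) [79, 80, 77] [0.431, -0.136, 0.164] | (350, 265) [77, 79, 78] [0.433, -0.141, 0.169] | 
(290, 275) [124, 123, 114] [0.465, -0.036, -0.002] | (305, 275) [118, 116, 108] [0.469, -0.04, -0.002] | (320, 275) [102, 102, 95] [0.473, -0.044, -0.0] | (335, 275) [89, 90, 86] [0.427, -0.141, 0.169] | (350, 275) [79, 80, 79] [0.431, -0.144, 0.169] | 
(290, 290) [126, 124, 115] [0.459, -0.046, 0.005] | (305, 290) [126, 124, 115] [0.466, -0.045, -0.002] | (320, 290) [123, 122, 114] [0.469, -0.051, 0.003] | (335, 290) [115, 114, 107] [0.473, -0.048, -0.005] | (350, 290) [89, 89, 85] [0.43, -0.146, 0.165] |
```

>>> step_arm --increments '[[[0, 0, 0], [0, 0, 0]], [[0, 0, 0], [0, 0, 0]], [[0, 0, 0], [0, 0, 0]], [[0, 0, 0], [0, 0, 0]], [[0, 0, 0], [0, 0, 0]], [[0, 0, 0], [0, 0, 0]], [[0, 0, 0], [0, 0, 0]], [[0, 0, 0], [0, 0, 0]], [[0, 0, 0], [0, 0, 0]], [[0, 0, 0], [0, 0, 0]]]' --fingers 0.5

```text
clock: 6.35
tool_pos: [0.432, -0.1254, 0.1455]
eef_rot: [0.685, 0.728, 0.0, 0.0]
contact_force: [-0.5, -0.3, 0.2]
opening: 0.494
finger_force: 0.0
```

```bash
python3 - <<'E'
from h import *
p,d=snap("scene"); p=p[:,:,::-1].copy()
a=cv2.resize(p[270:340,235:325],None,fx=8,fy=8,interpolation=cv2.INTER_CUBIC)
cv2.imwrite("pics/c4.png",a)
E
```

```text
(no output)
```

View pics/c4.png

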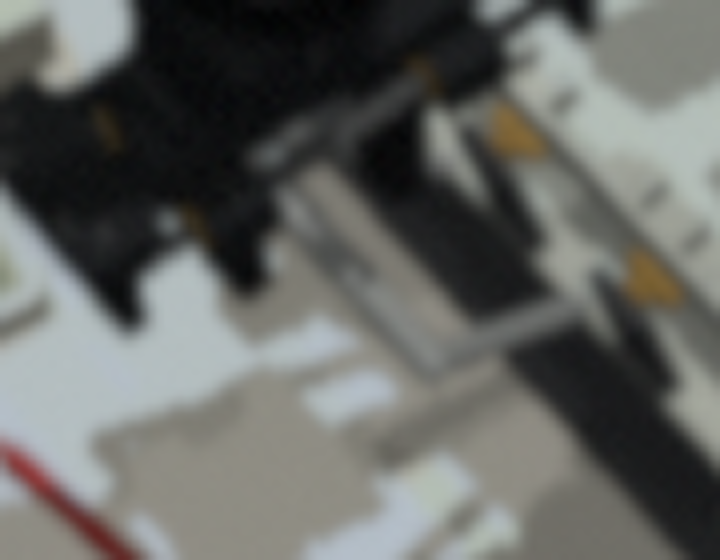

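```bash
python3 - <<'E'
from h import *
p,d=snap("scene"); P=cloud("scene",d)
np.set_printoptions(suppress=True)
for z in (.1455,.155,.165,.175):
  print(z,[((proj("scene",[[.432+s*.031*.997,-.1254+s*.031*.06,z]])[0]-[235,270]+.5)*8).round() for s in(-1,1)])
for cx,cy in ((235,250),(245,265),(250,280),(255,290),(245,300),(400,160),(400,175),(402,185),(405,195),(410,205)):
    u,v=int(cx/8+235),int(cy/8+270); print((cx,cy),p[v,u].tolist(),np.round(P[v,u],3).tolist())
m=(P[...,2]<.2)&(P[...,2]>.1)&(p.max(2)<60)&(abs(P[...,0]-.432)<.06)&(abs(P[...,1]+.13)<.03)
Q=P[m]; 
for s in (Q[:,0]<.425,Q[:,0]>.44): print(len(Q[s]),np.round(np.percentile(Q[s],[2,10,50,90],axis=0),3))
E
```

```text
0.1455 [array([240., 328.]), array([403., 221.])]
0.155 [array([238., 311.]), array([401., 204.])]
0.165 [array([235., 294.]), array([399., 186.])]
0.175 [array([232., 277.]), array([397., 169.])]
(235, 250) [14, 14, 15] [0.388, -0.161, 0.245]
(245, 265) [14, 15, 14] [0.402, -0.136, 0.19]
(250, 280) [25, 26, 24] [0.402, -0.138, 0.184]
(255, 290) [53, 53, 50] [0.402, -0.137, 0.178]
(245, 300) [84, 83, 77] [0.398, -0.14, 0.182]
(400, 160) [8, 10, 12] [0.46, -0.134, 0.194]
(400, 175) [10, 12, 11] [nan, nan, nan]
(402, 185) [12, 11, 13] [0.459, -0.133, 0.18]
(405, 195) [20, 20, 20] [0.46, -0.131, 0.172]
(410, 205) [26, 28, 28] [0.511, -0.043, 0.01]
19 [[ 0.397 -0.138  0.178]
 [ 0.398 -0.138  0.178]
 [ 0.402 -0.137  0.188]
 [ 0.407 -0.135  0.197]]
55 [[ 0.453 -0.136  0.157]
 [ 0.453 -0.134  0.174]
 [ 0.458 -0.132  0.185]
 [ 0.465 -0.122  0.196]]
```

The fingertips are really ~26 mm higher than the reported TCP (seen at z≈.172, just above the bar). I go lower by that amount and close.

>>> step_arm --increments '[[[0, 0, -0.5], [0, 0, 0]], [[0, 0, -0.5], [0, 0, 0]], [[0, 0, -0.5], [0, 0, 0]], [[0, 0, -0.5], [0, 0, 0]], [[0, 0, -0.4], [0, 0, 0]], [[0, 0, 0], [0, 0, 0]], [[0, 0, 0], [0, 0, 0]], [[0, 0, 0], [0, 0, 0]], [[0, 0, 0], [0, 0, 0]], [[0, 0, 0], [0, 0, 0]]]'

```text
clock: 7.45
tool_pos: [0.4322, -0.1255, 0.1217]
eef_rot: [0.685, 0.728, 0.0, 0.0]
contact_force: [-0.3, 0.2, 0.0]
opening: 0.499
finger_force: 0.0
```

>>> step_arm --increments '[[[0, 0, 0], [0, 0, 0]], [[0, 0, 0], [0, 0, 0]], [[0, 0, 0], [0, 0, 0]], [[0, 0, 0], [0, 0, 0]], [[0, 0, 0], [0, 0, 0]], [[0, 0, 0], [0, 0, 0]], [[0, 0, 0], [0, 0, 0]], [[0, 0, 0], [0, 0, 0]], [[0, 0, 0], [0, 0, 0]], [[0, 0, 0], [0, 0, 0]]]' --fingers 0

```text
clock: 8.45
tool_pos: [0.4331, -0.1254, 0.1216]
eef_rot: [0.685, 0.729, 0.001, 0.001]
contact_force: [4.8, 0.6, -2.3]
opening: 0.126
finger_force: 24.9
```

```bash
python3 - <<'E'
from h import *
p,d=snap("scene"); P=cloud("scene",d)
s=r.get_state(); print(s["tool_pos"],s["opening"],s["finger_force"])
m=(P[...,2]<.25)&(P[...,2]>.08)&(p.max(2)<60)&(abs(P[...,0]-.432)<.06)&(abs(P[...,1]+.13)<.03)
Q=P[m]; print(len(Q),np.round(np.percentile(Q,[1,5,10,50,90],axis=0),3))
E
```

```text
[ 0.43312613 -0.1254194   0.12164733] 0.12760545049472463 24.94768010918051
383 [[ 0.377 -0.16   0.153]
 [ 0.391 -0.159  0.161]
 [ 0.399 -0.158  0.167]
 [ 0.443 -0.148  0.231]
 [ 0.465 -0.128  0.247]]
```

>>> step_arm --increments '[[[0.14, 0, 0.31], [0, 0, 0]], [[0.14, 0, 0.31], [0, 0, 0]], [[0.13, 0, 0.31], [0, 0, 0]], [[0.13, 0, 0.31], [0, 0, 0]], [[0.12, 0, 0.31], [0, 0, 0]], [[0.12, 0, 0.31], [0, 0, 0]], [[0.1, 0, 0.31], [0, 0, 0]], [[0.09, 0, 0.31], [0, 0, 0]], [[0.08, 0, 0.31], [0, 0, 0]], [[0.06, 0, 0.31], [0, 0, 0]]]'

```text
clock: 9.5
tool_pos: [0.4435, -0.1249, 0.1528]
eef_rot: [0.685, 0.729, 0.0, 0.0]
contact_force: [2.8, 3.8, -6.1]
opening: 0.122
finger_force: 25.0
```

```bash
cat > tilt.py <<'E'
from h import *
def tilt(P):
    # tray floor plane
    q=P[236:276,318:398].reshape(-1,3); q=q[(q[:,2]>.09)&(q[:,2]<.15)]
    A=np.c_[q[:,:2],np.ones(len(q))]
    w=np.ones(len(q),bool)
    for _ in range(8):
        k=np.linalg.lstsq(A[w],q[w,2],rcond=None)[0]; w=abs(A@k-q[:,2])<.004
    return k,w.sum()
if __name__=="__main__":
    p,d=snap("top"); P=cloud("top",d); k,n=tilt(P); print("slopes",k.round(3),n, "z at axis",k@[.577,-.117,1])
    for u in(340,346,380,385): print([np.round(P[v,u],3).tolist() for v in(306,308,310,312,314)])
E
python3 tilt.py
```

```text
slopes [0.003 0.001 0.118] 2519 z at axis 0.11994863640977195
[[0.456, -0.076, 0.178], [0.452, -0.075, 0.186], [0.448, -0.075, 0.191], [0.443, -0.074, 0.2], [0.439, -0.074, 0.201]]
[[0.454, -0.1, -0.002], [0.449, -0.1, -0.004], [0.444, -0.099, 0.004], [0.443, -0.088, 0.199], [0.439, -0.088, 0.201]]
[[0.46, -0.117, 0.568], [0.457, -0.116, 0.575], [0.455, -0.116, 0.581], [0.452, -0.115, 0.586], [0.449, -0.114, 0.591]]
[[0.46, -0.125, 0.567], [0.457, -0.123, 0.577], [0.455, -0.123, 0.579], [0.452, -0.122, 0.584], [0.449, -0.121, 0.593]]
```

>>> step_arm --increments '[[[0, 0, 0], [0, 0, 0]], [[0, 0, 0], [0, 0, 0]], [[0, 0, 0], [0, 0, 0]], [[0, 0, 0], [0, 0, 0]], [[0, 0, 2.2], [0, 0, 0]], [[0, 0, 2.2], [0, 0, 0]], [[0, 0, 2.2], [0, 0, 0]], [[0, 0, 2.2], [0, 0, 0]], [[0, 0, 2.2], [0, 0, 0]], [[0, 0, 2], [0, 0, 0]]]' --fingers 0.5

```text
clock: 10.55
tool_pos: [0.443, -0.1257, 0.2836]
eef_rot: [0.685, 0.728, 0.0, 0.0]
contact_force: [0.5, 0.3, -0.7]
opening: 0.505
finger_force: 0.0
```

>>> step_arm --increments '[[[1.8, -1.8, 0], [0, 0, 0]], [[1.8, -1.8, 0], [0, 0, 0]], [[1.8, -1.8, 0], [0, 0, 0]], [[1.8, -1.8, 0], [0, 0, 0]], [[1.8, -1.8, 0], [0, 0, 0]], [[1.8, -1.8, 0], [0, 0, 0]], [[1.8, -1.8, 0], [0, 0, 0]], [[1.6, -1.5, 0], [0, 0, 0]], [[0, 0, 0], [0, 0, 0]], [[0, 0, 0], [0, 0, 0]]]' --fingers 0

```text
clock: 11.55
tool_pos: [0.5844, -0.2662, 0.2819]
eef_rot: [0.685, 0.728, -0.0, -0.001]
contact_force: [-0.6, -0.5, 0.0]
opening: 0.003
finger_force: 0.0
```

```bash
python3 - <<'E'
from h import *
p,d=snap("scene"); P=cloud("scene",d); s=r.get_state(); T=s["tool_pos"]; print(T)
b=p[:,:,::-1].copy()
c=proj("scene",[[.585,-.266,.24]])[0].astype(int); print(c)
u0,v0=c-[50,40]; a=cv2.resize(b[v0:v0+75,u0:u0+100],None,fx=8,fy=8,interpolation=cv2.INTER_CUBIC); cv2.imwrite("pics/c5.png",a); print(u0,v0)
m=(P[...,2]<.45)&(P[...,2]>.2)&(p.max(2)<60)&(abs(P[...,0]-T[0])<.04)&(abs(P[...,1]-T[1])<.03)
vs,us=np.where(m)
for z in np.arange(.2,.4,.01):
    q=P[m&(P[...,2]>=z)&(P[...,2]<z+.01)]
    if len(q): print(round(z,2),len(q),q.min(0).round(3),q.max(0).round(3))
E
python3 tilt.py|head -1
```

```text
[ 0.58427681 -0.26569931  0.2822181 ]
[360 291]
310 251
0.2 4 [ 0.573 -0.266  0.201] [ 0.592 -0.251  0.206]
0.22 2 [ 0.584 -0.272  0.223] [ 0.585 -0.27   0.224]
0.23 4 [ 0.579 -0.277  0.234] [ 0.584 -0.269  0.239]
0.24 15 [ 0.577 -0.279  0.241] [ 0.585 -0.267  0.25 ]
0.25 19 [ 0.575 -0.28   0.251] [ 0.588 -0.264  0.259]
0.26 51 [ 0.577 -0.28   0.26 ] [ 0.594 -0.259  0.27 ]
0.27 3 [ 0.582 -0.272  0.27 ] [ 0.589 -0.265  0.271]
0.31 20 [ 0.57  -0.278  0.312] [ 0.597 -0.264  0.32 ]
0.32 25 [ 0.568 -0.279  0.32 ] [ 0.599 -0.264  0.329]
0.33 16 [ 0.568 -0.279  0.33 ] [ 0.597 -0.27   0.339]
0.34 4 [ 0.568 -0.277  0.341] [ 0.569 -0.261  0.347]
0.36 2 [ 0.593 -0.273  0.367] [ 0.595 -0.273  0.368]
0.37 9 [ 0.556 -0.295  0.372] [ 0.596 -0.274  0.38 ]
0.38 28 [ 0.545 -0.294  0.38 ] [ 0.622 -0.279  0.39 ]
0.39 117 [ 0.545 -0.296  0.39 ] [ 0.621 -0.283  0.4  ]
slopes [0.005 0.001 0.117] 2709 z at axis 0.12003389454553487
```

View pics/c5.png

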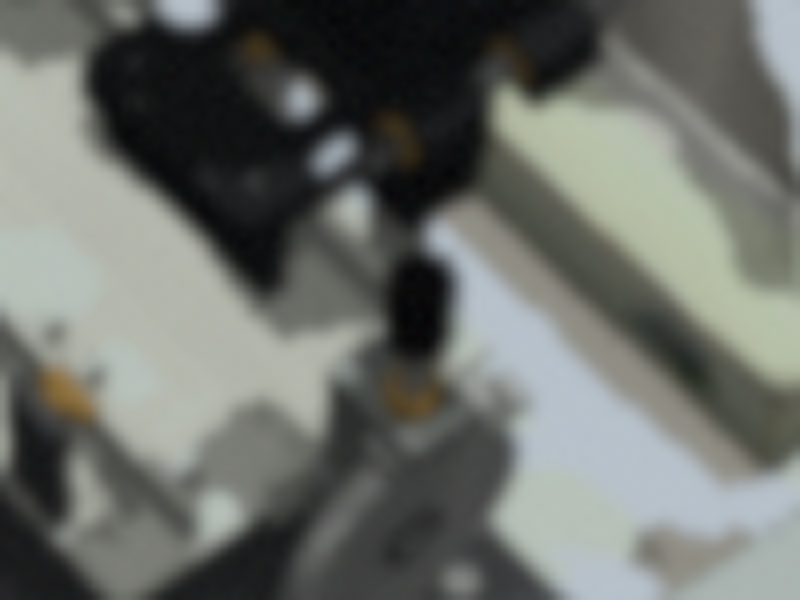

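Knob is below the fingertips (tip at crop (410,210), knob (420,305)); bias ≈27 mm again. Pushing the pin.

>>> step_arm --increments '[[[0, 0, -1], [0, 0, 0]], [[0, 0, -1], [0, 0, 0]], [[0, 0, -1], [0, 0, 0]], [[0, 0, -0.8], [0, 0, 0]], [[0, 0, -0.3], [0, 0, 0]], [[0, 0, -0.3], [0, 0, 0]], [[0, 0, -0.3], [0, 0, 0]], [[0, 0, -0.3], [0, 0, 0]], [[0, 0, -0.3], [0, 0, 0]], [[0, 0, -0.3], [0, 0, 0]]]'

```text
clock: 12.65
tool_pos: [0.5851, -0.2665, 0.2265]
eef_rot: [0.685, 0.728, 0.0, 0.0]
contact_force: [-0.7, 0.1, 2.4]
opening: 0.002
finger_force: 1.3
```

>>> step_arm --increments '[[[0, 0, -0.2], [0, 0, 0]], [[0, 0, -0.2], [0, 0, 0]], [[0, 0, 0], [0, 0, 0]], [[0, 0, 0], [0, 0, 0]], [[0, 0, 0], [0, 0, 0]], [[0, 0, 0], [0, 0, 0]], [[0, 0, 0], [0, 0, 0]], [[0, 0, 0], [0, 0, 0]], [[0, 0, 0], [0, 0, 0]], [[0, 0, 0], [0, 0, 0]]]'

```text
clock: 13.65
tool_pos: [0.5851, -0.2665, 0.2225]
eef_rot: [0.685, 0.728, 0.0, 0.0]
contact_force: [-0.5, -0.7, 0.1]
opening: 0.007
finger_force: 0.0
```

>>> step_arm --increments '[[[0, 0, -0.15], [0, 0, 0]], [[0, 0, -0.15], [0, 0, 0]], [[0, 0, -0.15], [0, 0, 0]], [[0, 0, -0.15], [0, 0, 0]], [[0, 0, 0], [0, 0, 0]], [[0, 0, 0], [0, 0, 0]], [[0, 0, 0], [0, 0, 0]], [[0, 0, 0], [0, 0, 0]], [[0, 0, 0], [0, 0, 0]], [[0, 0, 0], [0, 0, 0]]]'

```text
clock: 14.65
tool_pos: [0.5855, -0.2666, 0.2192]
eef_rot: [0.685, 0.728, 0.001, 0.001]
contact_force: [-3.4, 2.4, 15.3]
opening: 0.001
finger_force: 7.6
```

```bash
python3 - <<'E'
from h import *
p,d=snap("scene"); P=cloud("scene",d); s=r.get_state(); T=s["tool_pos"]; print(T,s["contact_force"])
m=(P[...,2]<.45)&(P[...,2]>.2)&(p.max(2)<60)&(abs(P[...,0]-T[0])<.025)&(abs(P[...,1]-T[1])<.025)
for z in np.arange(.2,.3,.005):
    q=P[m&(P[...,2]>=z)&(P[...,2]<z+.005)]
    if len(q): print(round(z,3),len(q),q.min(0).round(3),q.max(0).round(3))
E
```

```text
[ 0.58551415 -0.26658967  0.21918573] [-3.83849963  1.96006474 14.62240811]
0.2 12 [ 0.573 -0.285  0.2  ] [ 0.584 -0.256  0.204]
0.205 4 [ 0.573 -0.278  0.206] [ 0.592 -0.266  0.209]
0.21 3 [ 0.579 -0.277  0.211] [ 0.586 -0.27   0.215]
0.215 6 [ 0.577 -0.277  0.216] [ 0.582 -0.269  0.219]
0.22 12 [ 0.576 -0.281  0.22 ] [ 0.588 -0.267  0.225]
0.225 5 [ 0.577 -0.281  0.226] [ 0.587 -0.267  0.229]
0.23 10 [ 0.577 -0.279  0.23 ] [ 0.588 -0.267  0.234]
0.235 9 [ 0.576 -0.28   0.235] [ 0.584 -0.268  0.24 ]
0.24 5 [ 0.578 -0.28   0.24 ] [ 0.586 -0.274  0.244]
0.245 6 [ 0.577 -0.278  0.246] [ 0.589 -0.275  0.249]
0.25 10 [ 0.572 -0.279  0.251] [ 0.591 -0.271  0.254]
0.255 11 [ 0.571 -0.28   0.256] [ 0.592 -0.265  0.26 ]
0.26 5 [ 0.569 -0.279  0.261] [ 0.58  -0.269  0.265]
0.265 9 [ 0.57  -0.28   0.265] [ 0.593 -0.27   0.269]
0.27 4 [ 0.57  -0.279  0.27 ] [ 0.573 -0.261  0.274]
0.275 3 [ 0.568 -0.278  0.275] [ 0.573 -0.259  0.277]
0.28 3 [ 0.568 -0.28   0.28 ] [ 0.57  -0.275  0.283]
```

>>> step_arm --increments '[[[0, 0, -0.1], [0, 0, 0]], [[0, 0, 0], [0, 0, 0]], [[0, 0, 1], [0, 0, 0]], [[0, 0, 1.5], [0, 0, 0]], [[0, 0, 1.5], [0, 0, 0]], [[0, 0, 1.5], [0, 0, 0]], [[0, 0, 1.5], [0, 0, 0]], [[0, 0, 1], [0, 0, 0]], [[0, 0, 0], [0, 0, 0]], [[0, 0, 0], [0, 0, 0]]]'

```text
clock: 15.7
tool_pos: [0.5849, -0.2663, 0.295]
eef_rot: [0.685, 0.728, -0.0, -0.0]
contact_force: [-0.4, -0.2, 0.1]
opening: 0.002
finger_force: 0.0
```

```bash
cat > look.py <<'E'
from h import *
from tilt import tilt
def boxes(P):
    R=[]
    m=((P[...,2]>.024)&(P[...,2]<.042)&(P[...,0]<.6)&(P[...,0]>.3)).astype(np.uint8)
    n,l,st,c=cv2.connectedComponentsWithStats(m)
    for i in range(1,n):
        if st[i,4]>150:
            q=P[l==i]; ctr,sz,a=cv2.minAreaRect((q[:,:2]*1000).astype(np.float32))
            b=cv2.boxPoints((ctr,sz,a)); e=[b[1]-b[0],b[2]-b[1]]; L=max(e,key=np.linalg.norm)
            yaw=np.degrees(np.arctan2(L[1],L[0]))%180
            if 70<max(sz)<100 and 25<min(sz)<46: print("box",np.round(ctr,1),np.round(sz,1),"long-axis yaw",round(yaw,1))
def catches(p,P):
    hsv=cv2.cvtColor(np.ascontiguousarray(p),cv2.COLOR_RGB2HSV)
    m=cv2.inRange(hsv,(12,120,90),(28,255,255)); n,l,st,c=cv2.connectedComponentsWithStats(m)
    for i in range(1,n):
        q=P[l==i]; q=q[np.isfinite(q[:,0])]
        if st[i,4]>15 and 0.44<np.median(q[:,0])<.55 and np.median(q[:,2])>.1: print("catch",st[i,4],np.median(q,0).round(4),onplane("top",c[i],np.median(q[:,2])).round(4))
if __name__=="__main__":
    p,d=snap("top"); P=cloud("top",d); k,n=tilt(P); print("slope",k.round(3)); boxes(P); catches(p,P)
    m=(p.max(2)<50)&(P[...,2]>.225)&(P[...,2]<.28)&(abs(P[...,0]-.585)<.03)&(abs(P[...,1]+.266)<.03)
    if m.sum(): print("knob",m.sum(),P[m].mean(0).round(4),P[m][:,2].max())
E
python3 look.py
```

```text
slope [ 0.004 -0.     0.117]
box [438.1 262.4] [35.4 87.3] long-axis yaw 109.0
box [430.6 128.9] [85.8 35.1] long-axis yaw 86.2
catch 29 [ 0.5178 -0.1895  0.1712] [[ 0.5165 -0.1903  0.1712]]
catch 28 [ 0.5137 -0.1226  0.1706] [[ 0.5127 -0.1225  0.1706]]
catch 26 [ 0.5098 -0.0557  0.17  ] [[ 0.5088 -0.0549  0.17  ]]
knob 48 [ 0.5843 -0.2625  0.2431] 0.2497854990545552
```

>>> step_arm --increments '[[[-1.6, -0.9, 0], [0, 0, 0]], [[-1.6, -0.9, 0], [0, 0, 0]], [[-1.6, -0.9, 0], [0, 0, 0]], [[-1.6, -0.9, 0], [0, 0, 0]], [[-1.6, -0.9, 0], [0, 0, 0]], [[-1.6, -0.9, 0], [0, 0, 0]], [[-1.6, -0.9, 0], [0, 0, 0]], [[-1.6, -0.9, 0], [0, 0, 0]], [[-1.6, -0.6, 0], [0, 0, 0]], [[0, 0, 0], [0, 0, 0]]]' --fingers 0.8

```text
clock: 16.75
tool_pos: [0.438, -0.3462, 0.2958]
eef_rot: [0.687, 0.727, -0.001, -0.0]
contact_force: [-0.4, -1.1, 0.6]
opening: 0.799
finger_force: 0.0
```

```bash
python3 look.py; python3 - <<'E'
from h import *
p,d=snap("top","t6"); P=cloud("top",d); np.save("P6.npy",P)
cv2.imwrite("pics/c6.png",cv2.resize(p[205:335,290:440,::-1],None,fx=4.5,fy=4.5,interpolation=cv2.INTER_CUBIC))
E
```

```text
slope [0.005 0.002 0.117]
box [438.6 261.4] [35.5 86. ] long-axis yaw 109.2
box [ 440.9 -343.5] [35.2 85.7] long-axis yaw 97.4
box [430.7 128.6] [85.3 35. ] long-axis yaw 86.3
catch 27 [ 0.5177 -0.1914  0.1706] [[ 0.5166 -0.1908  0.1706]]
catch 28 [ 0.5137 -0.1226  0.1718] [[ 0.5126 -0.1224  0.1718]]
catch 26 [ 0.5097 -0.0557  0.1708] [[ 0.5088 -0.0549  0.1708]]
knob 70 [ 0.5849 -0.2653  0.2433] 0.24929783804353847
```

View pics/c6.png

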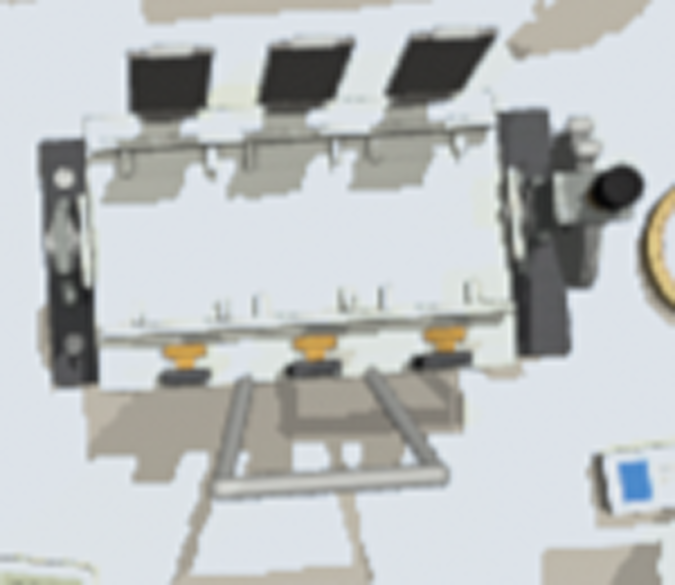

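```bash
python3 - <<'E'
from h import *
P=np.load("P6.npy")
g=lambda x,y:[290+x/4.5-.4,205+y/4.5-.4]
for nm,a,b in (("b0",(167.5,159),(181,315)),("b1",(292.5,151),(301.5,302)),("b2",(414,146),(426,295))):
    w=onplane("top",[g(*a),g(*b)],.130); print(nm,w.round(4)[:,:2].tolist(),w.mean(0).round(4), np.hypot(*(w[0]-w[1])[:2]))
print("bar",onplane("top",[g(215,487),g(447,474)],.197).round(4)[:,:2].tolist(),onplane("top",[g(331,481)],.197).round(4))
print("knob",onplane("top",[g(617,186)],.246).round(4))
# tray edges left/right z .12..: side rims
print("tops of covers",onplane("top",[g(175,48),g(312,40),g(448,33)],.29).round(4)[:,:2].tolist())
E
```

```text
b0 [[0.6171, -0.048], [0.5317, -0.0542]] [ 0.5744 -0.0511  0.13  ] 0.08559651231431671
b1 [[0.6208, -0.1166], [0.5381, -0.1196]] [ 0.5795 -0.1181  0.13  ] 0.08271637218233288
b2 [[0.6229, -0.1831], [0.5413, -0.1871]] [ 0.5821 -0.1851  0.13  ] 0.08167338400812914
bar [[0.4414, -0.0686], [0.4469, -0.1854]] [[ 0.4439 -0.127   0.197 ]]
knob [[ 0.5862 -0.2657  0.246 ]]
tops of covers [[0.649, -0.0495], [0.6521, -0.1144], [0.6548, -0.1788]]
```

>>> step_arm --increments '[[[0, 2.6, 0], [0, 0, -0.72]], [[0, 2.6, 0], [0, 0, -0.72]], [[0, 2.6, 0], [0, 0, -0.72]], [[0, 2.6, 0], [0, 0, -0.72]], [[0, 2.6, 0], [0, 0, -0.72]], [[0, 2.6, 0], [0, 0, -0.72]], [[0, 2.6, 0], [0, 0, -0.72]], [[0, 2.6, 0], [0, 0, -0.72]], [[0, 2.6, 0], [0, 0, -0.72]], [[0, 2.6, 0], [0, 0, -0.72]]]' --fingers 0.6

```text
clock: 17.85
tool_pos: [0.442, -0.0821, 0.2956]
eef_rot: [0.729, 0.685, 0.001, 0.0]
contact_force: [0.1, -0.8, 0.5]
opening: 0.6
finger_force: 0.0
```

>>> step_arm --increments '[[[-0.05, 1.93, 0], [2.5, -0.16, 0]], [[-0.05, 1.93, 0], [2.5, -0.16, 0]], [[-0.05, 1.93, 0], [2.5, -0.16, 0]], [[-0.05, 1.93, 0], [2.5, -0.16, 0]], [[-0.05, 1.93, 0], [2.5, -0.16, 0]], [[-0.05, 1.93, 0], [2.5, -0.16, 0]], [[-0.05, 1.93, 0], [2.5, -0.16, 0]], [[-0.05, 1.93, 0], [2.5, -0.16, 0]], [[-0.05, 1.93, 0], [2.5, -0.16, 0]], [[-0.05, 1.93, 0], [2.5, -0.16, 0]]]'

```text
clock: 18.85
tool_pos: [0.4366, 0.1105, 0.2959]
eef_rot: [0.711, 0.668, 0.159, -0.149]
contact_force: [0.1, 0.2, -1.0]
opening: 0.599
finger_force: 0.0
```

>>> step_arm --increments '[[[0, 0, -1.6], [0, 0, 0]], [[0, 0, -1.6], [0, 0, 0]], [[0, 0, -1.6], [0, 0, 0]], [[0, 0, -1.6], [0, 0, 0]], [[0, 0, -1.6], [0, 0, 0]], [[0, 0, -1.6], [0, 0, 0]], [[0, 0, -1.6], [0, 0, 0]], [[0, 0, -1.6], [0, 0, 0]], [[0, 0, -1.6], [0, 0, 0]], [[0, 0, -0.6], [0, 0, 0]]]'

```text
clock: 19.85
tool_pos: [0.4362, 0.1096, 0.1446]
eef_rot: [0.712, 0.668, 0.158, -0.149]
contact_force: [0.0, -0.4, 0.6]
opening: 0.6
finger_force: 0.0
```

```bash
python3 - <<'E'
from h import *
p,d=snap("scene"); P=cloud("scene",d); s=r.get_state(); T=s["tool_pos"]; print(T,s["eef_rot"])
print("tcp uv",proj("scene",[T]),proj("scene",[T+[0,0,.027]]))
m=(P[...,2]<.28)&(P[...,2]>.06)&(p.max(2)<60)&(abs(P[...,0]-T[0])<.06)&(abs(P[...,1]-T[1])<.08)
for z in np.arange(.1,.28,.01):
    q=P[m&(P[...,2]>=z)&(P[...,2]<z+.01)]
    if len(q): print(round(z,3),len(q),q.min(0).round(3),q.max(0).round(3),q.mean(0).round(3))
u,v=proj("scene",[T])[0].astype(int)
cv2.imwrite("pics/c7.png",cv2.resize(p[v-45:v+30,u-50:u+50,::-1],None,fx=7,fy=7,interpolation=cv2.INTER_CUBIC))
E
python3 look.py
```

```text
[0.43607617 0.10938021 0.14435704] [ 0.71191621  0.66778685  0.15791224 -0.14933105]
tcp uv [[228.61610938 241.93431393]] [[227.32096855 235.65033057]]
0.22 12 [0.393 0.037 0.227] [0.466 0.049 0.23 ] [0.433 0.045 0.229]
0.23 94 [0.376 0.03  0.23 ] [0.494 0.086 0.24 ] [0.429 0.04  0.235]
0.24 52 [0.376 0.032 0.24 ] [0.495 0.081 0.25 ] [0.411 0.054 0.246]
0.25 89 [0.376 0.029 0.25 ] [0.494 0.092 0.26 ] [0.413 0.049 0.255]
0.26 53 [0.377 0.03  0.26 ] [0.495 0.091 0.27 ] [0.392 0.058 0.264]
0.27 35 [0.379 0.034 0.27 ] [0.394 0.08  0.28 ] [0.388 0.063 0.274]
slope [ 0.003 -0.     0.118]
box [438.4 261.6] [35.3 86.4] long-axis yaw 109.0
box [ 440.9 -343.3] [35.4 86.7] long-axis yaw 97.2
catch 29 [ 0.5177 -0.1913  0.1711] [[ 0.5163 -0.1908  0.1711]]
catch 28 [ 0.5137 -0.1226  0.1705] [[ 0.5127 -0.1226  0.1705]]
catch 26 [ 0.5098 -0.0557  0.1708] [[ 0.5088 -0.0549  0.1708]]
knob 61 [ 0.5849 -0.2653  0.2437] 0.249272787158725
```

View pics/c7.png

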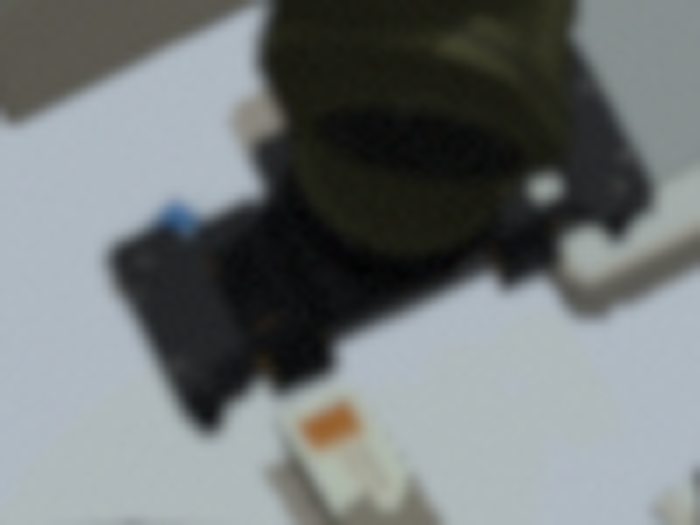

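```bash
python3 - <<'E'
from h import *
from scipy.spatial.transform import Rotation as Ro
s=r.get_state(); T=np.array(s["tool_pos"]); M=Ro.from_quat(s["eef_rot"]).as_matrix(); print(M.round(3).tolist())
for n in("scene","top"):
    p,d=snap(n); P=cloud(n,d)
    m=(p.max(2)<60)&(np.linalg.norm(np.nan_to_num(P,nan=9)-T,axis=2)<.25)
    L=(P[m]-T)@M
    L=L[(L[:,2]<-.02)&(L[:,2]>-.2)&(abs(L[:,1])<.12)]
    print(n,len(L)); 
    for ax in(0,1,2): print("tool axis",ax,np.percentile(L[:,ax],[1,3,10,50,90,97,99]).round(4))
    b=L[(L[:,2]<-.1)]; print("body",len(b),np.percentile(b[:,0],[1,3,10,50,90,97,99]).round(4),np.percentile(b[:,1],[1,3,97,99]).round(4))
    f=L[abs(L[:,0])<.04]; f=f[(f[:,2]>-.085)]; print("fingers",len(f), f.max(0) if len(f) else "")
E
```

```text
[[0.058, 0.998, 0.026], [0.904, -0.064, 0.424], [0.424, -0.001, -0.905]]
scene 1214
tool axis 0 [-0.2142 -0.2036 -0.1405 -0.0184  0.0167  0.0249  0.0286]
tool axis 1 [-0.0899 -0.0877 -0.0798 -0.0383  0.0769  0.0847  0.0876]
tool axis 2 [-0.1919 -0.1889 -0.1809 -0.1319 -0.1028 -0.0716 -0.0575]
body 1103 [-0.1999 -0.0383 -0.0325 -0.0153  0.0179  0.0256  0.0286] [-0.0903 -0.0878  0.0854  0.0877]
fingers 0 
top 1611
tool axis 0 [-0.0316 -0.0287 -0.0194  0.0164  0.0332  0.0348  0.0365]
tool axis 1 [-0.0897 -0.0876 -0.0798 -0.005   0.0784  0.0868  0.0893]
tool axis 2 [-0.1929 -0.1911 -0.1828 -0.1345 -0.1154 -0.1114 -0.0757]
body 1592 [-0.0316 -0.0288 -0.0197  0.0168  0.0332  0.0348  0.0365] [-0.0897 -0.0876  0.0869  0.0893]
fingers 17 [ 0.01116079  0.03167076 -0.03223237]
```

>>> step_arm --increments '[[[-0.1, 0.15, -1.8], [0, 0, 0]], [[-0.1, 0.15, -1.8], [0, 0, 0]], [[-0.1, 0.15, -1.8], [0, 0, 0]], [[-0.1, 0.15, -1.8], [0, 0, 0]], [[-0.1, 0.13, -1.8], [0, 0, 0]], [[-0.1, 0.13, -1.8], [0, 0, 0]], [[0, 0, -1.6], [0, 0, 0]], [[0, 0, -1.6], [0, 0, 0]], [[0, 0, -1.2], [0, 0, 0]], [[0, 0, 0], [0, 0, 0]]]'

```text
clock: 21.05
tool_pos: [0.448, 0.1093, 0.0096]
eef_rot: [0.709, 0.67, 0.147, -0.162]
contact_force: [-0.4, -6.2, 22.3]
opening: 0.594
finger_force: 11.1
```

>>> step_arm --increments '[[[0, 0, 0], [0, 0, 0]], [[0, 0, 0], [0, 0, 0]], [[0, 0, 0], [0, 0, 0]], [[0, 0, 0], [0, 0, 0]], [[0, 0, 0], [0, 0, 0]], [[0, 0, 0], [0, 0, 0]], [[0, 0, 0], [0, 0, 0]], [[0, 0, 0], [0, 0, 0]], [[0, 0, 0], [0, 0, 0]], [[0, 0, 0], [0, 0, 0]]]' --fingers 0 --grip_force 35

```text
clock: 22.05
tool_pos: [0.4479, 0.1121, 0.011]
eef_rot: [0.708, 0.671, 0.149, -0.164]
contact_force: [-0.5, -0.9, 21.0]
opening: 0.003
finger_force: 10.4
```

>>> step_arm --increments '[[[0, 0, 1], [0, 0, 0]], [[0, 0, 1], [0, 0, 0]], [[0, 0, 1], [0, 0, 0]], [[0, 0, 1], [0, 0, 0]], [[0, 0, 1], [0, 0, 0]], [[0, 0, 1], [0, 0, 0]], [[0, 0, 1], [0, 0, 0]], [[0, 0, 1], [0, 0, 0]], [[0, 0, 0], [0, 0, 0]], [[0, 0, 0], [0, 0, 0]]]' --fingers 0.6

```text
clock: 23.05
tool_pos: [0.4483, 0.1089, 0.0881]
eef_rot: [0.709, 0.671, 0.146, -0.161]
contact_force: [0.2, -0.2, 0.4]
opening: 0.602
finger_force: 0.0
```

```bash
python3 look.py; python3 - <<'E'
from h import *
s=r.get_state(); print(np.round(s["q"],3),s["tool_pos"])
p,d=snap("scene"); 
u,v=proj("scene",[[.44,.115,.05]])[0].astype(int)
cv2.imwrite("pics/c8.png",cv2.resize(p[v-40:v+35,u-50:u+50,::-1],None,fx=7,fy=7,interpolation=cv2.INTER_CUBIC))
E
```

```text
slope [0.006 0.002 0.117]
box [438.2 262. ] [35.3 86.2] long-axis yaw 109.0
box [ 441.1 -343.5] [35.2 85.7] long-axis yaw 97.2
catch 27 [ 0.5177 -0.1911  0.1711] [[ 0.5166 -0.1907  0.1711]]
catch 28 [ 0.5137 -0.1215  0.1713] [[ 0.5126 -0.1225  0.1713]]
knob 64 [ 0.5849 -0.2654  0.2432] 0.2502518226898288
[ 0.163  0.785 -0.279  2.192 -0.953  0.299  0.837] [0.44809942 0.10887149 0.0878687 ]
```

View pics/c8.png

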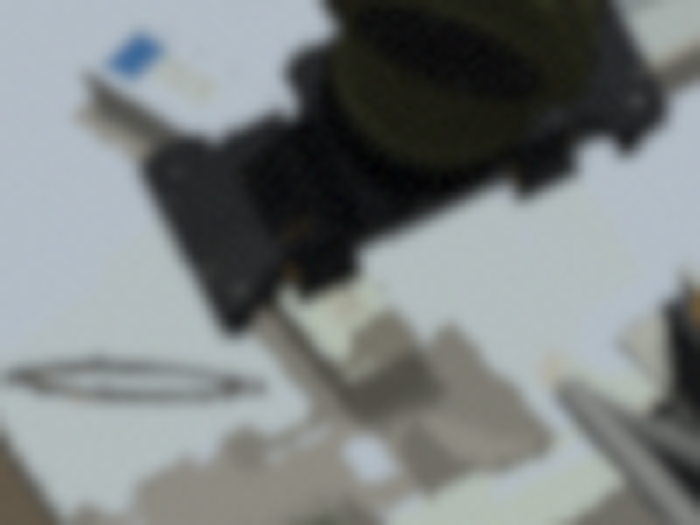

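q5 hit its limit with that lean (c8: gripper astride the box at (340,310), fingers landed on it). I lean the other way (+y) instead.

>>> step_arm --increments '[[[-0.16, 0.3, 1.2], [-5, 0.33, 0]], [[-0.16, 0.3, 1.2], [-5, 0.33, 0]], [[-0.16, 0.3, 1.2], [-5, 0.33, 0]], [[-0.16, 0.3, 1.2], [-5, 0.33, 0]], [[-0.16, 0.3, 1.2], [-5, 0.33, 0]], [[-0.16, 0.3, 1.2], [-5, 0.33, 0]], [[-0.16, 0.3, 1.2], [-5, 0.33, 0]], [[-0.16, 0.3, 1.2], [-5, 0.33, 0]], [[-0.16, 0.3, 1.2], [-5, 0.33, 0]], [[-0.16, 0.3, 1.2], [-5, 0.33, 0]]]'

```text
clock: 24.15
tool_pos: [0.4317, 0.1395, 0.2083]
eef_rot: [0.714, 0.665, -0.172, 0.136]
contact_force: [0.6, 0.9, -0.8]
opening: 0.598
finger_force: 0.0
```

```bash
cat > st.py <<'E'
from h import *
from scipy.spatial.transform import Rotation as Ro
s=r.get_state(); M=Ro.from_quat(s["eef_rot"]).as_matrix(); T=np.array(s["tool_pos"])
print("t",s["clock"],"q",np.round(s["q"],3),"\nrep",T.round(4),"tip",(T-.027*M[:,2]).round(4),"\nz axis",M[:,2].round(3),"y axis",M[:,1].round(3),"yaw(y)",np.degrees(np.arctan2(M[1,1],M[0,1])).round(1),"F",np.round(s["contact_force"],1),"open",round(s["opening"],3))
E
python3 st.py; python3 look.py | grep box
```

```text
t 24.15 q [-1.129  0.8    0.877  1.897 -0.254  0.921 -0.252] 
rep [0.4317 0.1395 0.2083] tip [0.4334 0.151  0.2327] 
z axis [-0.065 -0.423 -0.904] y axis [ 0.996 -0.079 -0.034] yaw(y) -4.5 F [ 0.6  0.9 -0.8] open 0.598
box [ 441.1 -343.9] [35.2 86.6] long-axis yaw 97.2
box [434.4 130.9] [85.5 33.9] long-axis yaw 89.5
```

>>> step_arm --increments '[[[0.03, 0.02, -1.5], [0, -0.2, 0.4]], [[0.03, 0.02, -1.5], [0, -0.2, 0.4]], [[0.03, 0.02, -1.5], [0, -0.2, 0.4]], [[0.03, 0.02, -1.5], [0, -0.2, 0.4]], [[0.03, 0.02, -1.5], [0, -0.2, 0.4]], [[0.03, 0.02, -1.5], [0, -0.2, 0.4]], [[0.03, 0.02, -1.5], [0, -0.2, 0.4]], [[0.03, 0.02, -1.5], [0, -0.2, 0.4]], [[0.03, 0.02, -1.5], [0, -0.2, 0.4]], [[0.01, 0, -1.5], [0, -0.2, 0.4]]]'

```text
clock: 25.2
tool_pos: [0.4345, 0.1401, 0.0569]
eef_rot: [0.694, 0.687, -0.153, 0.152]
contact_force: [0.2, 0.8, -0.4]
opening: 0.602
finger_force: 0.0
```

```bash
python3 st.py; python3 look.py | grep box; python3 - <<'E'
from h import *
p,d=snap("top"); P=cloud("top",d)
m=(P[...,2]>.024)&(P[...,2]<.042)&(P[...,0]<.5)&(P[...,0]>.38)&(P[...,1]<.2)&(P[...,1]>.07); print(m.sum(),P[m].min(0).round(3),P[m].max(0).round(3),P[m].mean(0).round(3))
E
```

```text
t 25.2 q [-1.049  1.007  0.677  2.026 -0.402  0.526 -0.202] 
rep [0.4345 0.1401 0.0569] tip [0.4346 0.1515 0.0814] 
z axis [-0.005 -0.421 -0.907] y axis [ 1.    -0.011 -0.   ] yaw(y) -0.6 F [ 0.2  0.8 -0.4] open 0.602
box [ 441.  -343.4] [35.2 86.6] long-axis yaw 97.3
box [434.5 131. ] [85.6 33.8] long-axis yaw 89.6
446 [0.418 0.088 0.025] [0.452 0.173 0.041] [0.435 0.131 0.032]
```

Pose is right. Final descent and close.

>>> step_arm --increments '[[[0, 0.1, -1.2], [0, 0, 0]], [[0, 0, -1.2], [0, 0, 0]], [[0, 0, -1.2], [0, 0, 0]], [[0, 0, -1.2], [0, 0, 0]], [[0, 0, -0.9], [0, 0, 0]], [[0, 0, -0.7], [0, 0, 0]], [[0, 0, 0], [0, 0, 0]], [[0, 0, 0], [0, 0, 0]], [[0, 0, 0], [0, 0, 0]], [[0, 0, 0], [0, 0, 0]]]'

```text
clock: 26.3
tool_pos: [0.4351, 0.1418, -0.0055]
eef_rot: [0.694, 0.687, -0.153, 0.152]
contact_force: [0.5, -0.2, -0.2]
opening: 0.599
finger_force: 0.0
```

>>> step_arm --increments '[[[0, 0, 0], [0, 0, 0]], [[0, 0, 0], [0, 0, 0]], [[0, 0, 0], [0, 0, 0]], [[0, 0, 0], [0, 0, 0]], [[0, 0, 0], [0, 0, 0]], [[0, 0, 0], [0, 0, 0]], [[0, 0, 0], [0, 0, 0]], [[0, 0, 0], [0, 0, 0]], [[0, 0, 0], [0, 0, 0]], [[0, 0, 0], [0, 0, 0]]]' --fingers 0 --grip_force 35

```text
clock: 27.3
tool_pos: [0.4349, 0.1418, -0.0057]
eef_rot: [0.694, 0.687, -0.153, 0.152]
contact_force: [-0.5, 2.0, 5.2]
opening: 0.391
finger_force: 34.7
```

```bash
python3 st.py
```

```text
t 27.3 q [-1.01   1.108  0.592  2.02  -0.457  0.42  -0.205] 
rep [ 0.4349  0.1418 -0.0057] tip [0.435  0.1532 0.0188] 
z axis [-0.003 -0.422 -0.907] y axis [ 1.    -0.01   0.001] yaw(y) -0.6 F [-0.5  2.   5.2] open 0.391
```

>>> step_arm --increments '[[[0, 0, 1.5], [0, 0, 0]], [[0, 0, 2.5], [0, 0, 0]], [[0, 0, 3], [0, 0, 0]], [[0, 0, 3], [0, 0, 0]], [[0, 0, 3], [0, 0, 0]], [[0, 0, 3], [0, 0, 0]], [[0, 0, 3], [0, 0, 0]], [[0, 0, 3], [0, 0, 0]], [[0, 0, 3], [0, 0, 0]], [[0, 0, 3], [0, 0, 0]]]'

```text
clock: 28.3
tool_pos: [0.4339, 0.141, 0.2758]
eef_rot: [0.694, 0.686, -0.154, 0.152]
contact_force: [0.0, 1.3, -2.0]
opening: 0.4
finger_force: 3.5
```

>>> step_arm --increments '[[[0.5, -1.5, 0], [0, 0, 5]], [[0.5, -1.5, 0], [0, 0, 5]], [[0.5, -1.5, 0], [0, 0, 5]], [[0.5, -1.5, 0], [0, 0, 5]], [[0.5, -1.5, 0], [0, 0, 5]], [[0.5, -1.5, 0], [0, 0, 5]], [[0.5, -1.5, 0], [0, 0, 5]], [[0.5, -1.5, 0], [0, 0, 5]], [[0.5, -1.5, 0], [0, 0, 5]], [[0.5, -1.5, 0], [0, 0, 5]]]'

```text
clock: 29.3
tool_pos: [0.4837, -0.0094, 0.2743]
eef_rot: [0.337, 0.916, -0.075, 0.202]
contact_force: [-0.1, -0.2, -0.4]
opening: 0.395
finger_force: 35.0
```

```bash
python3 st.py;python3 look.py
```

```text
t 29.3 q [-0.85   0.414  0.732  2.233  0.209  0.323  0.476] 
rep [ 0.4837 -0.0094  0.2743] tip [ 0.4751 -0.002   0.2988] 
z axis [ 0.321 -0.273 -0.907] y axis [ 0.648  0.761 -0.   ] yaw(y) 49.6 F [-0.1 -0.2 -0.4] open 0.395
slope [0.003 0.001 0.118]
box [438.4 261.8] [35.3 85.4] long-axis yaw 109.0
box [ 441.  -343.5] [35.2 85.9] long-axis yaw 97.2
catch 30 [ 0.5167 -0.1907  0.1707] [[ 0.5163 -0.1906  0.1707]]
catch 28 [ 0.5138 -0.1217  0.1707] [[ 0.5127 -0.1225  0.1707]]
catch 22 [ 0.5096 -0.0557  0.1706] [[ 0.5086 -0.0561  0.1706]]
catch 61 [ 0.4745 -0.0011  0.3075] [[ 0.4753 -0.0021  0.3075]]
catch 28 [0.4634 0.0647 0.3781] [[0.4634 0.0645 0.3781]]
knob 66 [ 0.5849 -0.2653  0.2436] 0.24923349947417237
```

```bash
cat > held.py <<'E'
from h import *
from scipy.spatial.transform import Rotation as Ro
def held(yawx):
    s=r.get_state(); M=Ro.from_quat(s["eef_rot"]).as_matrix(); T=np.array(s["tool_pos"]); tip=T-.027*M[:,2]
    a=np.radians(yawx); ex=np.array([np.cos(a),np.sin(a),0]); ey=np.array([-ex[1],ex[0],0])
    for n in("top","scene"):
        p,d=snap(n); P=cloud(n,d)
        L=np.stack([(P-tip)@ex,(P-tip)@ey,P[...,2]-tip[2]],-1)
        m=(p.min(2)>110)&(abs(L[...,0]-.022)<.06)&(abs(L[...,1])<.03)&(abs(L[...,2])<.05)
        q=L[m]; 
        if len(q)<20: print(n,len(q)); continue
        print(n,len(q),np.percentile(q,[2,50,98],axis=0).round(4).tolist())
        t=q[q[:,2]>np.percentile(q[:,2],98)-.02] if n=="scene" else q
        k=np.linalg.lstsq(np.c_[t[:,:2],np.ones(len(t))],t[:,2],rcond=None)[0]; print(" plane",k.round(3))
        vs,us=np.where(m); cv2.imwrite("pics/h_%s.png"%n,cv2.resize(np.ascontiguousarray(p[max(vs.min()-15,0):vs.max()+15,us.min()-20:us.max()+20,::-1]),None,fx=7,fy=7,interpolation=cv2.INTER_CUBIC))
if __name__=="__main__":
    import sys; held(float(sys.argv[1]))
E
python3 held.py -40.4
```

```text
top 458 [[-0.0205, -0.0176, -0.0336], [0.0218, -0.001, -0.0093], [0.0502, 0.0162, 0.0175]]
 plane [-0.761 -0.008  0.007]
scene 289 [[-0.0108, -0.0191, -0.0415], [0.0265, -0.0005, -0.0172], [0.0502, 0.0176, 0.0167]]
 plane [-0.799 -0.119  0.008]
```

Grip slackened during the lift and the box has drooped (~37° nose down). I take it back to the table and flatten and re-grip it.

>>> step_arm --increments '[[[-0.5, 1.5, 0], [0, 0, -5]], [[-0.5, 1.5, 0], [0, 0, -5]], [[-0.5, 1.5, 0], [0, 0, -5]], [[-0.5, 1.5, 0], [0, 0, -5]], [[-0.5, 1.5, 0], [0, 0, -5]], [[-0.5, 1.5, 0], [0, 0, -5]], [[-0.5, 1.5, 0], [0, 0, -5]], [[-0.5, 1.5, 0], [0, 0, -5]], [[-0.5, 1.5, 0], [0, 0, -5]], [[-0.5, 1.5, 0], [0, 0, -5]]]'

```text
clock: 30.45
tool_pos: [0.434, 0.1443, 0.2739]
eef_rot: [0.695, 0.686, -0.154, 0.152]
contact_force: [0.3, -0.3, -1.5]
opening: 0.4
finger_force: 35.0
```

>>> step_arm --increments '[[[0, 0, -2.2], [0, 0, 0]], [[0, 0, -2.2], [0, 0, 0]], [[0, 0, -2.2], [0, 0, 0]], [[0, 0, -2.2], [0, 0, 0]], [[0, 0, -2.2], [0, 0, 0]], [[0, 0, -2.2], [0, 0, 0]], [[0, 0, -2.2], [0, 0, 0]], [[0, 0, -2.2], [0, 0, 0]], [[0, 0, -2.2], [0, 0, 0]], [[0, 0, -1.6], [0, 0, 0]]]'

```text
clock: 31.45
tool_pos: [0.4342, 0.1434, 0.0585]
eef_rot: [0.694, 0.687, -0.154, 0.152]
contact_force: [0.2, 0.5, -1.0]
opening: 0.395
finger_force: 35.0
```

>>> step_arm --increments '[[[0, 0, 0], [0, 0, 0]], [[0, 0, 0], [0, 0, 0]], [[0, 0, -0.8], [0, 0, 0]], [[0, 0, -0.8], [0, 0, 0]], [[0, 0, -0.8], [0, 0, 0]], [[0, 0, -0.8], [0, 0, 0]], [[0, 0, -0.8], [0, 0, 0]], [[0, 0, -0.8], [0, 0, 0]], [[0, 0, -0.8], [0, 0, 0]], [[0, 0, -0.8], [0, 0, 0]]]' --grip_force 6

```text
clock: 32.45
tool_pos: [0.4347, 0.1415, -0.0046]
eef_rot: [0.694, 0.687, -0.153, 0.152]
contact_force: [-0.5, 1.1, 3.3]
opening: 0.401
finger_force: 6.0
```

```bash
python3 st.py;python3 look.py | grep box; python3 held.py -90.6
```

```text
t 32.45 q [-1.015  1.109  0.602  2.021 -0.474  0.425 -0.187] 
rep [ 0.4347  0.1415 -0.0046] tip [0.4348 0.1529 0.0199] 
z axis [-0.004 -0.422 -0.907] y axis [ 1.    -0.011  0.   ] yaw(y) -0.6 F [-0.5  1.1  3.3] open 0.401
box [ 441.1 -343.5] [35.4 86.3] long-axis yaw 97.8
top 753 [[-0.0328, -0.0286, -0.0234], [0.0394, 0.0012, -0.0147], [0.08, 0.0298, 0.0175]]
 plane [-0.219 -0.098  0.004]
scene 465 [[0.0004, -0.0286, -0.0265], [0.0483, -0.0011, -0.0051], [0.0809, 0.0291, 0.019]]
 plane [ 0.029 -0.041  0.012]
```

```bash
python3 - <<'E'
from h import *
for n in("top","scene"):
    p,d=snap(n); P=cloud(n,d)
    m=(P[...,2]>.02)&(P[...,2]<.045)&(P[...,0]<.5)&(P[...,0]>.38)&(P[...,1]<.2)&(P[...,1]>.02)&(p.min(2)>90)
    q=P[m]; print(n,m.sum(),np.percentile(q,[1,50,99],axis=0).round(4).tolist(),np.linalg.lstsq(np.c_[q[:,:2],np.ones(len(q))],q[:,2],rcond=None)[0].round(3))
E
```

```text
top 366 [[0.4175, 0.0911, 0.0283], [0.4332, 0.1275, 0.0332], [0.4516, 0.1702, 0.0393]] [-0.007  0.01   0.035]
scene 258 [[0.4155, 0.0871, 0.0231], [0.4327, 0.1213, 0.0319], [0.4565, 0.1622, 0.0396]] [ 0.006 -0.014  0.031]
```

>>> step_arm --increments '[[[0, 0, -0.2], [0, 0, 0]], [[0, 0, 0], [0, 0, 0]], [[0, 0, 0], [0, 0, 0]], [[0, 0, 0], [0, 0, 0]], [[0, 0, 0.5], [0, 0, 0]], [[0, 0, 1], [0, 0, 0]], [[0, 0, 1.5], [0, 0, 0]], [[0, 0, 2], [0, 0, 0]], [[0, 0, 2], [0, 0, 0]], [[0, 0, 2], [0, 0, 0]]]' --grip_force 50

```text
clock: 33.7
tool_pos: [0.4348, 0.1416, 0.086]
eef_rot: [0.694, 0.687, -0.153, 0.152]
contact_force: [0.1, -0.1, -0.7]
opening: 0.393
finger_force: 50.0
```

>>> step_arm --increments '[[[0, 0, 2], [0, 0, 0]], [[0, 0, 2], [0, 0, 0]], [[0, 0, 2], [0, 0, 0]], [[0, 0, 2], [0, 0, 0]], [[0, 0, 2], [0, 0, 0]], [[0, 0, 2], [0, 0, 0]], [[0, 0, 2], [0, 0, 0]], [[0, 0, 2], [0, 0, 0]], [[0, 0, 2], [0, 0, 0]], [[0, 0, 1], [0, 0, 0]]]'

```text
clock: 34.7
tool_pos: [0.4349, 0.1412, 0.2763]
eef_rot: [0.695, 0.686, -0.152, 0.152]
contact_force: [0.5, 0.3, -0.8]
opening: 0.391
finger_force: 50.0
```

>>> step_arm --increments '[[[0.5, -1.5, 0], [0, 0, 5]], [[0.5, -1.5, 0], [0, 0, 5]], [[0.5, -1.5, 0], [0, 0, 5]], [[0.5, -1.5, 0], [0, 0, 5]], [[0.5, -1.5, 0], [0, 0, 5]], [[0.5, -1.5, 0], [0, 0, 5]], [[0.5, -1.5, 0], [0, 0, 5]], [[0.5, -1.5, 0], [0, 0, 5]], [[0.5, -1.5, 0], [0, 0, 5]], [[0.5, -1.5, 0], [0, 0, 5]]]'

```text
clock: 35.7
tool_pos: [0.4839, -0.0092, 0.2742]
eef_rot: [0.337, 0.916, -0.075, 0.203]
contact_force: [-0.1, -0.6, -1.5]
opening: 0.394
finger_force: 50.0
```

```bash
python3 st.py;python3 look.py | grep box; python3 held.py -40.4
```

```text
t 35.7 q [-0.855  0.417  0.74   2.233  0.194  0.321  0.492] 
rep [ 0.4839 -0.0092  0.2742] tip [ 0.4753 -0.0018  0.2987] 
z axis [ 0.321 -0.273 -0.907] y axis [ 0.648  0.761 -0.   ] yaw(y) 49.6 F [-0.1 -0.6 -1.5] open 0.394
box [438.4 261.2] [35.3 85.7] long-axis yaw 109.3
box [ 441.2 -343.9] [35.1 86.9] long-axis yaw 97.2
top 582 [[-0.021, -0.0176, 0.0097], [0.0281, -0.0007, 0.0133], [0.061, 0.0162, 0.0169]]
 plane [ 0.    -0.001  0.013]
scene 321 [[-0.0013, -0.0187, -0.0186], [0.0334, -0.0014, 0.0112], [0.0618, 0.018, 0.0166]]
 plane [-0.013 -0.046  0.012]
```

>>> step_arm --increments '[[[0.4, -1.77, 0], [0, 0, 4.37]], [[0.4, -1.77, 0], [0, 0, 4.37]], [[0.4, -1.77, 0], [0, 0, 4.37]], [[0.4, -1.77, 0], [0, 0, 4.37]], [[0.4, -1.77, 0], [0, 0, 4.37]], [[0.4, -1.77, 0], [0, 0, 4.37]], [[0.4, -1.77, 0], [0, 0, 4.37]], [[0.4, -1.77, 0], [0, 0, 4.37]], [[0.4, -1.77, 0], [0, 0, 4.37]], [[0.4, -1.77, 0], [0, 0, 4.37]]]'

```text
clock: 36.85
tool_pos: [0.5236, -0.1795, 0.2731]
eef_rot: [-0.016, 0.977, 0.005, 0.214]
contact_force: [-0.2, 1.1, -2.7]
opening: 0.394
finger_force: 50.0
```

```bash
python3 st.py
```

```text
t 36.85 q [ 0.702  0.412 -0.505  2.101  0.251  0.267  1.65 ] 
rep [ 0.5236 -0.1795  0.2731] tip [ 0.5123 -0.1799  0.2976] 
z axis [ 0.418  0.016 -0.908] y axis [-0.034  0.999  0.002] yaw(y) 91.9 F [-0.2  1.1 -2.7] open 0.394
```

>>> step_arm --increments '[[[0.5, 0, 0], [0, 0, 0]], [[0.5, 0, 0], [0, 0, 0]], [[0.5, 0, 0], [0, 0, 0]], [[0.5, 0, 0], [0, 0, 0]], [[0.5, 0, 0], [0, 0, 0]], [[0.5, 0, 0], [0, 0, 0]], [[0.5, 0, 0], [0, 0, 0]], [[0.5, 0, 0], [0, 0, 0]], [[0.5, 0, 0], [0, 0, 0]], [[0.3, 0, 0], [0, 0, 0]]]'

```text
clock: 37.85
tool_pos: [0.5722, -0.1799, 0.2735]
eef_rot: [-0.015, 0.976, 0.004, 0.215]
contact_force: [-0.5, -0.4, -0.8]
opening: 0.393
finger_force: 50.0
```

```bash
python3 st.py; python3 held.py 3.3
```

```text
t 37.85 q [ 0.62   0.462 -0.457  1.991  0.265  0.319  1.614] 
rep [ 0.5722 -0.1799  0.2735] tip [ 0.5608 -0.1802  0.298 ] 
z axis [ 0.42   0.013 -0.907] y axis [-0.031  1.     0.001] yaw(y) 91.8 F [-0.5 -0.4 -0.8] open 0.393
top 510 [[0.0025, -0.0178, -0.0106], [0.0313, -0.0009, 0.0131], [0.0605, 0.0162, 0.0165]]
 plane [-0.007 -0.124  0.012]
scene 156 [[0.0353, -0.0199, 0.0075], [0.0478, -0.0022, 0.0125], [0.0623, 0.0153, 0.0168]]
 plane [-0.049 -0.002  0.015]
```

>>> step_arm --increments '[[[0, -0.2, 0], [0, 0, 0.5]], [[0, -0.2, 0], [0, 0, 0.5]], [[0, -0.2, 0], [0, 0, 0.5]], [[0, 0, -1.6], [0, 0, 0]], [[0, 0, -1.6], [0, 0, 0]], [[0, 0, -1.6], [0, 0, 0]], [[0, 0, -1.6], [0, 0, 0]], [[0, 0, -1.6], [0, 0, 0]], [[0, 0, -1.6], [0, 0, 0]], [[0, 0, -1.4], [0, 0, 0]]]'

```text
clock: 38.95
tool_pos: [0.5714, -0.1867, 0.169]
eef_rot: [-0.028, 0.977, 0.007, 0.212]
contact_force: [-0.1, 0.1, -2.0]
opening: 0.393
finger_force: 50.0
```

```bash
python3 st.py; python3 held.py 3.3; python3 - <<'E'
from h import *
p,d=snap("top"); P=cloud("top",d)
a=p[205:335,325:455,::-1]; b,_=snap("scene"); c=proj("scene",[[.57,-.19,.16]])[0].astype(int); b=b[c[1]-55:c[1]+45,c[0]-50:c[0]+50,::-1]
cv2.imwrite("pics/c9.png",np.hstack([cv2.resize(a,(400,400),interpolation=cv2.INTER_CUBIC),cv2.resize(b,(400,400),interpolation=cv2.INTER_CUBIC)]))
E
```

```text
t 38.95 q [ 0.527  0.629 -0.305  2.097  0.576  0.045  1.371] 
rep [ 0.5714 -0.1867  0.169 ] tip [ 0.5602 -0.1874  0.1936] 
z axis [ 0.413  0.026 -0.91 ] y axis [-0.057  0.998  0.003] yaw(y) 93.3 F [-0.1  0.1 -2. ] open 0.393
top 425 [[0.0023, -0.0173, -0.0289], [0.0322, -0.0006, 0.0125], [0.0715, 0.0169, 0.0165]]
 plane [-0.175 -0.092  0.017]
scene 162 [[0.0315, -0.0193, 0.0046], [0.0468, -0.0018, 0.0108], [0.0636, 0.0167, 0.017]]
 plane [-0.071 -0.035  0.014]
```

View pics/c9.png

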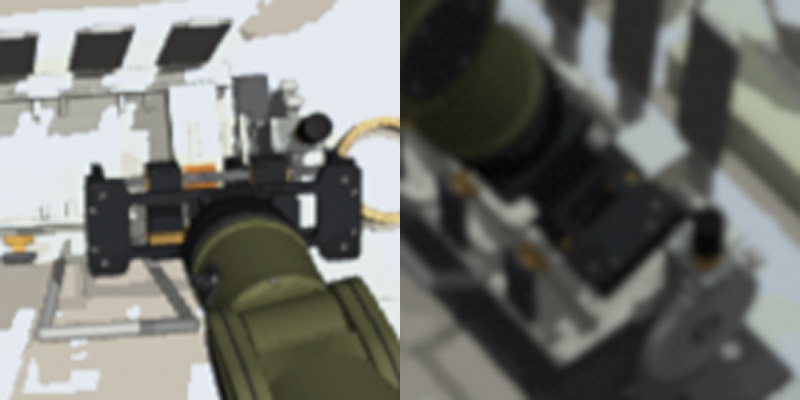

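c9: box hangs over bay 2 in line with the bay, gripper body in front of the bridge and clear of the knob. q6 is near its limit, so I descend carefully.

>>> step_arm --increments '[[[0, 0.05, -0.5], [0, 0, 0]], [[0, 0.05, -0.5], [0, 0, 0]], [[0, 0, -0.5], [0, 0, 0]], [[0, 0, -0.5], [0, 0, 0]], [[0, 0, 0], [0, 0, 0]], [[0, 0, 0], [0, 0, 0]], [[0, 0, 0], [0, 0, 0]], [[0, 0, 0], [0, 0, 0]], [[0, 0, 0], [0, 0, 0]], [[0, 0, 0], [0, 0, 0]]]'

```text
clock: 40.15
tool_pos: [0.5729, -0.1869, 0.1562]
eef_rot: [-0.028, 0.977, 0.007, 0.211]
contact_force: [0.1, 0.8, -0.9]
opening: 0.397
finger_force: 50.0
```

```bash
python3 st.py
```

```text
t 40.15 q [ 0.541  0.656 -0.33   2.101  1.33   0.047  0.625] 
rep [ 0.5729 -0.1869  0.1562] tip [ 0.5618 -0.1876  0.1808] 
z axis [ 0.411  0.026 -0.911] y axis [-0.058  0.998  0.003] yaw(y) 93.3 F [ 0.1  0.8 -0.9] open 0.397
```

>>> step_arm --increments '[[[0, 0.05, -0.25], [0, 0, 0]], [[0, 0.05, -0.25], [0, 0, 0]], [[0, 0, -0.25], [0, 0, 0]], [[0, 0, -0.25], [0, 0, 0]], [[0, 0, -0.25], [0, 0, 0]], [[0, 0, -0.25], [0, 0, 0]], [[0, 0, -0.25], [0, 0, 0]], [[0, 0, -0.25], [0, 0, 0]], [[0, 0, 0], [0, 0, 0]], [[0, 0, 0], [0, 0, 0]]]'

```text
clock: 41.15
tool_pos: [0.5728, -0.1859, 0.1361]
eef_rot: [-0.028, 0.977, 0.007, 0.211]
contact_force: [-0.2, 0.0, -1.0]
opening: 0.392
finger_force: 50.0
```

```bash
python3 st.py
```

```text
t 41.15 q [ 0.649  0.721 -0.512  2.111  1.754  0.178  0.225] 
rep [ 0.5728 -0.1859  0.1361] tip [ 0.5617 -0.1866  0.1607] 
z axis [ 0.411  0.027 -0.911] y axis [-0.058  0.998  0.003] yaw(y) 93.3 F [-0.2  0.  -1. ] open 0.392
```

>>> step_arm --increments '[[[-0.1, 0, -0.2], [0, 0, 0]], [[0, 0, -0.2], [0, 0, 0]], [[0, 0, -0.2], [0, 0, 0]], [[0, 0, -0.2], [0, 0, 0]], [[0, 0, -0.2], [0, 0, 0]], [[0, 0, -0.2], [0, 0, 0]], [[0, 0, -0.2], [0, 0, 0]], [[0, 0, -0.2], [0, 0, 0]], [[0, 0, -0.2], [0, 0, 0]], [[0, 0, 0], [0, 0, 0]]]'

```text
clock: 42.15
tool_pos: [0.5716, -0.186, 0.1178]
eef_rot: [-0.028, 0.977, 0.008, 0.21]
contact_force: [0.7, 0.5, -1.3]
opening: 0.392
finger_force: 50.0
```

```bash
python3 st.py
```

```text
t 42.15 q [ 0.703  0.778 -0.607  2.122  1.863  0.264  0.138] 
rep [ 0.5716 -0.186   0.1178] tip [ 0.5605 -0.1867  0.1424] 
z axis [ 0.411  0.027 -0.911] y axis [-0.058  0.998  0.003] yaw(y) 93.3 F [ 0.7  0.5 -1.3] open 0.392
```

>>> step_arm --increments '[[[0, 0, -0.2], [0, 0, 0]], [[0, 0, 0], [0, 0, 0]], [[0, 0, 0], [0, 0, 0]], [[0, 0, 0], [0, 0, 0]], [[0, 0, 0], [0, 0, 0]], [[0, 0, 0], [0, 0, 0]], [[0, 0, 0], [0, 0, 0]], [[0, 0, 0], [0, 0, 0]], [[0, 0, 0], [0, 0, 0]], [[0, 0, 0], [0, 0, 0]]]'

```text
clock: 43.15
tool_pos: [0.5719, -0.1859, 0.1162]
eef_rot: [-0.028, 0.977, 0.007, 0.211]
contact_force: [0.1, 0.6, -1.7]
opening: 0.398
finger_force: 50.0
```

>>> step_arm --increments '[[[0, 0, 0], [0, 0, 0]], [[0, 0, 0], [0, 0, 0]], [[0, 0, 0], [0, 0, 0]], [[0, 0, 0], [0, 0, 0]], [[0, 0, 0.4], [0, 0, 0]], [[0, 0, 0.6], [0, 0, 0]], [[0, 0, 0.6], [0, 0, 0]], [[0, 0, 0.6], [0, 0, 0]], [[0, 0, 0.6], [0, 0, 0]], [[0, 0, 0.6], [0, 0, 0]]]' --fingers 0.55

```text
clock: 44.15
tool_pos: [0.5721, -0.1858, 0.1509]
eef_rot: [-0.028, 0.977, 0.007, 0.211]
contact_force: [0.1, -0.2, -0.7]
opening: 0.551
finger_force: 0.0
```

>>> step_arm --increments '[[[0, 0, 0.6], [0, 0, 0]], [[0, 0, 0.6], [0, 0, 0]], [[0, 0, 1], [0, 0, 0]], [[0, 0, 1.5], [0, 0, 0]], [[0, 0, 1.5], [0, 0, 0]], [[0, 0, 1.5], [0, 0, 0]], [[0, 0, 1.5], [0, 0, 0]], [[0, 0, 1.5], [0, 0, 0]], [[0, 0, 1.5], [0, 0, 0]], [[0, 0, 1.5], [0, 0, 0]]]'

```text
clock: 45.15
tool_pos: [0.5717, -0.1859, 0.278]
eef_rot: [-0.028, 0.977, 0.007, 0.211]
contact_force: [0.1, 0.3, -0.1]
opening: 0.549
finger_force: 0.0
```

```bash
python3 st.py; python3 look.py; python3 - <<'E'
from h import *
p,d=snap("top"); P=cloud("top",d)
ex=np.array([.9983,.0576]);ey=np.array([-.0576,.9983]); L=(P[...,:2]-[.578,-.118]); X=L@ex;Y=L@ey
m=(abs(X)<.055)&(abs(Y+.068)<.03)&(P[...,2]>.145)&(P[...,2]<.162)
q=np.c_[X[m],Y[m],P[m][:,2]]; print(m.sum(),np.percentile(q,[1,50,99],axis=0).round(4).tolist())
E
```

```text
t 45.15 q [ 0.938  0.577 -0.962  1.952  0.809  0.524  1.139] 
rep [ 0.5717 -0.1859  0.278 ] tip [ 0.5606 -0.1866  0.3026] 
z axis [ 0.411  0.026 -0.911] y axis [-0.058  0.998  0.002] yaw(y) 93.3 F [ 0.1  0.3 -0.1] open 0.549
slope [ 0.006 -0.     0.116]
box [438.3 261.5] [35.  85.6] long-axis yaw 109.2
catch 63 [ 0.5064 -0.151   0.3831] [[ 0.5069 -0.1505  0.3831]]
catch 26 [ 0.5096 -0.0557  0.1715] [[ 0.5087 -0.0549  0.1715]]
knob 57 [ 0.5862 -0.2655  0.2437] 0.24954989451491985
286 [[-0.0443, -0.0852, 0.1453], [0.0178, -0.0717, 0.1517], [0.0474, -0.0497, 0.1566]]
```

>>> step_arm --increments '[[[-1.3, -0.4, 0], [-0.14, 2.43, 0]], [[-1.3, -0.4, 0], [-0.14, 2.43, 0]], [[-1.3, -0.4, 0], [-0.14, 2.43, 0]], [[-1.3, -0.4, 0], [-0.14, 2.43, 0]], [[-1.3, -0.4, 0], [-0.14, 2.43, 0]], [[-1.3, -0.4, 0], [-0.14, 2.43, 0]], [[-1.3, -0.4, 0], [-0.14, 2.43, 0]], [[-1.3, -0.4, 0], [-0.14, 2.43, 0]], [[-1.3, -0.4, 0], [-0.14, 2.43, 0]], [[-1.3, -0.4, 0], [-0.14, 2.43, 0]]]' --fingers 0.62

```text
clock: 46.25
tool_pos: [0.441, -0.2262, 0.2765]
eef_rot: [-0.028, 1.0, 0.001, -0.001]
contact_force: [0.7, -0.7, -0.4]
opening: 0.62
finger_force: 0.0
```

>>> step_arm --increments '[[[0, -1.17, 0], [0, 0, -8.5]], [[0, -1.17, 0], [0, 0, -8.5]], [[0, -1.17, 0], [0, 0, -8.5]], [[0, -1.17, 0], [0, 0, -8.5]], [[0, -1.17, 0], [0, 0, -8.5]], [[0, -1.17, 0], [0, 0, -8.5]], [[0, -1.17, 0], [0, 0, -8.5]], [[0, -1.17, 0], [0, 0, -8.5]], [[0, -1.17, 0], [0, 0, -8.5]], [[0, -1.17, 0], [0, 0, -8.5]]]'

```text
clock: 47.25
tool_pos: [0.4414, -0.3435, 0.2764]
eef_rot: [0.657, 0.754, 0.0, 0.001]
contact_force: [0.3, 0.9, 0.9]
opening: 0.621
finger_force: 0.0
```

>>> step_arm --increments '[[[0, 0, -1.6], [0, 0, 0]], [[0, 0, -1.6], [0, 0, 0]], [[0, 0, -1.6], [0, 0, 0]], [[0, 0, -1.6], [0, 0, 0]], [[0, 0, -1.6], [0, 0, 0]], [[0, 0, -1.6], [0, 0, 0]], [[0, 0, -1.6], [0, 0, 0]], [[0, 0, -1.6], [0, 0, 0]], [[0, 0, -1.6], [0, 0, 0]], [[0, 0, -1.6], [0, 0, 0]]]'

```text
clock: 48.25
tool_pos: [0.4414, -0.3429, 0.1159]
eef_rot: [0.654, 0.756, 0.001, 0.001]
contact_force: [0.0, -0.5, 0.3]
opening: 0.621
finger_force: 0.0
```

```bash
python3 st.py; python3 look.py
```

```text
t 48.25 q [ 0.851  0.769 -0.464  1.847  0.538  0.65   0.208] 
rep [ 0.4414 -0.3429  0.1159] tip [ 0.4414 -0.3429  0.1429] 
z axis [ 0.002  0.    -1.   ] y axis [0.99  0.144 0.002] yaw(y) 8.3 F [ 0.  -0.5  0.3] open 0.621
slope [0.004 0.001 0.118]
box [438.4 261.7] [35.5 85.9] long-axis yaw 109.1
catch 31 [ 0.5176 -0.1893  0.1706] [[ 0.5165 -0.1903  0.1706]]
catch 28 [ 0.5138 -0.1227  0.1714] [[ 0.5126 -0.1225  0.1714]]
catch 26 [ 0.5097 -0.0556  0.1717] [[ 0.5087 -0.0549  0.1717]]
knob 71 [ 0.5848 -0.2651  0.2433] 0.25189228883716824
```

```bash
python3 - <<'E'
from h import *
for n in("scene","top"):
    p,d=snap(n); P=cloud(n,d)
    m=(P[...,2]>.022)&(P[...,2]<.042)&(P[...,0]<.54)&(P[...,0]>.34)&(P[...,1]<-.24)&(P[...,1]>-.42)&(p.min(2)>70)
    q=P[m]; print(n,m.sum(),np.percentile(q,[1,50,99],axis=0).round(4).tolist() if m.sum() else "")
E
```

```text
scene 2 [[0.4226, -0.3089, 0.0255], [0.4238, -0.3072, 0.0271], [0.425, -0.3055, 0.0287]]
top 319 [[0.4198, -0.3744, 0.0242], [0.4398, -0.3376, 0.0321], [0.4603, -0.3007, 0.0373]]
```

>>> step_arm --increments '[[[0, 0, -1.8], [0, 0, -0.5]], [[0, 0, -1.8], [0, 0, -0.5]], [[0, 0, -1.8], [0, 0, 0]], [[0, 0, -1.8], [0, 0, 0]], [[0, 0, -1.8], [0, 0, 0]], [[0, 0, -1.6], [0, 0, 0]], [[0, 0, -1.5], [0, 0, 0]], [[0, 0, -1], [0, 0, 0]], [[0, 0, 0], [0, 0, 0]], [[0, 0, 0], [0, 0, 0]]]'

```text
clock: 49.4
tool_pos: [0.4423, -0.3431, -0.0133]
eef_rot: [0.661, 0.751, 0.001, 0.001]
contact_force: [0.5, 0.7, 1.0]
opening: 0.621
finger_force: 0.0
```

>>> step_arm --increments '[[[0, 0, 0], [0, 0, 0]], [[0, 0, 0], [0, 0, 0]], [[0, 0, 0], [0, 0, 0]], [[0, 0, 0], [0, 0, 0]], [[0, 0, 0], [0, 0, 0]], [[0, 0, 0], [0, 0, 0]], [[0, 0, 0.3], [0, 0, 0]], [[0, 0, 0.7], [0, 0, 0]], [[0, 0, 1], [0, 0, 0]], [[0, 0, 1], [0, 0, 0]]]' --fingers 0 --grip_force 45

```text
clock: 50.4
tool_pos: [0.4418, -0.3429, 0.0169]
eef_rot: [0.661, 0.751, 0.001, 0.001]
contact_force: [-0.0, -0.0, -1.3]
opening: 0.396
finger_force: 45.0
```

>>> step_arm --increments '[[[0, 0, 1.6], [0, 0, 0]], [[0, 0, 2.6], [0, 0, 0]], [[0, 0, 2.8], [0, 0, 0]], [[0, 0, 2.8], [0, 0, 0]], [[0, 0, 2.8], [0, 0, 0]], [[0, 0, 2.8], [0, 0, 0]], [[0, 0, 2.8], [0, 0, 0]], [[0, 0, 2.8], [0, 0, 0]], [[0, 0, 2.8], [0, 0, 0]], [[0, 0, 2.2], [0, 0, 0]]]'

```text
clock: 51.4
tool_pos: [0.4417, -0.3428, 0.2786]
eef_rot: [0.661, 0.751, 0.001, 0.002]
contact_force: [-0.1, 0.6, -1.5]
opening: 0.397
finger_force: 45.0
```

>>> step_arm --increments '[[[0, 1.6, 0], [0, 0, 8.5]], [[0, 1.6, 0], [0, 0, 8.5]], [[0, 1.6, 0], [0, 0, 8.5]], [[0, 1.6, 0], [0, 0, 8.5]], [[0, 1.6, 0], [0, 0, 8.5]], [[0, 1.6, 0], [0, 0, 8.5]], [[0, 1.6, 0], [0, 0, 8.5]], [[0, 1.6, 0], [0, 0, 8.5]], [[0, 1.6, 0], [0, 0, 8.5]], [[0, 1.6, 0], [0, 0, 8.5]]]'

```text
clock: 52.4
tool_pos: [0.4411, -0.1825, 0.2768]
eef_rot: [-0.023, 1.0, 0.001, -0.0]
contact_force: [0.6, 0.1, -1.8]
opening: 0.392
finger_force: 45.0
```

>>> step_arm --increments '[[[1.5, 0.7, 0], [0, 0, 0.5]], [[1.5, 0.7, 0], [0, 0, 0.5]], [[1.5, 0.7, 0], [0, 0, 0]], [[1.5, 0.7, 0], [0, 0, 0]], [[1.5, 0.7, 0], [0, 0, 0]], [[1.5, 0.7, 0], [0, 0, 0]], [[1.5, 0.7, 0], [0, 0, 0]], [[1.5, 0.7, 0], [0, 0, 0]], [[1.5, 0.7, 0], [0, 0, 0]], [[0.1, 0.2, 0], [0, 0, 0]]]'

```text
clock: 53.4
tool_pos: [0.5787, -0.1168, 0.2767]
eef_rot: [-0.029, 1.0, 0.002, 0.001]
contact_force: [0.7, 0.1, -1.7]
opening: 0.396
finger_force: 45.0
```

```bash
python3 st.py; python3 held.py 3.3
```

```text
t 53.4 q [ 0.636  0.714 -0.964  1.568  0.615  1.188  1.181] 
rep [ 0.5787 -0.1168  0.2767] tip [ 0.5787 -0.1168  0.3037] 
z axis [ 0.001  0.003 -1.   ] y axis [-0.058  0.998  0.003] yaw(y) 93.3 F [ 0.7  0.1 -1.7] open 0.396
top 50 [[-0.0378, -0.0105, 0.0145], [-0.0347, 0.0098, 0.0182], [-0.0238, 0.0175, 0.0213]]
 plane [ 0.033 -0.042  0.019]
scene 20 [[-0.0373, -0.0166, 0.0129], [-0.0354, 0.0028, 0.017], [-0.0219, 0.0183, 0.0211]]
 plane [-0.238  0.012  0.009]
```

>>> step_arm --increments '[[[-0.07, -0.12, 0], [0, 0, 0]], [[0, 0, -1.6], [0, 0, 0]], [[0, 0, -1.6], [0, 0, 0]], [[0, 0, -1.6], [0, 0, 0]], [[0, 0, -1.6], [0, 0, 0]], [[0, 0, -1.6], [0, 0, 0]], [[0, 0, -1.6], [0, 0, 0]], [[0, 0, -1.6], [0, 0, 0]], [[0, 0, -0.6], [0, 0, 0]], [[0, 0, 0], [0, 0, 0]]]'

```text
clock: 54.5
tool_pos: [0.5765, -0.1191, 0.157]
eef_rot: [-0.029, 1.0, 0.001, -0.001]
contact_force: [0.1, 0.1, -1.5]
opening: 0.397
finger_force: 45.0
```

>>> step_arm --increments '[[[0, 0, -0.6], [0, 0, 0]], [[0, 0, -0.6], [0, 0, 0]], [[0, 0, -0.6], [0, 0, 0]], [[0, 0, -0.6], [0, 0, 0]], [[0, 0, -0.6], [0, 0, 0]], [[0, 0, -0.6], [0, 0, 0]], [[0, 0, -0.6], [0, 0, 0]], [[0, 0, -0.4], [0, 0, 0]], [[0, 0, 0], [0, 0, 0]], [[0, 0, 0], [0, 0, 0]]]'

```text
clock: 55.5
tool_pos: [0.5772, -0.1191, 0.1122]
eef_rot: [-0.029, 1.0, 0.001, -0.0]
contact_force: [-0.8, 0.4, -1.5]
opening: 0.397
finger_force: 45.0
```

```bash
python3 st.py
```

```text
t 55.5 q [ 0.574  0.898 -0.827  1.745  0.831  0.888  1.002] 
rep [ 0.5772 -0.1191  0.1122] tip [ 0.5772 -0.1191  0.1392] 
z axis [-0.     0.003 -1.   ] y axis [-0.057  0.998  0.003] yaw(y) 93.3 F [-0.8  0.4 -1.5] open 0.397
```

>>> step_arm --increments '[[[0, 0, -0.2], [0, 0, 0]], [[0, 0, -0.2], [0, 0, 0]], [[0, 0, 0], [0, 0, 0]], [[0, 0, 0], [0, 0, 0]], [[0, 0, 0], [0, 0, 0]], [[0, 0, 0], [0, 0, 0]], [[0, 0, 0], [0, 0, 0]], [[0, 0, 0], [0, 0, 0]], [[0, 0, 0], [0, 0, 0]], [[0, 0, 0], [0, 0, 0]]]'

```text
clock: 56.5
tool_pos: [0.5771, -0.1191, 0.1081]
eef_rot: [-0.029, 1.0, 0.001, -0.0]
contact_force: [-0.7, 1.2, -0.6]
opening: 0.392
finger_force: 45.0
```

>>> step_arm --increments '[[[0, 0, 0], [0, 0, 0]], [[0, 0, 0], [0, 0, 0]], [[0, 0, 0], [0, 0, 0]], [[0, 0, 0], [0, 0, 0]], [[0, 0, 0.4], [0, 0, 0]], [[0, 0, 0.8], [0, 0, 0]], [[0, 0, 0.8], [0, 0, 0]], [[0, 0, 0.8], [0, 0, 0]], [[0, 0, 0.8], [0, 0, 0]], [[0, 0, 0.8], [0, 0, 0]]]' --fingers 0.5

```text
clock: 57.5
tool_pos: [0.5772, -0.1192, 0.1531]
eef_rot: [-0.029, 1.0, 0.001, 0.0]
contact_force: [0.5, 0.2, -0.2]
opening: 0.498
finger_force: 0.0
```

>>> step_arm --increments '[[[0, 0, 1.4], [0, 0, 0]], [[0, 0, 1.4], [0, 0, 0]], [[0, 0, 1.4], [0, 0, 0]], [[0, 0, 1.4], [0, 0, 0]], [[0, 0, 1.4], [0, 0, 0]], [[0, 0, 1.4], [0, 0, 0]], [[0, 0, 1.4], [0, 0, 0]], [[0, 0, 1.4], [0, 0, 0]], [[0, 0, 1], [0, 0, 0]], [[0, 0, 0], [0, 0, 0]]]'

```text
clock: 58.5
tool_pos: [0.578, -0.1189, 0.2758]
eef_rot: [-0.029, 1.0, 0.001, 0.001]
contact_force: [0.8, -0.0, 0.6]
opening: 0.499
finger_force: 0.0
```

>>> step_arm --increments '[[[-1.3, 1.7, 0], [0, 0, -7.4]], [[-1.3, 1.7, 0], [0, 0, -7.4]], [[-1.3, 1.7, 0], [0, 0, -7.4]], [[-1.3, 1.7, 0], [0, 0, -7.4]], [[-1.3, 1.7, 0], [0, 0, -7.4]], [[-1.3, 1.7, 0], [0, 0, -7.4]], [[-1.3, 1.7, 0], [0, 0, -7.4]], [[-1.3, 1.7, 0], [0, 0, -7.4]], [[-1.3, 1.7, 0], [0, 0, -7.4]], [[-1.3, 1.7, 0], [0, 0, -7.4]]]' --fingers 0.62

```text
clock: 59.5
tool_pos: [0.4461, 0.0513, 0.2738]
eef_rot: [0.581, 0.814, 0.001, 0.0]
contact_force: [-0.3, -0.5, -0.5]
opening: 0.62
finger_force: 0.0
```

```bash
python3 st.py; python3 look.py; cat > bays.py <<'E'
from h import *
def bays():
    p,d=snap("top"); P=cloud("top",d)
    ex=np.array([.9983,.0576]);ey=np.array([-.0576,.9983]); L=(P[...,:2]-[.578,-.118]); X=L@ex;Y=L@ey
    for b,y in((0,.068),(1,0),(2,-.068)):
        m=(abs(X)<.047)&(abs(Y-y)<.022)&(P[...,2]>.14)&(P[...,2]<.16); q=np.c_[X[m],Y[m],P[m][:,2]]
        if m.sum()>20: print("bay",b,m.sum(),np.percentile(q,[2,50,98],axis=0).round(4).tolist(),np.linalg.lstsq(np.c_[q[:,:2],np.ones(len(q))],q[:,2],rcond=None)[0].round(3))
bays()
E
python3 bays.py
```

```text
t 59.5 q [ 0.235  0.425 -0.655  1.971  0.34   0.853 -0.273] 
rep [0.4461 0.0513 0.2738] tip [0.4461 0.0513 0.3008] 
z axis [ 0.001  0.001 -1.   ] y axis [0.946 0.325 0.002] yaw(y) 19.0 F [-0.3 -0.5 -0.5] open 0.62
slope [ 0.005 -0.001  0.117]
box [438.3 261.9] [35.4 85.9] long-axis yaw 109.1
catch 30 [ 0.5177 -0.1897  0.1711] [[ 0.5165 -0.1901  0.1711]]
catch 28 [ 0.5137 -0.1225  0.1708] [[ 0.5126 -0.1225  0.1708]]
catch 26 [ 0.5097 -0.0557  0.171 ] [[ 0.5088 -0.0549  0.171 ]]
knob 69 [ 0.5848 -0.2654  0.2431] 0.2494092387740104
bay 1 524 [[-0.0424, -0.018, 0.1473], [-0.002, -0.0008, 0.152], [0.0395, 0.0161, 0.1563]] [0.003 0.003 0.152]
bay 2 534 [[-0.0433, -0.0842, 0.1468], [-0.0029, -0.0669, 0.152], [0.0385, -0.0501, 0.1564]] [ 0.007 -0.017  0.151]
```

>>> step_arm --increments '[[[-0.04, 2, -0.5], [2.08, 0.72, 0]], [[-0.04, 2, -0.5], [2.08, 0.72, 0]], [[-0.04, 2, -0.5], [2.08, 0.72, 0]], [[-0.04, 2, -0.5], [2.08, 0.72, 0]], [[-0.04, 2, -0.5], [2.08, 0.72, 0]], [[-0.04, 2, -0.5], [2.08, 0.72, 0]], [[-0.04, 2, -0.5], [2.08, 0.72, 0]], [[-0.04, 2, -0.5], [2.08, 0.72, 0]], [[-0.04, 2, -0.5], [2.08, 0.72, 0]], [[-0.04, 2, -0.5], [2.08, 0.72, 0]]]'

```text
clock: 60.6
tool_pos: [0.4431, 0.2525, 0.2237]
eef_rot: [0.568, 0.8, 0.113, -0.156]
contact_force: [0.4, -0.7, 0.6]
opening: 0.62
finger_force: 0.0
```

>>> step_arm --increments '[[[0, 0, -1], [0, 0, 0]], [[0, 0, -1], [0, 0, 0]], [[0, 0, -1], [0, 0, 0]], [[0, 0, -1], [0, 0, 0]], [[0, 0, -1], [0, 0, 0]], [[0, 0, -1], [0, 0, 0]], [[0, 0, -1], [0, 0, 0]], [[0, 0, -1], [0, 0, 0]], [[0, 0, 0], [0, 0, 0]], [[0, 0, 0], [0, 0, 0]]]'

```text
clock: 61.6
tool_pos: [0.4431, 0.251, 0.144]
eef_rot: [0.568, 0.8, 0.112, -0.155]
contact_force: [-0.6, -0.5, 0.6]
opening: 0.62
finger_force: 0.0
```

```bash
python3 st.py; python3 look.py|grep box
```

```text
t 61.6 q [ 0.086  0.769 -0.72   2.005  0.216  0.461 -0.317] 
rep [0.4431 0.251  0.144 ] tip [0.4463 0.2414 0.169 ] 
z axis [-0.121  0.355 -0.927] y axis [0.944 0.329 0.003] yaw(y) 19.2 F [-0.6 -0.5  0.6] open 0.62
```

>>> step_arm --increments '[[[-0.08, 0.06, -1], [0, 0, 0]], [[-0.07, 0.06, -1], [0, 0, 0]], [[0, 0, -1], [0, 0, 0]], [[0, 0, -1], [0, 0, 0]], [[0, 0, -1], [0, 0, 0]], [[0, 0, -1], [0, 0, 0]], [[0, 0, -1], [0, 0, 0]], [[0, 0, -1], [0, 0, 0]], [[0, 0, 0], [0, 0, 0]], [[0, 0, 0], [0, 0, 0]]]'

```text
clock: 62.65
tool_pos: [0.4415, 0.2521, 0.064]
eef_rot: [0.568, 0.8, 0.112, -0.155]
contact_force: [0.0, -1.0, -0.8]
opening: 0.622
finger_force: 0.0
```

```bash
python3 st.py; python3 - <<'E'
from h import *
p,d=snap("top"); P=cloud("top",d)
m=(P[...,2]>.022)&(P[...,2]<.042)&(P[...,0]<.5)&(P[...,0]>.36)&(P[...,1]<.34)&(P[...,1]>.19)
q=P[m]; print(m.sum(),np.percentile(q,[1,50,99],axis=0).round(4).tolist())
u,v=proj("top",[[.45,.26,.03]])[0].astype(int)
cv2.imwrite("pics/c10.png",cv2.resize(p[v-55:v+35,u-60:u+60,::-1],None,fx=6,fy=6,interpolation=cv2.INTER_CUBIC))
E
```

```text
t 62.65 q [ 0.014  0.895 -0.607  2.051  0.287  0.278 -0.329] 
rep [0.4415 0.2521 0.064 ] tip [0.4448 0.2425 0.089 ] 
z axis [-0.121  0.355 -0.927] y axis [0.944 0.329 0.003] yaw(y) 19.2 F [ 0.  -1.  -0.8] open 0.622
174 [[0.4102, 0.2673, 0.0259], [0.4293, 0.2859, 0.0322], [0.4499, 0.3046, 0.0381]]
```

View pics/c10.png

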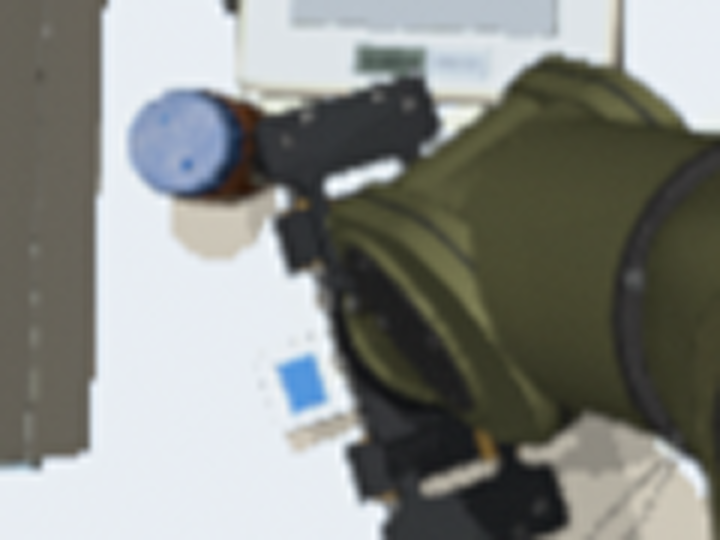

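c10: bottle at (190,140) stays beyond the body end, box A (blue label at (303,382)) sits between the fingers. Descending and gripping.

>>> step_arm --increments '[[[0, 0, -1], [0, 0, 0]], [[0, 0, -1], [0, 0, 0]], [[0, 0, -1], [0, 0, 0]], [[0, 0, -1], [0, 0, 0]], [[0, 0, -1], [0, 0, 0]], [[0, 0, -1], [0, 0, 0]], [[0, 0, -1], [0, 0, 0]], [[0, 0, -0.2], [0, 0, 0]], [[0, 0, 0], [0, 0, 0]], [[0, 0, 0], [0, 0, 0]]]'

```text
clock: 63.7
tool_pos: [0.4418, 0.2522, -0.0076]
eef_rot: [0.568, 0.8, 0.112, -0.155]
contact_force: [-0.2, 0.6, 0.7]
opening: 0.619
finger_force: 0.0
```

>>> step_arm --increments '[[[0, 0, 0], [0, 0, 0]], [[0, 0, 0], [0, 0, 0]], [[0, 0, 0], [0, 0, 0]], [[0, 0, 0], [0, 0, 0]], [[0, 0, 0], [0, 0, 0]], [[0, 0, 0], [0, 0, 0]], [[0, 0, 0], [0, 0, 0]], [[0, 0, 0], [0, 0, 0]], [[0, 0, 0], [0, 0, 0]], [[0, 0, 0], [0, 0, 0]]]' --fingers 0 --grip_force 50

```text
clock: 64.7
tool_pos: [0.4419, 0.2521, -0.0076]
eef_rot: [0.568, 0.8, 0.112, -0.154]
contact_force: [0.6, -1.8, 5.2]
opening: 0.391
finger_force: 50.0
```

```bash
python3 st.py; python3 - <<'E'
from h import *
p,d=snap("top"); P=cloud("top",d)
m=(P[...,2]>.022)&(P[...,2]<.042)&(P[...,0]<.5)&(P[...,0]>.36)&(P[...,1]<.34)&(P[...,1]>.19)
q=P[m]; print(m.sum(),np.percentile(q,[1,50,99],axis=0).round(4).tolist(), np.percentile(q[:,:2]@[-.327,.945],99))
E
```

```text
t 64.7 q [-0.042  1.019 -0.509  2.057  0.335  0.134 -0.323] 
rep [ 0.4419  0.2521 -0.0076] tip [0.4452 0.2425 0.0175] 
z axis [-0.119  0.355 -0.927] y axis [0.944 0.329 0.004] yaw(y) 19.2 F [ 0.6 -1.8  5.2] open 0.391
269 [[0.4111, 0.2508, 0.0272], [0.4318, 0.2773, 0.0324], [0.4525, 0.3039, 0.037]] 0.1466427549575838
```

>>> step_arm --increments '[[[0, 0, 0.5], [0, 0, 0]], [[0, 0, 1], [0, 0, 0]], [[0, 0, 1.5], [0, 0, 0]], [[0, 0, 1.5], [0, 0, 0]], [[0, 0, 1.5], [0, 0, 0]], [[0, 0, 1.5], [0, 0, 0]], [[0, 0, 1.5], [0, 0, 0]], [[0, 0, 1.5], [0, 0, 0]], [[0, 0, 1.5], [0, 0, 0]], [[0, 0, 1.5], [0, 0, 0]]]'

```text
clock: 65.75
tool_pos: [0.4413, 0.2519, 0.1288]
eef_rot: [0.568, 0.801, 0.112, -0.154]
contact_force: [0.1, -0.6, -1.2]
opening: 0.395
finger_force: 50.0
```

>>> step_arm --increments '[[[0, 0, 1.5], [0, 0, 0]], [[0, 0, 1.5], [0, 0, 0]], [[0, 0, 1.5], [0, 0, 0]], [[0, 0, 1.5], [0, 0, 0]], [[0, 0, 1.5], [0, 0, 0]], [[0, 0, 1.5], [0, 0, 0]], [[0, 0, 1.5], [0, 0, 0]], [[0, 0, 1.5], [0, 0, 0]], [[0, 0, 1.5], [0, 0, 0]], [[0, 0, 1.4], [0, 0, 0]]]'

```text
clock: 66.75
tool_pos: [0.4407, 0.2518, 0.2776]
eef_rot: [0.568, 0.801, 0.112, -0.154]
contact_force: [1.2, 0.1, -1.6]
opening: 0.396
finger_force: 50.0
```

>>> step_arm --increments '[[[0, -1.5, 0], [0, 0, -5.3]], [[0, -1.5, 0], [0, 0, -5.3]], [[0, -1.5, 0], [0, 0, -5.3]], [[0, -1.5, 0], [0, 0, -5.3]], [[0, -1.5, 0], [0, 0, -5.3]], [[0, -1.5, 0], [0, 0, -5.3]], [[0, -1.5, 0], [0, 0, -5.3]], [[0, -1.5, 0], [0, 0, -5.3]], [[0, -1.5, 0], [0, 0, -5.3]], [[0, -1.5, 0], [0, 0, -5.3]]]'

```text
clock: 67.75
tool_pos: [0.4404, 0.1016, 0.2767]
eef_rot: [0.866, 0.461, 0.169, -0.088]
contact_force: [0.0, -0.3, -1.5]
opening: 0.39
finger_force: 50.0
```

```bash
python3 st.py; python3 held.py 56.2
```

```text
t 67.75 q [ 0.379  0.343 -0.656  2.21  -0.142  0.373 -0.686] 
rep [0.4404 0.1016 0.2767] tip [0.4347 0.0932 0.3018] 
z axis [ 0.212  0.309 -0.927] y axis [ 0.829 -0.559  0.004] yaw(y) -34.0 F [ 0.  -0.3 -1.5] open 0.39
top 487 [[0.0017, -0.0173, -0.0044], [0.0273, -0.0007, 0.0149], [0.0611, 0.017, 0.0182]]
 plane [-0.014  0.095  0.015]
scene 27 [[-0.0269, -0.0162, -0.0206], [-0.0232, 0.0014, -0.014], [0.029, 0.0152, 0.0165]]
 plane [-0.092 -0.289  0.014]
```

>>> step_arm --increments '[[[0.4, -1.52, 0], [0, 0, -5.27]], [[0.4, -1.52, 0], [0, 0, -5.27]], [[0.4, -1.52, 0], [0, 0, -5.27]], [[0.4, -1.52, 0], [0, 0, -5.27]], [[0.4, -1.52, 0], [0, 0, -5.27]], [[0.4, -1.52, 0], [0, 0, -5.27]], [[0.4, -1.52, 0], [0, 0, -5.27]], [[0.4, -1.52, 0], [0, 0, -5.27]], [[0.4, -1.52, 0], [0, 0, -5.27]], [[0.4, -1.52, 0], [0, 0, -5.27]]]'

```text
clock: 68.85
tool_pos: [0.4816, -0.0492, 0.2764]
eef_rot: [0.981, 0.03, 0.191, -0.004]
contact_force: [0.5, 0.5, -0.9]
opening: 0.393
finger_force: 50.0
```

>>> step_arm --increments '[[[1, 0, 0], [0, 0, 0]], [[1, 0, 0], [0, 0, 0]], [[1, 0, 0], [0, 0, 0]], [[1, 0, 0], [0, 0, 0]], [[1, 0, 0], [0, 0, 0]], [[1, 0, 0], [0, 0, 0]], [[1, 0, 0], [0, 0, 0]], [[1, 0, 0], [0, 0, 0]], [[0.3, 0, 0], [0, 0, 0]], [[0, 0, 0], [0, 0, 0]]]'

```text
clock: 69.85
tool_pos: [0.565, -0.0499, 0.2761]
eef_rot: [0.981, 0.03, 0.191, -0.004]
contact_force: [0.6, -0.3, -1.3]
opening: 0.392
finger_force: 50.0
```

```bash
python3 st.py; python3 held.py 3.3
```

```text
t 69.85 q [ 0.006  0.388  0.027  2.059 -0.132  0.313 -1.362] 
rep [ 0.565  -0.0499  0.2761] tip [ 0.5549 -0.0504  0.3011] 
z axis [ 0.374  0.02  -0.927] y axis [ 0.061 -0.998  0.004] yaw(y) -86.5 F [ 0.6 -0.3 -1.3] open 0.392
top 438 [[-0.0009, -0.0173, 0.011], [0.0263, -0.0003, 0.0145], [0.0608, 0.0168, 0.0177]]
 plane [-0.005 -0.005  0.015]
scene 61 [[0.0427, -0.0159, 0.0086], [0.0559, 0.0005, 0.0131], [0.0635, 0.0178, 0.0172]]
 plane [-0.072 -0.019  0.017]
```

>>> step_arm --increments '[[[-0.1, -0.06, -1], [0, 0, -0.2]], [[0, 0, -1], [0, 0, 0]], [[0, 0, -1], [0, 0, 0]], [[0, 0, -1], [0, 0, 0]], [[0, 0, -1], [0, 0, 0]], [[0, 0, -1], [0, 0, 0]], [[0, 0, -1], [0, 0, 0]], [[0, 0, -1], [0, 0, 0]], [[0, 0, -1], [0, 0, 0]], [[0, 0, 0], [0, 0, 0]]]'

```text
clock: 70.95
tool_pos: [0.5627, -0.0495, 0.1905]
eef_rot: [0.981, 0.028, 0.19, -0.005]
contact_force: [0.2, 0.5, -0.9]
opening: 0.396
finger_force: 50.0
```

```bash
python3 st.py
```

```text
t 70.95 q [ 0.038  0.536 -0.019  2.172 -0.374  0.057 -1.121] 
rep [ 0.5627 -0.0495  0.1905] tip [ 0.5526 -0.05    0.2155] 
z axis [ 0.373  0.021 -0.928] y axis [ 0.058 -0.998  0.   ] yaw(y) -86.7 F [ 0.2  0.5 -0.9] open 0.396
```

q6 is near its limit here too; at bay 0 no bridge is in the way, so I take out most of the lean and let the nose touch first, flattening by pivoting in a light grip.

>>> step_arm --increments '[[[-0.18, -0.03, 0], [-0.2, 3.4, 0]], [[-0.18, -0.03, 0], [-0.2, 3.4, 0]], [[-0.18, -0.03, 0], [-0.2, 3.4, 0]], [[-0.18, -0.03, 0], [-0.2, 3.4, 0]], [[-0.18, -0.03, 0], [-0.2, 3.4, 0]], [[0, 0, -1], [0, 0, 0]], [[0, 0, -1], [0, 0, 0]], [[0, 0, -1], [0, 0, 0]], [[0, 0, -1], [0, 0, 0]], [[0, 0, -1], [0, 0, 0]]]'

```text
clock: 71.95
tool_pos: [0.5538, -0.0513, 0.14]
eef_rot: [0.999, 0.029, 0.043, -0.001]
contact_force: [0.5, -0.4, -0.4]
opening: 0.392
finger_force: 50.0
```

>>> step_arm --increments '[[[0, 0, -0.4], [0, 0, 0]], [[0, 0, 0], [0, 0, 0]], [[0, 0, 0], [0, 0, 0]], [[0, 0, 0], [0, 0, 0]], [[0, 0, 0], [0, 0, 0]], [[0, 0, 0], [0, 0, 0]], [[0, 0, 0], [0, 0, 0]], [[0, 0, 0], [0, 0, 0]], [[0, 0, 0], [0, 0, 0]], [[0, 0, 0], [0, 0, 0]]]'

```text
clock: 72.95
tool_pos: [0.5546, -0.051, 0.1371]
eef_rot: [0.999, 0.03, 0.043, -0.001]
contact_force: [0.9, -0.4, -0.9]
opening: 0.396
finger_force: 50.0
```

```bash
python3 st.py; python3 held.py 3.3
```

```text
t 72.95 q [-0.112  0.686  0.204  1.949 -0.32   0.45  -1.186] 
rep [ 0.5546 -0.051   0.1371] tip [ 0.5522 -0.0511  0.164 ] 
z axis [ 0.087  0.004 -0.996] y axis [ 0.059 -0.998  0.001] yaw(y) -86.6 F [ 0.9 -0.4 -0.9] open 0.396
top 120 [[0.0573, -0.0289, -0.0467], [0.0718, -0.0137, -0.032], [0.0817, 0.0277, 0.0002]]
 plane [-1.063  0.192  0.049]
scene 59 [[-0.006, -0.0298, -0.0489], [0.0242, -0.0266, -0.0454], [0.0645, -0.0168, -0.0395]]
 plane [ 0.023 -0.032 -0.046]
```

Good. Now light grip and lower 26 mm, then release and rise.

>>> step_arm --increments '[[[0, 0, 0], [0, 0, 0]], [[0, 0, -0.3], [0, 0, 0]], [[0, 0, -0.3], [0, 0, 0]], [[0, 0, -0.3], [0, 0, 0]], [[0, 0, -0.3], [0, 0, 0]], [[0, 0, -0.3], [0, 0, 0]], [[0, 0, -0.3], [0, 0, 0]], [[0, 0, -0.3], [0, 0, 0]], [[0, 0, -0.3], [0, 0, 0]], [[0, 0, -0.2], [0, 0, 0]]]' --grip_force 6

```text
clock: 74.05
tool_pos: [0.556, -0.051, 0.1121]
eef_rot: [0.999, 0.03, 0.045, -0.001]
contact_force: [-1.1, 0.8, 7.8]
opening: 0.4
finger_force: 6.0
```

>>> step_arm --increments '[[[0, 0, 0], [0, 0, 0]], [[0, 0, 0], [0, 0, 0]], [[0, 0, 0], [0, 0, 0]], [[0, 0, 0], [0, 0, 0]], [[0, 0, 0.4], [0, 0, 0]], [[0, 0, 0.8], [0, 0, 0]], [[0, 0, 0.8], [0, 0, 0]], [[0, 0, 0.8], [0, 0, 0]], [[0, 0, 0.8], [0, 0, 0]], [[0, 0, 0.8], [0, 0, 0]]]' --fingers 0.5

```text
clock: 75.05
tool_pos: [0.5547, -0.051, 0.1561]
eef_rot: [0.999, 0.03, 0.044, -0.001]
contact_force: [0.4, -0.3, 0.8]
opening: 0.5
finger_force: 0.0
```

>>> step_arm --increments '[[[0, 0, 1.5], [0, 0, 0]], [[0, 0, 1.5], [0, 0, 0]], [[0, 0, 1.5], [0, 0, 0]], [[0, 0, 1.5], [0, 0, 0]], [[0, 0, 1.5], [0, 0, 0]], [[0, 0, 1.5], [0, 0, 0]], [[0, 0, 1.5], [0, 0, 0]], [[0, 0, 1.5], [0, 0, 0]], [[0, 0, 1.5], [0, 0, 0]], [[0, 0, 1], [0, 0, 0]]]'

```text
clock: 76.05
tool_pos: [0.5548, -0.0511, 0.3016]
eef_rot: [0.999, 0.029, 0.044, -0.001]
contact_force: [0.8, 0.1, -0.3]
opening: 0.502
finger_force: 0.0
```

```bash
python3 st.py; python3 bays.py;python3 look.py
```

```text
t 76.05 q [-0.202  0.467  0.337  1.756 -0.214  0.865 -1.284] 
rep [ 0.5548 -0.0511  0.3016] tip [ 0.5524 -0.0512  0.3285] 
z axis [ 0.088  0.004 -0.996] y axis [ 0.059 -0.998  0.001] yaw(y) -86.6 F [ 0.8  0.1 -0.3] open 0.502
bay 2 263 [[-0.0442, -0.0847, 0.1479], [-0.0036, -0.0761, 0.1519], [0.0391, -0.0676, 0.1565]] [0.015 0.083 0.158]
slope [-0.013  0.512  0.239]
catch 28 [ 0.5178 -0.1903  0.171 ] [[ 0.5167 -0.1905  0.171 ]]
knob 68 [ 0.5848 -0.2652  0.2434] 0.2489756260536127
```

>>> step_arm --increments '[[[0, 0, 0.5], [-0.15, 2.5, 0]], [[0, 0, 0.5], [-0.15, 2.5, 0]], [[0, 0, 0], [0, 0, 8.5]], [[0, 0, 0], [0, 0, 8.5]], [[0, 0, 0], [0, 0, 8.5]], [[0, 0, 0], [0, 0, 8.5]], [[0, 0, 0], [0, 0, 8.5]], [[0, 0, 0], [0, 0, 8.5]], [[0, 0, 0], [0, 0, 8.5]], [[0, 0, 0], [0, 0, 8.5]]]' --fingers 0

```text
clock: 77.15
tool_pos: [0.5539, -0.0509, 0.3093]
eef_rot: [0.81, 0.586, -0.001, -0.0]
contact_force: [-1.3, 0.2, -0.4]
opening: 0.005
finger_force: 0.0
```

>>> step_arm --increments '[[[1.27, 0.07, 0], [0, 0, 7.3]], [[1.27, 0.07, 0], [0, 0, 7.3]], [[1.27, 0.07, 0], [0, 0, 7.3]], [[1.27, 0.07, 0], [0, 0, 0]], [[1.27, 0.07, 0], [0, 0, 0]], [[1.27, 0.07, 0], [0, 0, 0]], [[1.27, 0.07, 0], [0, 0, 0]], [[1.27, 0.07, 0], [0, 0, 0]], [[1.27, 0.07, 0], [0, 0, 0]], [[1.27, 0.07, 0], [0, 0, 0]]]'

```text
clock: 78.15
tool_pos: [0.6814, -0.044, 0.3089]
eef_rot: [0.687, 0.727, -0.001, -0.0]
contact_force: [0.1, 0.1, -0.3]
opening: 0.002
finger_force: 0.0
```

```bash
python3 st.py; python3 bays.py;python3 look.py; python3 - <<'E'
from h import *
p,d=snap("scene"); c=proj("scene",[[.62,-.08,.24]])[0].astype(int)
cv2.imwrite("pics/c11.png",cv2.resize(p[c[1]-45:c[1]+45,c[0]-60:c[0]+60,::-1],None,fx=6,fy=6,interpolation=cv2.INTER_CUBIC))
E
```

```text
t 78.15 q [ 0.036  0.69  -0.082  1.233  0.056  1.223  0.011] 
rep [ 0.6814 -0.044   0.3089] tip [ 0.6815 -0.044   0.3359] 
z axis [-0.001 -0.    -1.   ] y axis [ 0.998  0.057 -0.001] yaw(y) 3.3 F [ 0.1  0.1 -0.3] open 0.002
bay 2 519 [[-0.0435, -0.0841, 0.1476], [-0.0018, -0.0676, 0.1522], [0.0384, -0.0502, 0.1564]] [ 0.003 -0.003  0.152]
slope [-0.107  0.344  0.258]
catch 27 [ 0.5178 -0.1916  0.1706] [[ 0.5166 -0.1908  0.1706]]
knob 65 [ 0.5849 -0.2654  0.2434] 0.24973941315566853
```

View pics/c11.png

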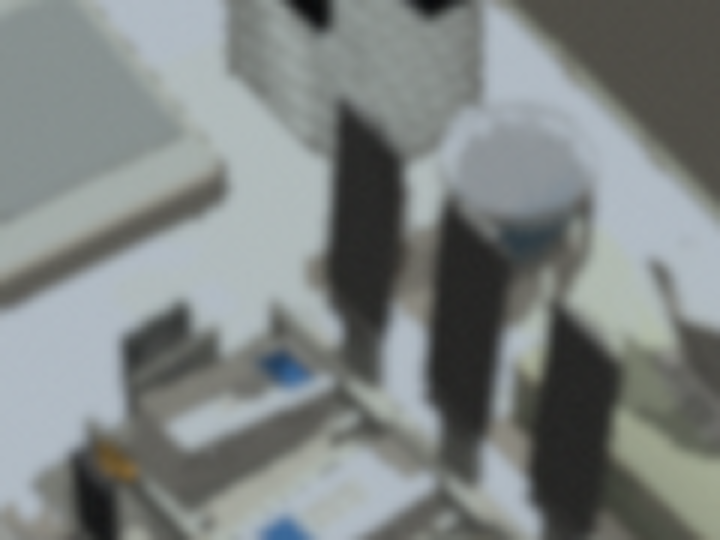

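c11: box A lies flat in bay 0 (blue label (285,365)), covers open at (365,230), (470,330), (575,430). Now cover 0.

>>> step_arm --increments '[[[0, 0, -1.3], [0, 0, 0]], [[0, 0, -1.3], [0, 0, 0]], [[0, 0, -1.3], [0, 0, 0]], [[0, 0, -1.3], [0, 0, 0]], [[0, 0, -1.3], [0, 0, 0]], [[0, 0, -1.4], [0, 0, 0]], [[-0.59, -0.03, 0], [0, 0, 0]], [[-0.59, -0.03, 0], [0, 0, 0]], [[-0.59, -0.03, 0], [0, 0, 0]], [[-0.59, -0.03, 0], [0, 0, 0]]]'

```text
clock: 79.3
tool_pos: [0.6578, -0.0453, 0.2321]
eef_rot: [0.687, 0.727, 0.001, 0.001]
contact_force: [0.1, -0.4, -0.6]
opening: 0.004
finger_force: 0.0
```

>>> step_arm --increments '[[[-0.49, -0.03, -0.04], [0, 0, 0]], [[-0.49, -0.03, -0.04], [0, 0, 0]], [[-0.49, -0.03, -0.04], [0, 0, 0]], [[-0.49, -0.03, -0.04], [0, 0, 0]], [[-0.49, -0.03, -0.05], [0, 0, 0]], [[-0.47, -0.03, -0.17], [0, 0, 0]], [[-0.47, -0.03, -0.17], [0, 0, 0]], [[-0.47, -0.03, -0.17], [0, 0, 0]], [[-0.47, -0.03, -0.17], [0, 0, 0]], [[-0.47, -0.03, -0.17], [0, 0, 0]]]'

```text
clock: 80.3
tool_pos: [0.6096, -0.0482, 0.2203]
eef_rot: [0.687, 0.727, 0.0, 0.0]
contact_force: [0.3, -0.7, -0.8]
opening: 0.008
finger_force: 0.1
```

>>> step_arm --increments '[[[-0.41, -0.02, -0.29], [0, 0, 0]], [[-0.41, -0.02, -0.29], [0, 0, 0]], [[-0.41, -0.02, -0.29], [0, 0, 0]], [[-0.41, -0.02, -0.29], [0, 0, 0]], [[-0.41, -0.02, -0.29], [0, 0, 0]], [[-0.32, -0.02, -0.38], [0, 0, 0]], [[-0.32, -0.02, -0.38], [0, 0, 0]], [[-0.32, -0.02, -0.38], [0, 0, 0]], [[-0.32, -0.02, -0.38], [0, 0, 0]], [[-0.32, -0.02, -0.38], [0, 0, 0]]]'

```text
clock: 81.3
tool_pos: [0.5733, -0.0502, 0.1867]
eef_rot: [0.686, 0.727, 0.0, 0.0]
contact_force: [-0.1, -0.2, -0.0]
opening: 0.006
finger_force: 0.1
```

```bash
python3 st.py; cat > cov.py <<'E'
from h import *
p,d=snap("scene"); P=cloud("scene",d)
ex=np.array([.9983,.0576]);ey=np.array([-.0576,.9983]); L=P[...,:2]-[.578,-.118]; X=L@ex;Y=L@ey
for b,y in((0,.068),(1,0),(2,-.068)):
    m=(abs(Y-y)<.019)&(X>-.07)&(X<.1)&(P[...,2]>.158)&(P[...,2]<.32); 
    q=np.c_[X[m],P[m][:,2]]
    print("cover",b,m.sum(),[ (round(x,2),np.round(np.median(q[abs(q[:,0]-x)<.006,1]),3),int((abs(q[:,0]-x)<.006).sum())) for x in np.arange(-.06,.1,.02) if (abs(q[:,0]-x)<.006).sum()>3])
E
python3 cov.py
```

```text
t 81.3 q [ 0.06   0.651 -0.09   1.75   0.081  0.743 -0.014] 
rep [ 0.5733 -0.0502  0.1867] tip [ 0.5733 -0.0502  0.2137] 
z axis [ 0.001 -0.    -1.   ] y axis [0.998 0.057 0.001] yaw(y) 3.3 F [-0.1 -0.2 -0. ] open 0.006
cover 0 904 [(np.float64(-0.06), np.float64(0.314), 33), (np.float64(-0.04), np.float64(0.175), 114), (np.float64(-0.02), np.float64(0.218), 117), (np.float64(0.0), np.float64(0.208), 84), (np.float64(0.02), np.float64(0.194), 40), (np.float64(0.04), np.float64(0.179), 38), (np.float64(0.06), np.float64(0.171), 69), (np.float64(0.08), np.float64(0.318), 39)]
cover 1 416 [(np.float64(-0.06), np.float64(0.168), 15), (np.float64(0.06), np.float64(0.182), 115), (np.float64(0.08), np.float64(0.282), 16)]
cover 2 441 [(np.float64(-0.06), np.float64(0.169), 17), (np.float64(0.06), np.float64(0.181), 128), (np.float64(0.08), np.float64(0.283), 12)]
```

The cover follows (≈30°). Continue to shut.

>>> step_arm --increments '[[[-0.21, -0.01, -0.45], [0, 0, 0]], [[-0.21, -0.01, -0.45], [0, 0, 0]], [[-0.21, -0.01, -0.45], [0, 0, 0]], [[-0.21, -0.01, -0.45], [0, 0, 0]], [[-0.21, -0.01, -0.45], [0, 0, 0]], [[-0.41, -0.02, -0.42], [0, 0, 0]], [[-0.41, -0.02, -0.42], [0, 0, 0]], [[-0.41, -0.02, -0.42], [0, 0, 0]], [[-0.41, -0.02, -0.42], [0, 0, 0]], [[-0.41, -0.02, -0.42], [0, 0, 0]]]'

```text
clock: 82.35
tool_pos: [0.5455, -0.0516, 0.1456]
eef_rot: [0.687, 0.727, 0.003, 0.003]
contact_force: [0.5, -1.1, 0.7]
opening: 0.004
finger_force: 0.2
```

>>> step_arm --increments '[[[0, 0, -0.15], [0, 0, 0]], [[0, 0, -0.15], [0, 0, 0]], [[0, 0, -0.1], [0, 0, 0]], [[0, 0, -0.1], [0, 0, 0]], [[0, 0, 0], [0, 0, 0]], [[0, 0, 0], [0, 0, 0]], [[0, 0, 0], [0, 0, 0]], [[0, 0, 0], [0, 0, 0]], [[0, 0, 0], [0, 0, 0]], [[0, 0, 0], [0, 0, 0]]]'

```text
clock: 83.35
tool_pos: [0.5424, -0.0517, 0.1385]
eef_rot: [0.686, 0.727, 0.0, 0.0]
contact_force: [-0.1, -0.1, 0.3]
opening: 0.009
finger_force: 0.0
```

```bash
python3 st.py; python3 cov.py | head -1
```

```text
t 83.35 q [ 0.06   0.687 -0.082  1.884  0.097  0.574 -0.028] 
rep [ 0.5424 -0.0517  0.1385] tip [ 0.5423 -0.0517  0.1655] 
z axis [ 0.001 -0.    -1.   ] y axis [0.998 0.057 0.001] yaw(y) 3.3 F [-0.1 -0.1  0.3] open 0.009
cover 0 809 [(np.float64(-0.06), np.float64(0.166), 56), (np.float64(-0.04), np.float64(0.174), 67), (np.float64(-0.02), np.float64(0.192), 68), (np.float64(0.0), np.float64(0.164), 51), (np.float64(0.02), np.float64(0.164), 47), (np.float64(0.04), np.float64(0.267), 106), (np.float64(0.06), np.float64(0.169), 95)]
```

>>> step_arm --increments '[[[0, 0, -0.1], [0, 0, 0]], [[0, 0, -0.1], [0, 0, 0]], [[0, 0, -0.1], [0, 0, 0]], [[0, 0, 0], [0, 0, 0]], [[0, 0, 0], [0, 0, 0]], [[0, 0, 0], [0, 0, 0]], [[0, 0, 0], [0, 0, 0]], [[0, 0, 0], [0, 0, 0]], [[0, 0, 0], [0, 0, 0]], [[0, 0, 0], [0, 0, 0]]]'

```text
clock: 84.4
tool_pos: [0.5425, -0.0517, 0.1355]
eef_rot: [0.687, 0.727, 0.0, 0.0]
contact_force: [-0.7, -0.0, 1.6]
opening: 0.006
finger_force: 0.5
```

>>> step_arm --increments '[[[0, 0, -0.1], [0, 0, 0]], [[0, 0, -0.1], [0, 0, 0]], [[0, 0, 0], [0, 0, 0]], [[0, 0, 0], [0, 0, 0]], [[0, 0, 0], [0, 0, 0]], [[0, 0, 0], [0, 0, 0]], [[0, 0, 0], [0, 0, 0]], [[0, 0, 0], [0, 0, 0]], [[0, 0, 0], [0, 0, 0]], [[0, 0, 0], [0, 0, 0]]]'

```text
clock: 85.4
tool_pos: [0.5426, -0.0517, 0.1336]
eef_rot: [0.687, 0.727, 0.0, 0.0]
contact_force: [0.1, -0.5, 2.7]
opening: 0.007
finger_force: 0.9
```

>>> step_arm --increments '[[[0, 0, -0.1], [0, 0, 0]], [[0, 0, -0.1], [0, 0, 0]], [[0, 0, -0.1], [0, 0, 0]], [[0, 0, 0], [0, 0, 0]], [[0, 0, 0], [0, 0, 0]], [[0, 0, 0], [0, 0, 0]], [[0, 0, 0], [0, 0, 0]], [[0, 0, 0], [0, 0, 0]], [[0, 0, 0], [0, 0, 0]], [[0, 0, 0], [0, 0, 0]]]'

```text
clock: 86.4
tool_pos: [0.5427, -0.0517, 0.1306]
eef_rot: [0.687, 0.727, 0.0, 0.001]
contact_force: [0.6, 0.0, 2.8]
opening: 0.004
finger_force: 1.6
```

```bash
python3 st.py; python3 cov.py | head -1
```

```text
t 86.4 q [ 0.059  0.699 -0.08   1.89   0.099  0.555 -0.03 ] 
rep [ 0.5427 -0.0517  0.1306] tip [ 0.5426 -0.0517  0.1576] 
z axis [ 0.001 -0.    -1.   ] y axis [0.998 0.057 0.001] yaw(y) 3.3 F [0.6 0.  2.8] open 0.004
cover 0 709 [(np.float64(-0.06), np.float64(0.308), 63), (np.float64(-0.04), np.float64(0.175), 35), (np.float64(-0.02), np.float64(0.194), 59), (np.float64(0.0), np.float64(0.16), 35), (np.float64(0.02), np.float64(0.163), 35), (np.float64(0.04), np.float64(0.261), 108), (np.float64(0.06), np.float64(0.167), 86)]
```

>>> step_arm --increments '[[[0, 0, -0.1], [0, 0, 0]], [[0, 0, -0.1], [0, 0, 0]], [[0, 0, 0], [0, 0, 0]], [[0, 0, 0], [0, 0, 0]], [[0, 0, 0], [0, 0, 0]], [[0, 0, 0], [0, 0, 0]], [[0, 0, 0], [0, 0, 0]], [[0, 0, 0], [0, 0, 0]], [[0, 0, 0], [0, 0, 0]], [[0, 0, 0], [0, 0, 0]]]'

```text
clock: 87.45
tool_pos: [0.5428, -0.0517, 0.13]
eef_rot: [0.687, 0.727, 0.001, 0.001]
contact_force: [-1.6, -0.0, 15.6]
opening: 0.009
finger_force: 7.9
```

>>> step_arm --increments '[[[0, 0, -0.1], [0, 0, 0]], [[0, 0, -0.1], [0, 0, 0]], [[0, 0, 0], [0, 0, 0]], [[0, 0, 0], [0, 0, 0]], [[0, 0, 0], [0, 0, 0]], [[0, 0, 0], [0, 0, 0]], [[0, 0, 0], [0, 0, 0]], [[0, 0, 0], [0, 0, 0]], [[0, 0, 0], [0, 0, 0]], [[0, 0, 0], [0, 0, 0]]]'

```text
clock: 88.45
tool_pos: [0.5429, -0.0517, 0.1297]
eef_rot: [0.687, 0.727, 0.001, 0.001]
contact_force: [-6.1, 0.7, 29.7]
opening: 0.007
finger_force: 15.4
```

```bash
python3 st.py; python3 cov.py; python3 look.py
```

```text
t 88.45 q [ 0.058  0.7   -0.079  1.893  0.099  0.55  -0.03 ] 
rep [ 0.5429 -0.0517  0.1297] tip [ 0.5428 -0.0517  0.1567] 
z axis [ 0.003 -0.001 -1.   ] y axis [0.998 0.057 0.003] yaw(y) 3.3 F [-6.1  0.7 29.7] open 0.007
cover 0 687 [(np.float64(-0.06), np.float64(0.278), 63), (np.float64(-0.04), np.float64(0.174), 46), (np.float64(-0.02), np.float64(0.191), 55), (np.float64(0.0), np.float64(0.162), 27), (np.float64(0.02), np.float64(0.161), 35), (np.float64(0.04), np.float64(0.239), 107), (np.float64(0.06), np.float64(0.169), 89)]
cover 1 396 [(np.float64(-0.06), np.float64(0.168), 12), (np.float64(0.06), np.float64(0.201), 196)]
cover 2 430 [(np.float64(-0.06), np.float64(0.167), 12), (np.float64(0.06), np.float64(0.202), 229)]
slope [ 0.017 -0.004  0.11 ]
catch 27 [ 0.5155 -0.1911  0.1699] [[ 0.5146 -0.1907  0.1699]]
knob 70 [ 0.5846 -0.2652  0.2432] 0.24821378504498035
```

>>> step_arm --increments '[[[0, 0, 0.6], [0, 0, 0]], [[0, 0, 1.5], [0, 0, 0]], [[0, 0, 2], [0, 0, 0]], [[0, 0, 2], [0, 0, 0]], [[0, 0, 2], [0, 0, 0]], [[0, 0, 2], [0, 0, 0]], [[0, 0, 2], [0, 0, 0]], [[0, 0, 2], [0, 0, 0]], [[0, 0, 2], [0, 0, 0]], [[0, 0, 1.9], [0, 0, 0]]]'

```text
clock: 89.55
tool_pos: [0.541, -0.0517, 0.3064]
eef_rot: [0.687, 0.727, -0.001, -0.001]
contact_force: [-0.6, 0.5, -0.7]
opening: 0.006
finger_force: 0.0
```

>>> step_arm --increments '[[[1.4, -0.6, 0], [0, 0, 0]], [[1.4, -0.6, 0], [0, 0, 0]], [[1.4, -0.6, 0], [0, 0, 0]], [[1.4, -0.6, 0], [0, 0, 0]], [[1.4, -0.6, 0], [0, 0, 0]], [[1.4, -0.6, 0], [0, 0, 0]], [[1.4, -0.6, 0], [0, 0, 0]], [[1.4, -0.6, 0], [0, 0, 0]], [[1.4, -0.6, 0], [0, 0, 0]], [[1.7, -0.6, 0], [0, 0, 0]]]'

```text
clock: 90.55
tool_pos: [0.6845, -0.1119, 0.3052]
eef_rot: [0.687, 0.727, -0.001, -0.001]
contact_force: [0.2, -0.4, 0.2]
opening: 0.009
finger_force: 0.0
```

```bash
python3 st.py; python3 cov.py; python3 look.py
```

```text
t 90.55 q [ 0.134  0.712 -0.082  1.196  0.057  1.239  0.11 ] 
rep [ 0.6845 -0.1119  0.3052] tip [ 0.6846 -0.1119  0.3322] 
z axis [-0.003 -0.    -1.   ] y axis [ 0.998  0.057 -0.003] yaw(y) 3.3 F [ 0.2 -0.4  0.2] open 0.009
cover 0 589 [(np.float64(-0.06), np.float64(0.164), 35), (np.float64(-0.04), np.float64(0.162), 53), (np.float64(-0.02), np.float64(0.163), 48), (np.float64(0.0), np.float64(0.163), 53), (np.float64(0.02), np.float64(0.164), 52), (np.float64(0.04), np.float64(0.164), 50), (np.float64(0.06), np.float64(0.166), 55)]
cover 1 409 [(np.float64(-0.06), np.float64(0.167), 15), (np.float64(0.06), np.float64(0.199), 202)]
cover 2 431 [(np.float64(-0.06), np.float64(0.167), 13), (np.float64(0.06), np.float64(0.197), 212)]
slope [0.027 0.007 0.105]
catch 26 [ 0.5075 -0.0558  0.1692] [[ 0.508  -0.0552  0.1692]]
knob 71 [ 0.5848 -0.2653  0.243 ] 0.24901131944458185
```

Cover 0 stays shut (flat at z≈.163). Cover 1 the same way.

>>> step_arm --increments '[[[0, 0, -1.2], [0, 0, 0]], [[0, 0, -1.2], [0, 0, 0]], [[0, 0, -1.2], [0, 0, 0]], [[0, 0, -1.3], [0, 0, 0]], [[0, 0, -1.3], [0, 0, 0]], [[0, 0, -1.3], [0, 0, 0]], [[-0.56, -0.03, 0], [0, 0, 0]], [[-0.56, -0.03, 0], [0, 0, 0]], [[-0.56, -0.03, 0], [0, 0, 0]], [[-0.56, -0.03, 0], [0, 0, 0]]]'

```text
clock: 91.65
tool_pos: [0.663, -0.1131, 0.2324]
eef_rot: [0.687, 0.727, 0.001, 0.001]
contact_force: [-0.8, -0.3, 0.9]
opening: 0.008
finger_force: 0.0
```

>>> step_arm --increments '[[[-0.49, -0.03, -0.04], [0, 0, 0]], [[-0.49, -0.03, -0.04], [0, 0, 0]], [[-0.49, -0.03, -0.04], [0, 0, 0]], [[-0.49, -0.03, -0.04], [0, 0, 0]], [[-0.49, -0.03, -0.05], [0, 0, 0]], [[-0.47, -0.03, -0.17], [0, 0, 0]], [[-0.47, -0.03, -0.17], [0, 0, 0]], [[-0.47, -0.03, -0.17], [0, 0, 0]], [[-0.47, -0.03, -0.17], [0, 0, 0]], [[-0.47, -0.03, -0.17], [0, 0, 0]]]'

```text
clock: 92.65
tool_pos: [0.6147, -0.1159, 0.2207]
eef_rot: [0.687, 0.727, 0.0, 0.0]
contact_force: [-0.2, 0.0, 0.2]
opening: 0.005
finger_force: 0.1
```

>>> step_arm --increments '[[[-0.41, -0.02, -0.29], [0, 0, 0]], [[-0.41, -0.02, -0.29], [0, 0, 0]], [[-0.41, -0.02, -0.29], [0, 0, 0]], [[-0.41, -0.02, -0.29], [0, 0, 0]], [[-0.41, -0.02, -0.29], [0, 0, 0]], [[-0.32, -0.02, -0.38], [0, 0, 0]], [[-0.32, -0.02, -0.38], [0, 0, 0]], [[-0.32, -0.02, -0.38], [0, 0, 0]], [[-0.32, -0.02, -0.38], [0, 0, 0]], [[-0.32, -0.02, -0.38], [0, 0, 0]]]'

```text
clock: 93.65
tool_pos: [0.5784, -0.1179, 0.1871]
eef_rot: [0.687, 0.727, 0.0, 0.001]
contact_force: [0.3, 0.4, -0.1]
opening: 0.008
finger_force: 0.1
```

>>> step_arm --increments '[[[-0.21, -0.01, -0.45], [0, 0, 0]], [[-0.21, -0.01, -0.45], [0, 0, 0]], [[-0.21, -0.01, -0.45], [0, 0, 0]], [[-0.21, -0.01, -0.45], [0, 0, 0]], [[-0.21, -0.01, -0.45], [0, 0, 0]], [[-0.41, -0.02, -0.42], [0, 0, 0]], [[-0.41, -0.02, -0.42], [0, 0, 0]], [[-0.41, -0.02, -0.42], [0, 0, 0]], [[-0.41, -0.02, -0.42], [0, 0, 0]], [[-0.41, -0.02, -0.42], [0, 0, 0]]]'

```text
clock: 94.65
tool_pos: [0.5485, -0.1194, 0.1442]
eef_rot: [0.687, 0.727, 0.001, 0.001]
contact_force: [3.0, 0.8, 12.9]
opening: 0.003
finger_force: 6.7
```

>>> step_arm --increments '[[[0, 0, -0.15], [0, 0, 0]], [[0, 0, -0.15], [0, 0, 0]], [[0, 0, -0.15], [0, 0, 0]], [[0, 0, -0.15], [0, 0, 0]], [[0, 0, -0.15], [0, 0, 0]], [[0, 0, -0.1], [0, 0, 0]], [[0, 0, -0.1], [0, 0, 0]], [[0, 0, -0.1], [0, 0, 0]], [[0, 0, 0], [0, 0, 0]], [[0, 0, 0], [0, 0, 0]]]'

```text
clock: 95.65
tool_pos: [0.5473, -0.1194, 0.1334]
eef_rot: [0.687, 0.727, -0.0, 0.0]
contact_force: [-0.6, 0.7, 2.5]
opening: 0.005
finger_force: 1.0
```

Press on by small steps.

>>> step_arm --increments '[[[0, 0, -0.1], [0, 0, 0]], [[0, 0, -0.1], [0, 0, 0]], [[0, 0, -0.1], [0, 0, 0]], [[0, 0, -0.1], [0, 0, 0]], [[0, 0, -0.1], [0, 0, 0]], [[0, 0, 0], [0, 0, 0]], [[0, 0, 0], [0, 0, 0]], [[0, 0, 0], [0, 0, 0]], [[0, 0, 0], [0, 0, 0]], [[0, 0, 0], [0, 0, 0]]]'

```text
clock: 96.65
tool_pos: [0.5476, -0.1194, 0.1299]
eef_rot: [0.687, 0.727, 0.0, 0.001]
contact_force: [-3.7, 0.6, 14.5]
opening: 0.004
finger_force: 7.7
```

>>> step_arm --increments '[[[0, 0, -0.1], [0, 0, 0]], [[0, 0, 0], [0, 0, 0]], [[0, 0, 2], [0, 0, 0]], [[0, 0, 2], [0, 0, 0]], [[0, 0, 2.3], [0, 0, 0]], [[0, 0, 2.3], [0, 0, 0]], [[0, 0, 2.3], [0, 0, 0]], [[0, 0, 2.3], [0, 0, 0]], [[0, 0, 2.3], [0, 0, 0]], [[0, 0, 2.3], [0, 0, 0]]]'

```text
clock: 97.65
tool_pos: [0.5474, -0.1194, 0.306]
eef_rot: [0.686, 0.727, 0.0, 0.0]
contact_force: [0.1, 0.4, 0.3]
opening: 0.003
finger_force: 0.0
```

>>> step_arm --increments '[[[1.4, -0.6, 0], [0, 0, 0]], [[1.4, -0.6, 0], [0, 0, 0]], [[1.4, -0.6, 0], [0, 0, 0]], [[1.4, -0.6, 0], [0, 0, 0]], [[1.4, -0.6, 0], [0, 0, 0]], [[1.4, -0.6, 0], [0, 0, 0]], [[1.4, -0.6, 0], [0, 0, 0]], [[1.4, -0.6, 0], [0, 0, 0]], [[1.4, -0.6, 0], [0, 0, 0]], [[1.6, -0.6, 0], [0, 0, 0]]]'

```text
clock: 98.65
tool_pos: [0.6899, -0.1797, 0.3048]
eef_rot: [0.687, 0.727, -0.0, 0.0]
contact_force: [1.2, 0.6, -0.1]
opening: 0.004
finger_force: 0.0
```

```bash
python3 st.py; python3 cov.py; python3 look.py
```

```text
t 98.65 q [ 0.227  0.746 -0.085  1.125  0.06   1.273  0.205] 
rep [ 0.6899 -0.1797  0.3048] tip [ 0.6899 -0.1797  0.3318] 
z axis [-0. -0. -1.] y axis [ 0.998  0.057 -0.   ] yaw(y) 3.3 F [ 1.2  0.6 -0.1] open 0.004
cover 0 585 [(np.float64(-0.06), np.float64(0.164), 39), (np.float64(-0.04), np.float64(0.163), 53), (np.float64(-0.02), np.float64(0.163), 49), (np.float64(0.0), np.float64(0.163), 54), (np.float64(0.02), np.float64(0.164), 51), (np.float64(0.04), np.float64(0.164), 51), (np.float64(0.06), np.float64(0.166), 52)]
cover 1 636 [(np.float64(-0.06), np.float64(0.164), 39), (np.float64(-0.04), np.float64(0.164), 56), (np.float64(-0.02), np.float64(0.163), 57), (np.float64(0.0), np.float64(0.164), 59), (np.float64(0.02), np.float64(0.164), 55), (np.float64(0.04), np.float64(0.164), 60), (np.float64(0.06), np.float64(0.165), 57)]
cover 2 424 [(np.float64(-0.06), np.float64(0.167), 10), (np.float64(0.06), np.float64(0.202), 219)]
slope [ 0.036 -0.002  0.099]
catch 26 [ 0.5115 -0.1226  0.17  ] [[ 0.5108 -0.1226  0.17  ]]
catch 30 [ 0.5076 -0.0558  0.1696] [[ 0.508  -0.0556  0.1696]]
```

Cover 1 is shut too. Cover 2.

>>> step_arm --increments '[[[0, 0, -1.2], [0, 0, 0]], [[0, 0, -1.2], [0, 0, 0]], [[0, 0, -1.2], [0, 0, 0]], [[0, 0, -1.3], [0, 0, 0]], [[0, 0, -1.3], [0, 0, 0]], [[0, 0, -1.3], [0, 0, 0]], [[-0.59, -0.03, 0], [0, 0, 0]], [[-0.59, -0.03, 0], [0, 0, 0]], [[-0.59, -0.03, 0], [0, 0, 0]], [[-0.59, -0.03, 0], [0, 0, 0]]]'

```text
clock: 99.75
tool_pos: [0.6658, -0.1809, 0.2314]
eef_rot: [0.687, 0.727, 0.001, 0.001]
contact_force: [-0.6, -0.0, -0.3]
opening: 0.005
finger_force: 0.0
```

>>> step_arm --increments '[[[-0.49, -0.03, -0.04], [0, 0, 0]], [[-0.49, -0.03, -0.04], [0, 0, 0]], [[-0.49, -0.03, -0.04], [0, 0, 0]], [[-0.49, -0.03, -0.04], [0, 0, 0]], [[-0.49, -0.03, -0.05], [0, 0, 0]], [[-0.47, -0.03, -0.17], [0, 0, 0]], [[-0.47, -0.03, -0.17], [0, 0, 0]], [[-0.47, -0.03, -0.17], [0, 0, 0]], [[-0.47, -0.03, -0.17], [0, 0, 0]], [[-0.47, -0.03, -0.17], [0, 0, 0]]]'

```text
clock: 100.75
tool_pos: [0.6176, -0.1836, 0.2196]
eef_rot: [0.687, 0.727, 0.0, 0.0]
contact_force: [0.2, 0.4, 0.8]
opening: 0.006
finger_force: 0.1
```

>>> step_arm --increments '[[[-0.41, -0.02, -0.29], [0, 0, 0]], [[-0.41, -0.02, -0.29], [0, 0, 0]], [[-0.41, -0.02, -0.29], [0, 0, 0]], [[-0.41, -0.02, -0.29], [0, 0, 0]], [[-0.41, -0.02, -0.29], [0, 0, 0]], [[-0.32, -0.02, -0.38], [0, 0, 0]], [[-0.32, -0.02, -0.38], [0, 0, 0]], [[-0.32, -0.02, -0.38], [0, 0, 0]], [[-0.32, -0.02, -0.38], [0, 0, 0]], [[-0.32, -0.02, -0.38], [0, 0, 0]]]'

```text
clock: 101.75
tool_pos: [0.5813, -0.1856, 0.186]
eef_rot: [0.687, 0.727, 0.0, 0.0]
contact_force: [0.7, -0.0, -0.0]
opening: 0.003
finger_force: 0.1
```

>>> step_arm --increments '[[[-0.21, -0.01, -0.45], [0, 0, 0]], [[-0.21, -0.01, -0.45], [0, 0, 0]], [[-0.21, -0.01, -0.45], [0, 0, 0]], [[-0.21, -0.01, -0.45], [0, 0, 0]], [[-0.21, -0.01, -0.45], [0, 0, 0]], [[-0.41, -0.02, -0.42], [0, 0, 0]], [[-0.41, -0.02, -0.42], [0, 0, 0]], [[-0.41, -0.02, -0.42], [0, 0, 0]], [[-0.41, -0.02, -0.42], [0, 0, 0]], [[-0.41, -0.02, -0.42], [0, 0, 0]]]'

```text
clock: 102.75
tool_pos: [0.5525, -0.1872, 0.1437]
eef_rot: [0.686, 0.727, 0.002, 0.002]
contact_force: [3.7, 1.6, 10.5]
opening: 0.009
finger_force: 5.7
```

>>> step_arm --increments '[[[0, 0, -0.15], [0, 0, 0]], [[0, 0, -0.15], [0, 0, 0]], [[0, 0, -0.15], [0, 0, 0]], [[0, 0, -0.15], [0, 0, 0]], [[0, 0, -0.15], [0, 0, 0]], [[0, 0, -0.1], [0, 0, 0]], [[0, 0, -0.1], [0, 0, 0]], [[0, 0, -0.1], [0, 0, 0]], [[0, 0, -0.1], [0, 0, 0]], [[0, 0, 0], [0, 0, 0]]]'

```text
clock: 103.75
tool_pos: [0.5501, -0.1871, 0.1312]
eef_rot: [0.687, 0.727, -0.0, 0.0]
contact_force: [-1.0, 0.1, 2.3]
opening: 0.005
finger_force: 1.5
```

>>> step_arm --increments '[[[0, 0, -0.1], [0, 0, 0]], [[0, 0, -0.1], [0, 0, 0]], [[0, 0, -0.1], [0, 0, 0]], [[0, 0, -0.1], [0, 0, 0]], [[0, 0, 0], [0, 0, 0]], [[0, 0, 0], [0, 0, 0]], [[0, 0, 0], [0, 0, 0]], [[0, 0, 0], [0, 0, 0]], [[0, 0, 0], [0, 0, 0]], [[0, 0, 0], [0, 0, 0]]]'

```text
clock: 104.75
tool_pos: [0.5503, -0.1872, 0.1297]
eef_rot: [0.687, 0.727, 0.0, 0.001]
contact_force: [-6.7, 1.4, 20.6]
opening: 0.004
finger_force: 10.8
```

>>> step_arm --increments '[[[0, 0, 1], [0, 0, 0]], [[0, 0, 1.7], [0, 0, 0]], [[0, 0, 1.7], [0, 0, 0]], [[0, 0, 1.7], [0, 0, 0]], [[0, 0, 1.7], [0, 0, 0]], [[0, 0, 1.7], [0, 0, 0]], [[0, 0, 1.7], [0, 0, 0]], [[0, 0, 1.7], [0, 0, 0]], [[0, 0, 1.7], [0, 0, 0]], [[0, 0, 1.4], [0, 0, 0]]]'

```text
clock: 105.75
tool_pos: [0.5507, -0.1871, 0.288]
eef_rot: [0.686, 0.727, 0.0, 0.001]
contact_force: [0.2, -0.6, -0.3]
opening: 0.007
finger_force: 0.0
```

>>> step_arm --increments '[[[0.5, -1.2, 0], [0, 0, 0]], [[0.5, -1.2, 0], [0, 0, 0]], [[0.5, -1.1, 0], [0, 0, 0]], [[0.5, -1.1, 0], [0, 0, 0]], [[0.5, -1.1, 0], [0, 0, 0]], [[0.5, -1.1, 0], [0, 0, 0]], [[0.5, -1.15, 0], [0, 0, 0]], [[0, 0, 0], [0, 0, 0]], [[0, 0, 0], [0, 0, 0]], [[0, 0, 0], [0, 0, 0]]]' --fingers 0.5 --grip_force 30

```text
clock: 106.75
tool_pos: [0.5854, -0.2658, 0.2873]
eef_rot: [0.686, 0.727, 0.0, 0.0]
contact_force: [0.1, 0.1, -0.1]
opening: 0.498
finger_force: 0.0
```

```bash
python3 st.py; python3 cov.py; python3 - <<'E'
from h import *
p,d=snap("top"); P=cloud("top",d); k=(P[300:318,335:360]).reshape(-1,3); k=k[(k[:,2]>.15)]; print("bar z",np.percentile(k[:,2],[50,90,98]).round(3))
E
```

```text
t 106.75 q [ 0.409  0.638 -0.102  1.41   0.067  1.097  0.355] 
rep [ 0.5854 -0.2658  0.2873] tip [ 0.5854 -0.2658  0.3143] 
z axis [ 0.001  0.    -1.   ] y axis [0.998 0.058 0.001] yaw(y) 3.3 F [ 0.1  0.1 -0.1] open 0.498
cover 0 580 [(np.float64(-0.06), np.float64(0.164), 42), (np.float64(-0.04), np.float64(0.163), 60), (np.float64(-0.02), np.float64(0.164), 54), (np.float64(0.0), np.float64(0.164), 51), (np.float64(0.02), np.float64(0.164), 54), (np.float64(0.04), np.float64(0.165), 48), (np.float64(0.06), np.float64(0.166), 53)]
cover 1 350 [(np.float64(-0.06), np.float64(0.164), 42), (np.float64(-0.04), np.float64(0.163), 55), (np.float64(-0.02), np.float64(0.163), 64), (np.float64(0.0), np.float64(0.164), 55)]
cover 2 470 [(np.float64(-0.06), np.float64(0.163), 40), (np.float64(-0.04), np.float64(0.163), 63), (np.float64(-0.02), np.float64(0.163), 60), (np.float64(0.0), np.float64(0.164), 58), (np.float64(0.02), np.float64(0.164), 27), (np.float64(0.06), np.float64(0.166), 27)]
bar z [0.195 0.198 0.199]
```

All three covers shut and cradle level. Now pull the pin.

>>> step_arm --increments '[[[0, 0, -1.2], [0, 0, 0]], [[0, 0, -1.2], [0, 0, 0]], [[0, 0, -1.2], [0, 0, 0]], [[0, 0, -1.2], [0, 0, 0]], [[0, 0, -1.2], [0, 0, 0]], [[0, 0, -1.2], [0, 0, 0]], [[0, 0, -1], [0, 0, 0]], [[0, 0, -0.8], [0, 0, 0]], [[0, 0, -0.7], [0, 0, 0]], [[0, 0, 0], [0, 0, 0]]]'

```text
clock: 107.85
tool_pos: [0.5849, -0.2663, 0.1893]
eef_rot: [0.686, 0.727, -0.0, -0.0]
contact_force: [-0.8, -0.1, 0.5]
opening: 0.496
finger_force: 0.0
```

>>> step_arm --increments '[[[0, 0, 0], [0, 0, 0]], [[0, 0, 0], [0, 0, 0]], [[0, 0, 0], [0, 0, 0]], [[0, 0, 0], [0, 0, 0]], [[0, 0, 0], [0, 0, 0]], [[0, 0, 0], [0, 0, 0]], [[0, 0, 0], [0, 0, 0]], [[0, 0, 0], [0, 0, 0]], [[0, 0, 0], [0, 0, 0]], [[0, 0, 0], [0, 0, 0]]]' --fingers 0

```text
clock: 108.85
tool_pos: [0.5869, -0.2667, 0.191]
eef_rot: [0.686, 0.727, 0.001, 0.002]
contact_force: [5.8, -1.3, 1.2]
opening: 0.239
finger_force: 30.0
```

>>> step_arm --increments '[[[0, 0, 0.2], [0, 0, 0]], [[0, 0, 0.3], [0, 0, 0]], [[0, 0, 0.3], [0, 0, 0]], [[0, 0, 0.3], [0, 0, 0]], [[0, 0, 0.3], [0, 0, 0]], [[0, 0, 0.3], [0, 0, 0]], [[0, 0, 0.3], [0, 0, 0]], [[0, 0, 0.2], [0, 0, 0]], [[0, 0, 0], [0, 0, 0]], [[0, 0, 0], [0, 0, 0]]]'

```text
clock: 109.85
tool_pos: [0.587, -0.2667, 0.2126]
eef_rot: [0.686, 0.727, 0.001, 0.002]
contact_force: [7.1, -1.3, -0.8]
opening: 0.24
finger_force: 30.0
```

>>> step_arm --increments '[[[0, 0, 0], [0, 0, 0]], [[0, 0, 0], [0, 0, 0]], [[0, 0, 0], [0, 0, 0]], [[0, 0, 0], [0, 0, 0]], [[0, 0, 1], [0, 0, 0]], [[0, 0, 1], [0, 0, 0]], [[0, 0, 1], [0, 0, 0]], [[0, 0, 1], [0, 0, 0]], [[0, 0, 1], [0, 0, 0]], [[0, 0, 1], [0, 0, 0]]]' --fingers 0.5

```text
clock: 110.85
tool_pos: [0.5855, -0.2666, 0.2734]
eef_rot: [0.687, 0.727, 0.0, 0.001]
contact_force: [0.0, 0.3, 0.2]
opening: 0.5
finger_force: 0.0
```

>>> step_arm --increments '[[[-1.43, 1.41, 0], [0, 0, 0]], [[-1.43, 1.41, 0], [0, 0, 0]], [[-1.43, 1.41, 0], [0, 0, 0]], [[-1.43, 1.41, 0], [0, 0, 0]], [[-1.43, 1.41, 0], [0, 0, 0]], [[-1.43, 1.41, 0], [0, 0, 0]], [[-1.43, 1.41, 0], [0, 0, 0]], [[-1.43, 1.41, 0], [0, 0, 0]], [[-1.43, 1.41, 0], [0, 0, 0]], [[-1.43, 1.41, 0], [0, 0, 0]]]'

```text
clock: 111.85
tool_pos: [0.4421, -0.1251, 0.2729]
eef_rot: [0.687, 0.727, 0.0, 0.001]
contact_force: [0.5, 0.2, -0.2]
opening: 0.498
finger_force: 0.0
```

```bash
python3 st.py; python3 look.py|grep knob;  python3 - <<'E'
from h import *
p,d=snap("top"); P=cloud("top",d)
for v in range(306,320,2): print(v,P[v,345].round(3),P[v,350].round(3))
E
```

```text
t 111.85 q [ 0.26   0.387 -0.122  1.963  0.065  0.794  0.159] 
rep [ 0.4421 -0.1251  0.2729] tip [ 0.4421 -0.1251  0.2999] 
z axis [ 0.002 -0.001 -1.   ] y axis [0.998 0.057 0.001] yaw(y) 3.3 F [ 0.5  0.2 -0.2] open 0.498
knob 70 [ 0.5851 -0.265   0.2656] 0.2705801778776689
306 [ 0.454 -0.097  0.003] [ 0.454 -0.11   0.004]
308 [ 0.449 -0.097 -0.   ] [ 0.449 -0.11   0.003]
310 [ 0.444 -0.097 -0.007] [ 0.444 -0.11   0.002]
312 [ 0.443 -0.086  0.197] [ 0.443 -0.097  0.198]
314 [ 0.439 -0.086  0.195] [ 0.439 -0.097  0.198]
316 [ 0.434 -0.086  0.194] [ 0.434 -0.097  0.194]
318 [ 0.423 -0.096 -0.   ] [ 0.423 -0.109  0.004]
```

Knob is up 22 mm. Grip the bar.

>>> step_arm --increments '[[[-0.2, 0, -1.6], [0, 0, 0]], [[0, 0, -1.6], [0, 0, 0]], [[0, 0, -1.6], [0, 0, 0]], [[0, 0, -1.6], [0, 0, 0]], [[0, 0, -1.6], [0, 0, 0]], [[0, 0, -1.6], [0, 0, 0]], [[0, 0, -1.3], [0, 0, 0]], [[0, 0, -1], [0, 0, 0]], [[0, 0, 0], [0, 0, 0]], [[0, 0, 0], [0, 0, 0]]]'

```text
clock: 112.95
tool_pos: [0.441, -0.1259, 0.1535]
eef_rot: [0.687, 0.727, 0.0, 0.001]
contact_force: [0.6, 0.4, 0.2]
opening: 0.502
finger_force: 0.0
```

>>> step_arm --increments '[[[0, 0, 0], [0, 0, 0]], [[0, 0, 0], [0, 0, 0]], [[0, 0, 0], [0, 0, 0]], [[0, 0, 0], [0, 0, 0]], [[0, 0, 0], [0, 0, 0]], [[0, 0, 0], [0, 0, 0]], [[0, 0, 0], [0, 0, 0]], [[0, 0, 0], [0, 0, 0]], [[0, 0, 0], [0, 0, 0]], [[0, 0, 0], [0, 0, 0]]]' --fingers 0 --grip_force 25

```text
clock: 113.95
tool_pos: [0.4423, -0.1256, 0.1536]
eef_rot: [0.686, 0.727, 0.001, 0.002]
contact_force: [6.0, 0.9, -1.6]
opening: 0.128
finger_force: 25.0
```

>>> step_arm --increments '[[[-0.15, -0.01, -0.48], [0, 0, 0]], [[-0.2, -0.01, -0.48], [0, 0, 0]], [[-0.18, -0.01, -0.49], [0, 0, 0]], [[-0.17, -0.01, -0.5], [0, 0, 0]], [[-0.15, -0.01, -0.5], [0, 0, 0]], [[-0.13, -0.01, -0.51], [0, 0, 0]], [[-0.11, -0.01, -0.51], [0, 0, 0]], [[-0.1, 0, -0.52], [0, 0, 0]], [[-0.08, 0, -0.52], [0, 0, 0]], [[-0.06, 0, -0.52], [0, 0, 0]]]'

```text
clock: 114.95
tool_pos: [0.4296, -0.1263, 0.103]
eef_rot: [0.686, 0.727, 0.002, 0.002]
contact_force: [7.0, 0.6, 2.3]
opening: 0.129
finger_force: 25.0
```

>>> step_arm --increments '[[[-0.04, 0, -0.52], [0, 0, 0]], [[-0.03, 0, -0.53], [0, 0, 0]], [[0, 0, -0.53], [0, 0, 0]], [[0.01, 0, -0.52], [0, 0, 0]], [[0.03, 0, -0.53], [0, 0, 0]], [[0.05, 0, -0.52], [0, 0, 0]], [[0.07, 0, -0.52], [0, 0, 0]], [[0.08, 0, -0.52], [0, 0, 0]], [[0.1, 0.01, -0.3], [0, 0, 0]], [[0, 0, 0], [0, 0, 0]]]'

```text
clock: 115.95
tool_pos: [0.4343, -0.126, 0.0581]
eef_rot: [0.686, 0.727, 0.003, 0.003]
contact_force: [9.4, 0.5, -0.0]
opening: 0.127
finger_force: 25.0
```

```bash
python3 st.py; python3 - <<'E'
from h import *
for n in("top","scene"):
    p,d=snap(n); P=cloud(n,d)
    ex=np.array([.9983,.0576]);ey=np.array([-.0576,.9983]); L=P[...,:2]-[.578,-.118]; X=L@ex;Y=L@ey
    # tray/cover plane slope: cover 0 & 2 strips
    for b,y in((0,.068),(2,-.068)):
        m=(abs(Y-y)<.018)&(abs(X)<.05)&(P[...,2]>.1)&(P[...,2]<.25); A=np.c_[X[m],np.ones(m.sum())]; z=P[m][:,2]
        w=np.ones(len(z),bool)
        for _ in range(8): k=np.linalg.lstsq(A[w],z[w],rcond=None)[0]; w=abs(A@k-z)<.006
        print(n,b,m.sum(),w.sum(),"tilt",np.arctan(k[0]).round(3),"z0",k[1].round(3))
E
```

```text
t 115.95 q [ 0.203  0.768 -0.035  2.212  0.151  0.155  0.088] 
rep [ 0.4343 -0.126   0.0581] tip [ 0.4341 -0.126   0.0851] 
z axis [ 0.009 -0.    -1.   ] y axis [0.998 0.059 0.009] yaw(y) 3.4 F [ 9.4  0.5 -0. ] open 0.127
top 0 654 566 tilt 0.697 z0 0.175
top 2 687 567 tilt 0.695 z0 0.175
scene 0 626 365 tilt 0.647 z0 0.172
scene 2 761 490 tilt 0.686 z0 0.173
```

Tilt ≈ 0.695. Release and push the pin home.

>>> step_arm --increments '[[[0, 0, 0], [0, 0, 0]], [[0, 0, 0], [0, 0, 0]], [[0, 0, 0], [0, 0, 0]], [[0, 0, 0], [0, 0, 0]], [[0, 0, 0], [0, 0, 0]], [[0, 0, 1.5], [0, 0, 0]], [[0, 0, 1.5], [0, 0, 0]], [[0, 0, 2.5], [0, 0, 0]], [[0, 0, 2.5], [0, 0, 0]], [[0, 0, 2.5], [0, 0, 0]]]' --fingers 0.5

```text
clock: 117.05
tool_pos: [0.4288, -0.1261, 0.1639]
eef_rot: [0.687, 0.727, -0.0, -0.0]
contact_force: [-0.3, 0.3, 0.3]
opening: 0.499
finger_force: 0.0
```

>>> step_arm --increments '[[[0, 0, 2.5], [0, 0, 0]], [[0, 0, 2.5], [0, 0, 0]], [[0, 0, 2.5], [0, 0, 0]], [[0, 0, 2.5], [0, 0, 0]], [[0, 0, 2.5], [0, 0, 0]], [[0, 0, 0], [0, 0, 0]], [[0, 0, 0], [0, 0, 0]], [[0, 0, 0], [0, 0, 0]], [[0, 0, 0], [0, 0, 0]], [[0, 0, 0], [0, 0, 0]]]' --fingers 0

```text
clock: 118.05
tool_pos: [0.4293, -0.1261, 0.2873]
eef_rot: [0.686, 0.727, -0.0, -0.0]
contact_force: [-0.1, -0.2, 0.5]
opening: 0.008
finger_force: 0.0
```

>>> step_arm --increments '[[[1.5, -1.4, 0], [0, 0, 0]], [[1.5, -1.4, 0], [0, 0, 0]], [[1.5, -1.4, 0], [0, 0, 0]], [[1.5, -1.4, 0], [0, 0, 0]], [[1.5, -1.4, 0], [0, 0, 0]], [[1.5, -1.4, 0], [0, 0, 0]], [[1.5, -1.4, 0], [0, 0, 0]], [[1.5, -1.4, 0], [0, 0, 0]], [[1.5, -1.4, 0], [0, 0, 0]], [[1.6, -1.4, 0], [0, 0, 0]]]'

```text
clock: 119.05
tool_pos: [0.581, -0.2667, 0.2873]
eef_rot: [0.687, 0.727, -0.0, -0.0]
contact_force: [0.0, -0.5, 0.5]
opening: 0.005
finger_force: 0.0
```

```bash
python3 st.py; cat > tl.py <<'E'
from h import *
for n in("top",):
    p,d=snap(n); P=cloud(n,d)
    ex=np.array([.9983,.0576]);ey=np.array([-.0576,.9983]); L=P[...,:2]-[.578,-.118]; X=L@ex;Y=L@ey
    for b,y in((0,.068),(1,0),(2,-.068)):
        m=(abs(Y-y)<.018)&(abs(X)<.05)&(P[...,2]>.1)&(P[...,2]<.25); A=np.c_[X[m],np.ones(m.sum())]; z=P[m][:,2]
        w=np.ones(len(z),bool)
        for _ in range(8): k=np.linalg.lstsq(A[w],z[w],rcond=None)[0]; w=abs(A@k-z)<.006
        print(n,b,m.sum(),w.sum(),"tilt",np.arctan(k[0]).round(3),"z0",k[1].round(3))
E
python3 tl.py
```

```text
t 119.05 q [ 0.414  0.633 -0.104  1.421  0.07   1.092  0.355] 
rep [ 0.581  -0.2667  0.2873] tip [ 0.581  -0.2667  0.3143] 
z axis [-0.001  0.    -1.   ] y axis [ 0.998  0.057 -0.001] yaw(y) 3.3 F [ 0.  -0.5  0.5] open 0.005
top 0 660 565 tilt 0.692 z0 0.175
top 1 666 560 tilt 0.695 z0 0.175
top 2 683 547 tilt 0.705 z0 0.175
```

>>> step_arm --increments '[[[0.2, 0, -1.1], [0, 0, 0]], [[0.2, 0, -1.1], [0, 0, 0]], [[0, 0, -1.1], [0, 0, 0]], [[0, 0, -1.0], [0, 0, 0]], [[0, 0, -0.3], [0, 0, 0]], [[0, 0, -0.3], [0, 0, 0]], [[0, 0, -0.3], [0, 0, 0]], [[0, 0, -0.3], [0, 0, 0]], [[0, 0, -0.3], [0, 0, 0]], [[0, 0, -0.3], [0, 0, 0]]]'

```text
clock: 120.1
tool_pos: [0.585, -0.2661, 0.2271]
eef_rot: [0.686, 0.727, 0.0, 0.001]
contact_force: [-1.1, 0.0, 2.2]
opening: 0.005
finger_force: 1.3
```

>>> step_arm --increments '[[[0, 0, -0.2], [0, 0, 0]], [[0, 0, -0.2], [0, 0, 0]], [[0, 0, -0.15], [0, 0, 0]], [[0, 0, -0.15], [0, 0, 0]], [[0, 0, 0], [0, 0, 0]], [[0, 0, 0], [0, 0, 0]], [[0, 0, 0], [0, 0, 0]], [[0, 0, 0], [0, 0, 0]], [[0, 0, 0], [0, 0, 0]], [[0, 0, 0], [0, 0, 0]]]'

```text
clock: 121.1
tool_pos: [0.5849, -0.2662, 0.2201]
eef_rot: [0.687, 0.727, 0.0, 0.0]
contact_force: [-0.6, 0.1, -0.9]
opening: 0.005
finger_force: 0.0
```

>>> step_arm --increments '[[[0, 0, -0.1], [0, 0, 0]], [[0, 0, -0.1], [0, 0, 0]], [[0, 0, -0.1], [0, 0, 0]], [[0, 0, 0], [0, 0, 0]], [[0, 0, 0], [0, 0, 0]], [[0, 0, 0], [0, 0, 0]], [[0, 0, 0], [0, 0, 0]], [[0, 0, 0], [0, 0, 0]], [[0, 0, 0], [0, 0, 0]], [[0, 0, 0], [0, 0, 0]]]'

```text
clock: 122.1
tool_pos: [0.5852, -0.2663, 0.2192]
eef_rot: [0.687, 0.727, 0.0, 0.001]
contact_force: [-3.1, 0.9, 11.5]
opening: 0.009
finger_force: 5.7
```

>>> step_arm --increments '[[[0, 0, -0.1], [0, 0, 0]], [[0, 0, 0], [0, 0, 0]], [[0, 0, 0], [0, 0, 0]], [[0, 0, 0], [0, 0, 0]], [[0, 0, 1], [0, 0, 0]], [[0, 0, 1], [0, 0, 0]], [[0, 0, 1.5], [0, 0, 0]], [[0, 0, 1.5], [0, 0, 0]], [[0, 0, 1.5], [0, 0, 0]], [[0, 0, 1.5], [0, 0, 0]]]'

```text
clock: 123.1
tool_pos: [0.585, -0.2662, 0.2969]
eef_rot: [0.687, 0.727, 0.0, 0.0]
contact_force: [0.3, 0.6, -0.3]
opening: 0.01
finger_force: 0.0
```

>>> step_arm --increments '[[[-2, -0.8, 0], [0, 0, 0]], [[-2, -0.8, 0], [0, 0, 0]], [[-2, -0.8, 0], [0, 0, 0]], [[-2, -0.8, 0], [0, 0, 0]], [[-2, -0.8, 0], [0, 0, 0]], [[-2, -0.8, 0], [0, 0, 0]], [[-2, -0.8, 0], [0, 0, 0]], [[0, 0, 0], [0, 0, 0]], [[0, 0, 0], [0, 0, 0]], [[0, 0, 0], [0, 0, 0]]]'

```text
clock: 124.1
tool_pos: [0.4464, -0.3214, 0.2963]
eef_rot: [0.686, 0.728, 0.001, 0.001]
contact_force: [0.1, 0.7, -0.1]
opening: 0.004
finger_force: 0.0
```

```bash
python3 st.py; python3 tl.py; python3 look.py|grep knob; python3 - <<'E'
from h import *
p,d=snap("top"); cv2.imwrite("pics/c12.png",cv2.resize(p[150:380,160:480,::-1],None,fx=2.4,fy=2.4,interpolation=cv2.INTER_CUBIC))
E
```

```text
t 124.1 q [ 0.614  0.488 -0.116  1.683  0.065  0.973  0.534] 
rep [ 0.4464 -0.3214  0.2963] tip [ 0.4463 -0.3214  0.3233] 
z axis [ 0.002  0.    -1.   ] y axis [0.998 0.059 0.002] yaw(y) 3.4 F [ 0.1  0.7 -0.1] open 0.004
top 0 657 565 tilt 0.7 z0 0.175
top 1 665 558 tilt 0.697 z0 0.175
top 2 687 557 tilt 0.694 z0 0.175
knob 71 [ 0.5848 -0.2653  0.2432] 0.2495325544364352
```

View pics/c12.png

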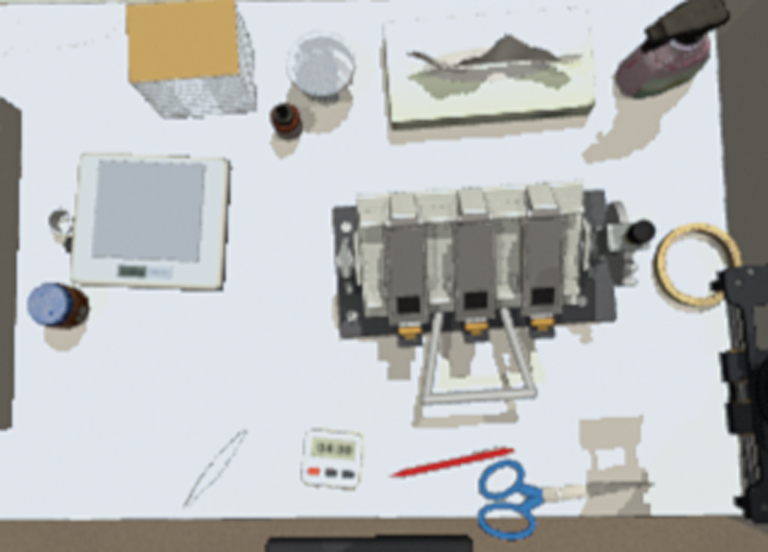

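The picture shows all three covers shut under their catches (black pads near (408,303), (475,300), (542,295)). The cradle is tilted at 0.70 rad, the knob is home at (640,232), and the bottle, tape and tub have not moved. I am handing the job in.

```bash
python3 -c "
from plant import r
print(r.finish_job())"
```

```text
the job is handed in; nothing more can be done
None
```

The job is handed in at about 124 s: all three boxes lie flat in their own bays, the three covers are shut, and the cradle is tilted at 0.70 rad with the pin fully home; the bottle, tape and tub were left where they stood.

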